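# Strip the bottle roller and pails for washing

## Robot

A 6-joint arm with a two-finger parallel gripper is mounted at the origin on the work surface. World frame = base frame: x ahead of the robot, y to its left, z up, the work surface at z = 0. Lengths are in m, angles in rad, forces in N, time in s.
With the tool pointing down it reaches from about 0.35 to 0.975 m from the base axis. Payload 7.1 kg.
Tool frame: the origin (TCP) lies midway between the tips of the shut fingers; the grasp point (between the pads) lies 19 mm behind it; z points along the fingers, y is the direction in which the jaws open and shut (so a half turn about z gives the same grasp; the last joint's range is limited). The gripper opens to 88 mm and grips with 3 to 60 N. Pads are 20 mm wide; open, the fingers measure 115 mm over their backs; the gripper's body (75 mm by 178 mm) begins 61 mm behind the grasp point.
Start: joints at [1.324, 0.423, 1.63, -0, 1.089, -0.019], TCP at [0.141, 0.609, 0.223] pointing down, gripper open.
Joint ranges: [-3, 3], [-0.9, 2.11], [0.09, 2.58], [-1.31, 4.45], [0.11, 2.69], [-2.54, 2.54]. Speed limits (rad/s): [2.39, 2.39, 3.01, 3.14, 3.14, 3.14].

## Interface

Orientations are given as a unit quaternion [x, y, z, w].
In Python, from bench import ctrl gives the robot as it stands.
- The arm moves only by the shell command python3 -m inch 'ROWS' [FORCE]. ROWS is JSON, a list of rows, each a list of 3 entries, a list of its own where there are three numbers: the shift along the tool's x, y, z in m, then the turn, a rotation vector about the tool's x, y, z in degrees, then the opening, from 0 (shut) to 1 (fully open). In form: [[[x, y, z], [ax, ay, az], gripper], ...]. A call has 1 to 5 rows; each row shifts and turns the commanded pose from where the row before left it, along the tool's axes as they then stand; what a row does not reach is not made up. A row lasts 1/10 s, in which the tool goes at most 50 mm and 8.59 degrees, less where a joint would pass 70% of its speed; a pose out of reach is approached as far as the arm can. A call with a gripper value outside its range is refused whole. The fingers move at their own pace and stop on an object; FORCE is the grip in N (left out, the last holds). Time passes only in rows, so rows that do not move let the fingers close. It gives the time, the measured TCP pose, the force and the opening at its end, in the units of the state.
- ctrl.sense(): the state, without advancing time (a new reading comes with each control period).
- ctrl.read_camera(name): name is "side" or "top"; returns (picture, depth): 420x560x3 uint8, blue, green, red; 420x560 float32, m along the optical axis (not along the pixel's ray), 0 where there is no reading.
- ctrl.camera_params(name): a dict with "camera_matrix" (3x3 intrinsics, pixels), "k1" (the pictures are not rectified: a ray, as slopes to the right and down, at radius r is drawn at 1 + k1 r^2 times it, then the intrinsics apply), "view" (4x4, takes a point from world to camera coordinates). Camera axes: x right, y down, z forward; pixel columns grow to the right and rows downward; lengths in m; the calibration is good to about 2 mm. A picture is of the moment at which its call begins. camera_params takes no time and is no camera call.
- ctrl.hand_in(): hands the job in, once; it reports no verdict.
Trained networks look in the newest picture that a camera, given by its name, has taken for a name from the list of things; names that differ only in an ending like _2 or _b are one class to them, and where a whole thing is asked for, a point or a joint stands for the part that bears it (a point fixed in the world has none). Each returns a list of dicts, best first, with "p" (0 to 1); they miss things now and then, are a little off and sometimes report something else, mostly with a low value. They report only what shows in the picture. A call takes as long as a camera call.
- ctrl.boxes_of(camera, query): "point" ([x, y, z] in m, in world coordinates, good to about 4 mm: the middle of the surface that is visible of it).
- ctrl.masks_of(camera, query): "pixels" (420x560 bool, what is visible of it).
- ctrl.spot_point(camera, query): "point" ([x, y, z] in m, in world coordinates, good to about 4 mm: a listed point, or the origin of a listed thing).
The state is a dict: "t": time; "joint_positions": joint angles; "qd": joint speeds; "tau": joint torques, N m; "position": TCP position; "tool_rot": TCP orientation; "ft_force": force on the tool from outside, world axes, zero at the start; "torque": the same for the moment, N m; "width": opening from 0.0 (shut) to 1.0 (fully open).
Only numpy, scipy, OpenCV 4.12 (cv2) and the standard library are available. Lean on these libraries where they do the work, as an engineer would, in place of code of your own. Each camera call takes 0.05 s, during which the arm holds its last target.

## Task

The roll test is over: flip the bottle roller's cam lever fully open, lower the loose front roller out of its slots and lay it lengthwise on the two ribs in the wash tray, and then flip the lever fully shut again. Lift every sample pail off its peg and stand it upright on the floor of the same tray, and leave everything else on the bench where it is.

Things in the scene. Friction and masses are not known exactly. Their poses are not given: they have to be found in the camera images.
- machine: Small white bench bottle roller, fixed, 280 mm deep, 160 mm wide. Origin on the bench right below the seated axle of its loose front roller; -x is its front, y runs along the rollers. Two side plates (8 mm thick, middles at y -58 and +58 mm) hold the axle in slots open at the front lower end. A fixed roller, same size, lies at x +95, z 115 mm; the housing behind is 130 mm high.
- seat (a point): Where the middle of the loose front roller lies when seated, 115 mm above the bench; axes as machine. A lip 3 mm high, 12 mm ahead (-x), keeps the axle from rolling out; the roof of the slot is 16 mm above this point, its back 9 mm behind. Way out for the roller's middle: up 6 mm, level forward to slot_bend, straight down the slope to slot_exit. Grasp from above, between the plates.
- slot_bend (a point): Bend of the slot on the machine: 17 mm ahead (-x) of the seat and 6 mm higher, just past the lip. From here the slot runs forward and down at 45 degrees between a ramp and an upper guide 21 mm apart; the axle (10 mm) has 3 mm or more to spare all along the way out.
- slot_exit (a point): End of the slot on the machine: 55 mm ahead (-x) of the seat and 32 mm lower. A roller whose middle is here or farther forward is free of the slots.
- cam (a joint): Cam lever on the machine's +y side, rad. 0 = shut: arm points forward (-x of the machine) and 15 degrees up, a steel keeper hangs across the slot ahead of the axle. Grows as the knob swings up and over backwards; 2.2 = end stop, fully open, arm points back and 39 degrees up. Moves with about 2 N at the knob and stays where it is left. Starts near shut.
- cam_knob (a point): Middle of the black knob at the end of the cam lever: a cylinder 18 mm in diameter and 22 mm long with its axis along the machine's y, so it can be pinched from above by fingers that close along the machine's y and turns between them as it is led round its arc (radius 65 mm).
- cam_hinge (a point): Point on the cam lever's hinge axis in the plane in which the knob swings: 18 mm ahead of the seat (-x), 105 mm to +y, 150 mm above the bench. The hinge axis is the machine's y.
- roller_c (a point): Middle of the loose front roller: black rubber, 40 mm diameter, 100 mm long, with a 10 mm steel axle 156 mm long overall; its own y axis is the axle. 0.35 kg. Starts in the machine's slots.
- tray: Shallow steel wash tray, fixed, 320 mm (its x) by 200 mm (its y), walls 28 mm high and 4 mm thick, floor 4 mm thick. Origin under its middle on the bench. The pails fit on the floor from x = -150 to +50 mm (for instance at x -110 and -32, y -45 and +45); the ribs are at the far (+x) end.
- ribs (a point): Where the roller's middle comes to lie on the ribs: 90 mm from the tray's middle towards +x, 28.7 mm above the bench; axes as the tray's. The two plastic ribs are 8 mm high, 6 mm wide, 170 mm long, run along the tray's y at 14 mm either side of this point, and the roller settles into the groove between them, its axle along the tray's y.
- rack: Fixed peg rack, 340 mm wide, 159 mm high, posts at its two ends. Origin at the bench below the front face of its board; its -x axis is its front. Four steel pegs, 8 mm thick, stick out 50 mm to -x at y = -127.5, -42.5, +42.5 and +127.5 mm, with their upper sides 150 mm above the bench, and end in a turned-up tip (57 mm out, top 164 mm above the bench).
- pail0_c (a point): Middle (50 mm above the base) of a sample pail hanging on the rack; None if absent. Aluminium, 90 g, 58 mm diameter, body 50 mm high; stiff wire bail in its own y-z plane, 100 mm high overall, legs 40 mm over the outsides, upright from 60 to 90 mm above the base: pinch them from above along y, one finger either side of the peg. To free: lift 25 mm, draw 60 mm or more to the rack's -x.
- pail1_c (a point): Middle (50 mm above the base) of a sample pail hanging on the rack; None if absent. Aluminium, 90 g, 58 mm diameter, body 50 mm high; stiff wire bail in its own y-z plane, 100 mm high overall, legs 40 mm over the outsides, upright from 60 to 90 mm above the base: pinch them from above along y, one finger either side of the peg. To free: lift 25 mm, draw 60 mm or more to the rack's -x.
- pail2_c (a point): Middle (50 mm above the base) of a sample pail hanging on the rack; None if absent. Aluminium, 90 g, 58 mm diameter, body 50 mm high; stiff wire bail in its own y-z plane, 100 mm high overall, legs 40 mm over the outsides, upright from 60 to 90 mm above the base: pinch them from above along y, one finger either side of the peg. To free: lift 25 mm, draw 60 mm or more to the rack's -x.
- pail3_c (a point): Middle (50 mm above the base) of a sample pail hanging on the rack; None if absent. Aluminium, 90 g, 58 mm diameter, body 50 mm high; stiff wire bail in its own y-z plane, 100 mm high overall, legs 40 mm over the outsides, upright from 60 to 90 mm above the base: pinch them from above along y, one finger either side of the peg. To free: lift 25 mm, draw 60 mm or more to the rack's -x.
- flask_a: Bystander: grey bottle with a black cap, 60 mm diameter, 115 mm high; origin at the middle of its underside. To be left where it is.
- flask_b: Bystander: grey bottle with a black cap, 60 mm diameter, 115 mm high; origin at the middle of its underside. To be left where it is.
- flask_c: Bystander: white bottle with a black cap, 48 mm diameter, 90 mm high; origin at the middle of its underside. To be left where it is.
- jar_a: Bystander: amber jar with a white cap, 68 mm diameter, 55 mm high; origin at the middle of its underside. To be left where it is.
- tin_a: Bystander: plain tin, 66 mm diameter, 60 mm high; origin at the middle of its underside. To be left where it is.
- stopper: Bystander: black rubber stopper, 32 mm diameter, 28 mm high; origin at the middle of its underside. To be left where it is.
- weighbox: Bystander: blue plastic box, 70 by 45 by 30 mm; origin at the middle of its underside. To be left where it is.

How it is judged:
On the way, in this order (a step that is already met when the one before it is completed fails the run):
1. the cam lever is flipped open while the roller is still in its seat (value of joint cam above 1.85 rad and distance between roller_c and seat below 0.025 m), for 0.2 s.
2. the roller lies released on the ribs of the wash tray (x of roller_c in the frame of ribs between -0.01 and 0.01 m and y of roller_c in the frame of ribs between -0.025 and 0.025 m and z of roller_c in the frame of ribs between -0.007 and 0.007 m and angle between the y axis of roller_c and the y axis of tray, either way round below 0.2 rad and linear speed of roller below 0.02 m/s and contact force between roller and the fingers below 0.05 N), for 0.3 s.
3. the cam lever is flipped shut again (value of joint cam below 0.25 rad), for 0.2 s.
At the end, for the whole second after the job is handed in: The cam lever is shut (below 0.25 rad); the roller rests on the tray's ribs (its middle within 10 mm across, 25 mm along and 7 mm in height of the ribs' point, axle within 0.2 rad of the tray's y); every pail present stands upright (within 0.12 rad) on the tray's floor inside its walls; all at rest (all of step 2 and value of joint cam below 0.25 rad and x of pail0_c in the frame of tray between -0.156 and 0.156 m and y of pail0_c in the frame of tray between -0.096 and 0.096 m and z of each of pail0_c, pail1_c, pail2_c, pail3_c in the frame of tray below 0.061 m and angle between each of pail0_c, pail1_c, pail2_c, pail3_c's own z axis and vertical below 0.12 rad and linear speed of each of pail0, pail1, pail2, pail3 below 0.02 m/s and x of pail1_c in the frame of tray between -0.156 and 0.156 m and y of pail1_c in the frame of tray between -0.096 and 0.096 m and x of pail2_c in the frame of tray between -0.156 and 0.156 m and y of pail2_c in the frame of tray between -0.096 and 0.096 m and x of pail3_c in the frame of tray between -0.156 and 0.156 m and y of pail3_c in the frame of tray between -0.096 and 0.096 m); the robot touches nothing.
It fails at once if a bystander on the bench is shoved more than 30 mm or tipped over (distance of any of flask_a, flask_b, flask_c, jar_a, tin_a, stopper, weighbox from where it was at the start of the episode above 0.03 m or angle between any of flask_a, flask_b, flask_c, jar_a, tin_a, stopper, weighbox's own z axis and vertical above 0.5 rad).
Of pail0, pail1, pail2, pail3 only 2 to 4 are there at a start; the rules pass over those that are not, and their reading is None.
At some moment in a run one of roller, pail0, pail1, pail2, pail3 may be knocked a few centimetres aside while the robot is not near it.
It also fails if it takes over 210 s, if anything falls off the work surface, if the arm or the gripper's body presses on something with over 40 N, if the wrist force passes 120 N, or if a joint passes its speed limit or range.

## Working session

There is one attempt and no reset: what is moved stays moved. The work goes in short steps, Python scripts to look and compute and a shell command to move; the robot and the scene stay as the last step left them, time stands still between calls to the robot, and variables do not carry over. Pictures are saved under pics/ and viewed, and the job is handed in when it is done.

```bash
ls -la; mkdir -p pics; python3 - <<'E'
from bench import ctrl
import cv2, numpy as np
print(ctrl.sense())
for n in ("side","top"):
    p,d=ctrl.read_camera(n); cv2.imwrite(f"pics/{n}0.png",p)
    c=ctrl.camera_params(n); print(n,c)
E
```

```text
total 12
drwxr-xr-x  3 agent agent 4096 Dec  7 01:11 .
drwxr-xr-x 23 root  root  4096 Dec  7 01:11 ..
drwxr-xr-x  2 agent agent 4096 Dec  7 01:11 pics
{'t': 0.0, 'joint_positions': array([ 1.32398768e+00,  4.23844117e-01,  1.63069954e+00, -1.55798782e-05,
        1.08862389e+00, -1.89963878e-02]), 'qd': array([ 0.00039441,  0.00011232,  0.00160129, -0.00029928,  0.00078114,
       -0.00025398]), 'tau': array([ 2.34411436e-04, -5.44616747e+01, -2.73669094e+01,  6.44796831e-02,
        2.27504689e-02, -1.31217835e-04]), 'position': array([0.14099114, 0.60830124, 0.22189592]), 'tool_rot': array([ 1.13656346e-01,  9.93519811e-01, -7.81416971e-04, -9.75077457e-05]), 'ft_force': array([ 0.57793374,  0.67911651, -0.0867377 ]), 'torque': array([-0.03317839,  0.020478  , -0.04146138]), 'width': 1.0003875239116733}
side {'camera_matrix': array([[523.8463203 ,   0.        , 277.93836381],
       [  0.        , 523.8463203 , 200.58078309],
       [  0.        ,   0.        ,   1.        ]]), 'k1': 0.018311412193483652, 'view': array([[ 0.69187434, -0.72201634,  0.00151531, -0.33598198],
       [-0.36145021, -0.34817604, -0.86494346,  0.31480488],
       [ 0.62503091,  0.59788448, -0.50186703,  0.799185  ],
       [ 0.        ,  0.        ,  0.        ,  1.        ]])}
top {'camera_matrix': array([[416.455052  ,   0.        , 283.32802736],
       [  0.        , 416.455052  , 209.16261137],
       [  0.        ,   0.        ,   1.        ]]), 'k1': -0.03900683408282277, 'view': array([[ 0.00815859, -0.99955665, -0.02863461,  0.07619159],
       [-0.98687982, -0.00343086, -0.16142012,  0.56336265],
       [ 0.16125031,  0.02957588, -0.98647028,  0.89154414],
       [ 0.        ,  0.        ,  0.        ,  1.        ]])}
```

View pics/side0.png

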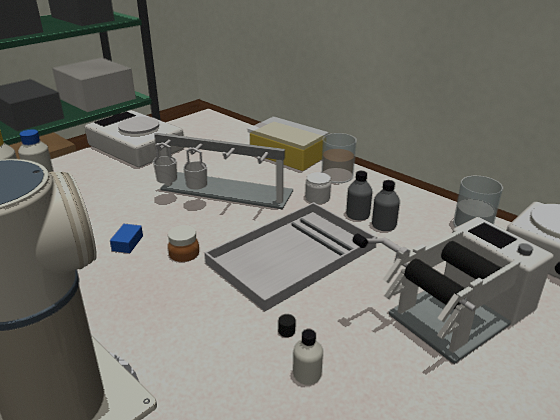

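View pics/top0.png

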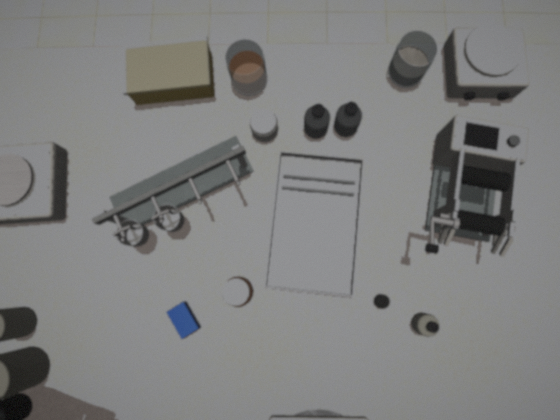

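```bash
python3 - <<'E'
from bench import ctrl
import numpy as np
for n in ("side","top"):
  for q in ("machine","seat","slot_bend","slot_exit","cam_knob","cam_hinge","roller_c","tray","ribs","rack","pail0_c","flask_a","flask_c","jar_a","tin_a","stopper","weighbox"):
    r=ctrl.spot_point(n,q)
    print(n,q,[(np.round(x['point'],3).tolist(),round(x['p'],2)) for x in r[:6]])
print(ctrl.sense()['t'])
E
```

```text
side machine [([0.523, -0.325, 0.0], 0.66), ([0.53, -0.215, 0.143], 0.58)]
side seat [([0.527, -0.324, 0.117], 0.94)]
side slot_bend [([0.506, -0.32, 0.121], 0.93)]
side slot_exit [([0.472, -0.312, 0.085], 0.67)]
side cam_knob [([0.464, -0.204, 0.178], 0.69), ([0.506, -0.319, 0.12], 0.66), ([0.774, -0.066, 0.002], 0.51), ([0.309, -0.227, 0.002], 0.2)]
side cam_hinge [([0.532, -0.218, 0.147], 0.82), ([0.31, -0.23, -0.0], 0.49)]
side roller_c [([0.526, -0.32, 0.112], 0.55)]
side tray [([0.54, 0.01, -0.001], 0.73)]
side ribs [([0.628, 0.002, 0.028], 0.76)]
side rack [([0.59, 0.304, 0.001], 0.61)]
side pail0_c [([0.527, -0.323, 0.001], 0.67)]
side flask_a [([0.311, -0.231, -0.001], 0.76), ([0.772, 0.005, -0.004], 0.66)]
side flask_c [([0.311, -0.231, -0.001], 0.76), ([0.772, 0.005, -0.004], 0.66)]
side jar_a [([0.376, 0.183, -0.003], 0.58)]
side tin_a [([0.525, -0.322, 0.005], 0.72), ([0.764, 0.131, 0.001], 0.65)]
side stopper [([0.362, -0.142, -0.002], 0.69)]
side weighbox [([0.313, 0.304, -0.001], 0.84)]
top machine [([0.525, -0.321, 0.002], 0.83), ([0.542, 0.007, -0.003], 0.45), ([0.5
[... 355 characters left out ...]
r_c [([0.53, -0.324, 0.113], 0.68), ([0.524, -0.33, 0.117], 0.5)]
top tray [([0.542, 0.011, -0.006], 0.81)]
top ribs [([0.625, -0.001, 0.029], 0.74), ([0.313, -0.23, -0.002], 0.59)]
top rack [([0.591, 0.307, -0.003], 0.93)]
top pail0_c []
top flask_a [([0.773, 0.002, 0.001], 0.86), ([0.314, -0.229, -0.004], 0.74), ([0.774, -0.068, 0.003], 0.68)]
top flask_c [([0.773, 0.002, 0.001], 0.86), ([0.314, -0.229, -0.004], 0.74), ([0.774, -0.068, 0.003], 0.68)]
top jar_a [([0.374, 0.183, -0.001], 0.63)]
top tin_a [([0.768, 0.128, -0.002], 0.88)]
top stopper [([0.359, -0.141, 0.001], 0.69), ([0.765, 0.126, -0.004], 0.28)]
top weighbox [([0.315, 0.303, 0.002], 0.85), ([0.522, -0.326, 0.002], 0.69)]
1.8
```

The side view shows the machine at (460,270), the tray at (300,250) with its ribs towards the far end (330,235), and the rack at (225,165). Two pails hang on the rack's left pegs, at (165,170) and (195,175). The top view agrees: the knob is at (432,248), the roller at (480,222), and the pails at (132,233) and (168,218). Next I'll refine the poses from depth.

```bash
cat > h.py <<'E'
from bench import ctrl
import numpy as np, cv2
from scipy.spatial.transform import Rotation as R
def cloud(n,d=None,p=None):
    c=ctrl.camera_params(n)
    if d is None: p,d=ctrl.read_camera(n)
    K=c['camera_matrix'];k=c['k1'];V=c['view']
    v,u=np.mgrid[:420,:560]
    pts=cv2.undistortPoints(np.stack([u,v],-1).reshape(-1,1,2).astype(float),K,np.array([k,0,0,0.])).reshape(420,560,2)
    P=np.concatenate([pts*d[...,None],d[...,None]],-1)
    W=(P-V[:3,3])@V[:3,:3]
    W[d==0]=np.nan
    return W,p,d
def proj(n,X):
    c=ctrl.camera_params(n);V=c['view']
    X=np.atleast_2d(X)
    return cv2.projectPoints(X.astype(float),cv2.Rodrigues(V[:3,:3])[0],V[:3,3],c['camera_matrix'],np.array([c['k1'],0,0,0.]))[0].reshape(-1,2)
def go(target,yaw=None,down=True):
    """needed shift in current tool axes for target TCP, turn about tool z so that tool y axis has heading yaw(deg,mod 180)"""
    s=ctrl.sense();Rt=R.from_quat(s['tool_rot'])
    dl=Rt.inv().apply(np.array(target)-s['position'])
    y=Rt.as_matrix()[:,1];h=np.degrees(np.arctan2(y[1],y[0]))
    print('t',round(s['t'],2),'pos',np.round(s['position'],4),'head',round(h,2),'tilt',np.round(Rt.as_matrix()[:,2],4),'w',round(s['width'],3),'F',np.round(s['ft_force'],1))
    print('shift mm',np.round(dl*1000,1))
    if yaw is not None:
        e=(yaw-h+90)%180-90
        print('turn about tool z deg',round(-e,2),'shift after turn mm',np.round(R.from_euler('z',-(-e),degrees=True).apply(dl)*1000,1))
E
python3 - <<'E'
from h import *
import numpy as np
for q in ("pail0_c","pail1_c","pail2_c","pail3_c"):
  for n in ("side","top"):
    r=ctrl.spot_point(n,q); print(n,q,[(np.round(x['point'],3).tolist(),round(x['p'],2)) for x in r[:6]])
def fitline(P):
    m=np.median(P,0); u,s,vt=np.linalg.svd(P-P.mean(0)); d=vt[0]; return P.mean(0),np.degrees(np.arctan2(d[1],d[0])),s
S={}
for n in ("side","top"):
    W,p,d=cloud(n); S[n]=W; np.save(f"{n}.npy",W); cv2.imwrite(f"pics/{n}1.png",cv2.resize(p,(800,600)))
    for q in ("tray","rack","machine","roller_c"):
        r=ctrl.masks_of(n,q)
        if not r: print(n,q,None);continue
        m=r[0]['pixels']; P=W[m]; P=P[~np.isnan(P[:,0])]
        print(n,q,r[0]['p'],len(P),np.round(np.percentile(P,[1,50,99],0),3).tolist())
        np.save(f"m_{n}_{q}.npy",m)
        zs={'tray':(.022,.034),'rack':(.150,.165),'machine':(.12,.14),'roller_c':(.08,.15)}[q]
        T=P[(P[:,2]>zs[0])&(P[:,2]<zs[1])][:,:2]
        if len(T)>10: print('  minrect',cv2.minAreaRect(T.astype(np.float32)),fitline(T))
E
```

```text
side pail0_c [([0.527, -0.323, 0.001], 0.67)]
top pail0_c []
side pail1_c [([0.763, 0.13, 0.002], 0.71), ([0.591, 0.307, -0.002], 0.46), ([0.509, -0.321, 0.122], 0.33)]
top pail1_c []
side pail2_c [([0.533, 0.329, 0.106], 0.6)]
top pail2_c [([0.534, 0.331, 0.104], 0.59)]
side pail3_c [([0.5, 0.407, 0.108], 0.79), ([0.774, -0.062, 0.006], 0.55)]
top pail3_c [([0.499, 0.404, 0.106], 0.96)]
side tray 0.9 9893 [[0.371, -0.102, -0.0], [0.521, 0.01, 0.005], [0.7, 0.12, 0.029]]
  minrect ((0.5371888875961304, 0.009507395327091217), (0.20737460255622864, 0.3249106705188751), 84.29907989501953) (array([0.51891225, 0.00573528]), np.float64(-178.9304928900961), array([4.17247746, 2.94767736]))
side rack 0.68 4187 [[0.502, 0.161, -0.001], [0.625, 0.293, 0.01], [0.82, 0.491, 0.16]]
  minrect ((0.5673779845237732, 0.2972014248371124), (0.07920738309621811, 0.3397495746612549), 26.32347869873047) (array([0.58760153, 0.29982665]), np.float64(-62.04393516402774), array([2.6756554 , 0.50387784]))
side machine 0.62 14050 [[0.465, -0.44, 0.003], [0.606, -0.372, 0.098], [0.732, -0.216, 0.166]]
  minrect 
[... 1052 characters left out ...]
.30736475]), np.float64(116.77854414849277), array([3.50285675, 0.54916137]))
top machine 0.7 9855 [[0.468, -0.431, 0.002], [0.626, -0.336, 0.126], [0.746, -0.209, 0.178]]
  minrect ((0.6071683168411255, -0.3381263315677643), (0.16118033230304718, 0.27350178360939026), 79.52024841308594) (array([ 0.65573104, -0.34622924]), np.float64(175.62188047744323), array([4.25388717, 3.11271876]))
top roller_c 0.7 861 [[0.502, -0.379, 0.117], [0.524, -0.323, 0.132], [0.546, -0.249, 0.137]]
  minrect ((0.5265832543373108, -0.3144770562648773), (0.1400657743215561, 0.03784022480249405), 81.55917358398438) (array([ 0.52364927, -0.32175557]), np.float64(-101.1790533626763), array([0.90299822, 0.29155241]))
```

```bash
python3 - <<'E'
import cv2
p=cv2.imread('pics/side0.png')
a=cv2.resize(p[120:220,130:310],(800,444),interpolation=cv2.INTER_CUBIC);cv2.imwrite('pics/c1.png',a)
a=cv2.resize(p[200:360,330:550],(800,582),interpolation=cv2.INTER_CUBIC);cv2.imwrite('pics/c2.png',a)
p=cv2.imread('pics/top0.png')
a=cv2.resize(p[110:270,380:560],(675,600),interpolation=cv2.INTER_CUBIC);cv2.imwrite('pics/c3.png',a)
E
```

```text
(no output)
```

View pics/c1.png

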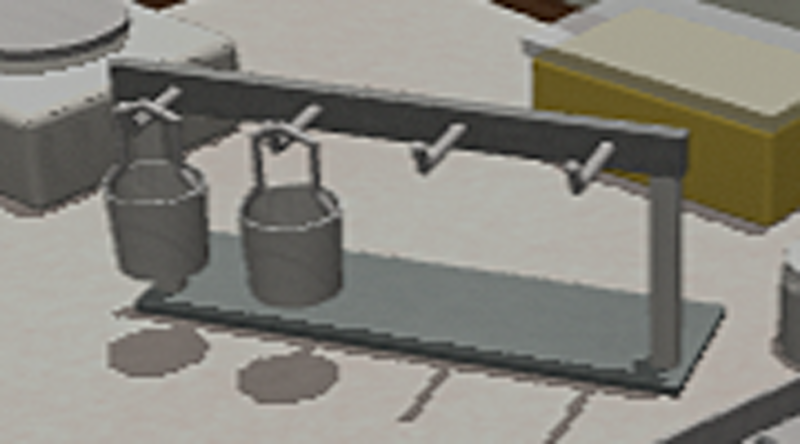

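View pics/c2.png

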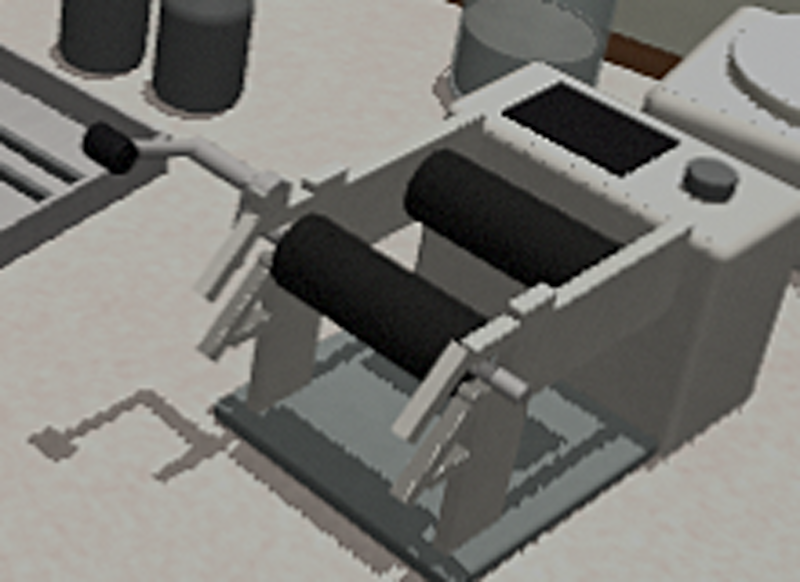

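View pics/c3.png

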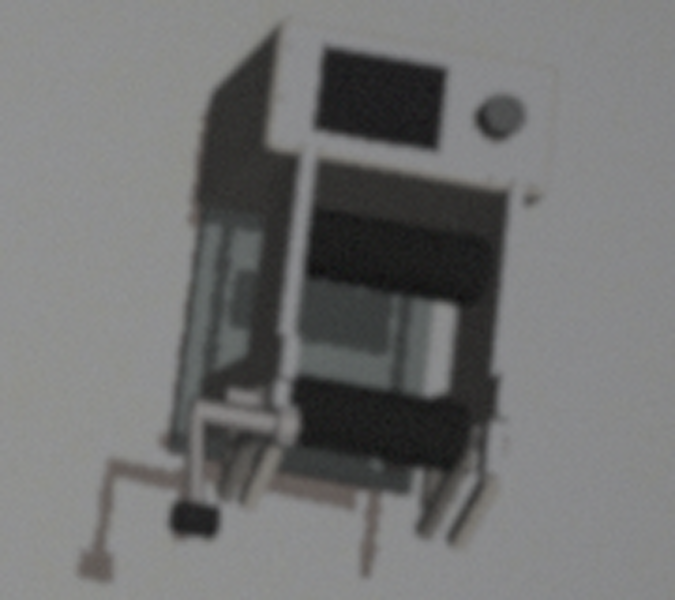

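The crops show the knob at the end of the nearly shut lever, the roller seated in its slots, and two pails on the two +y pegs. I'll overlay the estimated frames on both pictures to check them.

```bash
cat > frames.py <<'E'
import numpy as np
def T(x,y,yaw):
    c,s=np.cos(np.radians(yaw)),np.sin(np.radians(yaw))
    M=np.eye(4);M[:2,:2]=[[c,-s],[s,c]];M[:2,3]=[x,y];return M
def ap(M,p): return (M[:3,:3]@np.atleast_2d(p).T).T+M[:3,3]
MA=T(.5265,-.3235,-10.4); TR=T(.5385,.0080,-5.6); RK=T(.5905,.3055,26.7)
E
cat > ov.py <<'E'
from h import *; from frames import *
import sys
tag=sys.argv[1]
L=[]
def box(M,x0,x1,y0,y1,z): return [ap(M,[[x0,y0,z],[x1,y0,z],[x1,y1,z],[x0,y1,z],[x0,y0,z]])]
L+=box(TR,-.16,.16,-.1,.1,.028)
for x in(.076,.104): L+=[ap(TR,[[x,-.085,.012],[x,.085,.012]])]
L+=[ap(MA,[[0,-.078,.115],[0,.078,.115]]),ap(MA,[[0,0,.115],[-.017,0,.121],[-.055,0,.083]]),ap(MA,[[.095,-.05,.135],[.095,.05,.135]]),ap(MA,[[-.018,.105,.15],[-.018-.065*np.cos(.42),.105,.15+.065*np.sin(.42)]])]
L+=[ap(RK,[[0,-.17,.159],[0,.17,.159]])]
for y in(-.1275,-.0425,.0425,.1275): L+=[ap(RK,[[0,y,.150],[-.05,y,.150],[-.057,y,.164]])]
for n in("side","top"):
    W,p,d=cloud(n); np.save(n+'.npy',W)
    q=cv2.resize(p,None,fx=3,fy=3,interpolation=cv2.INTER_CUBIC)
    for l in L:
        uv=(proj(n,l)*3+1).astype(np.int32); cv2.polylines(q,[uv],False,(0,0,255),1)
    cv2.imwrite(f'pics/ov_{n}_{tag}_full.png',q)
    if n=='side':
        cv2.imwrite(f'pics/ovs1_{tag}.png',q[580:1080,1000:1660]);cv2.imwrite(f'pics/ovs2_{tag}.png',q[380:930,440:1140])
    else:
        cv2.imwrite(f'pics/ovt1_{tag}.png',q[330:830,1150:1600]);cv2.imwrite(f'pics/ovt2_{tag}.png',q[380:920,270:1100][:, :790])
E
python3 ov.py a; rm pics/*full*
```

```text
(no output)
```

View pics/ovs1_a.png

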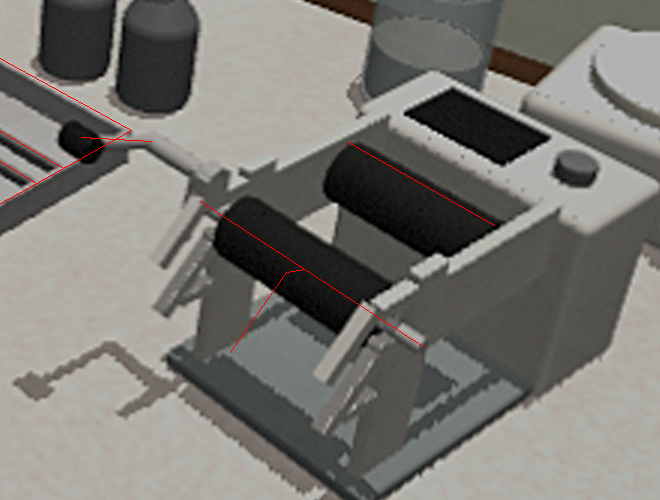

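View pics/ovs2_a.png

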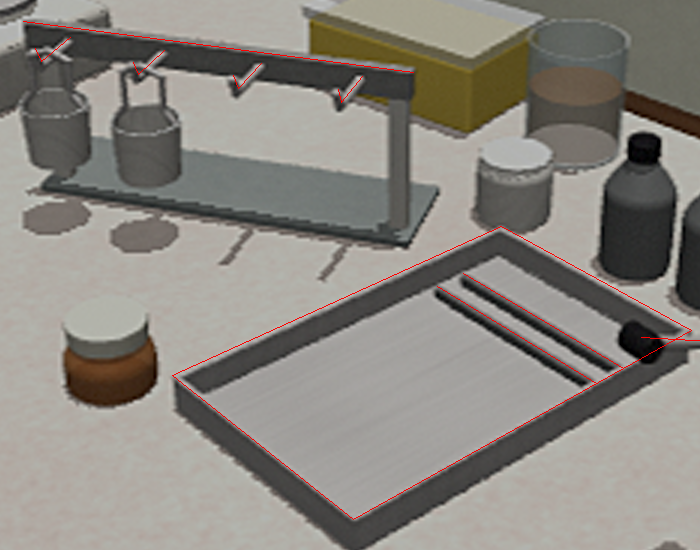

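View pics/ovt1_a.png

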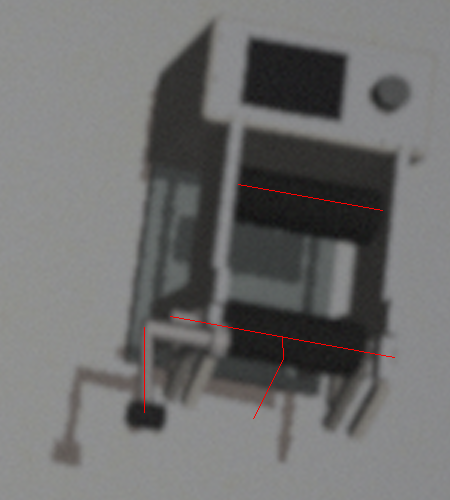

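View pics/ovt2_a.png

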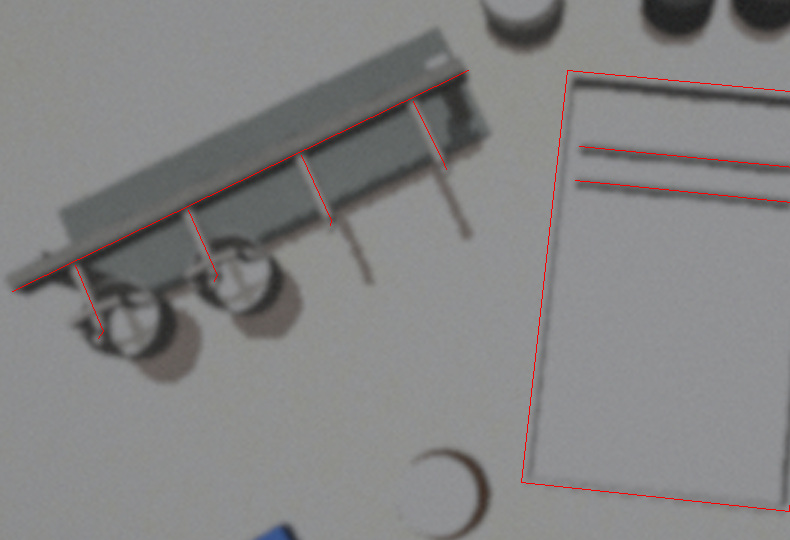

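```bash
python3 - <<'E'
from h import *; from frames import *
# knob cloud from both: machine frame
for n in("side","top"):
    W=np.load(n+'.npy').reshape(-1,3); W=W[~np.isnan(W[:,0])]
    m=(W-MA[:3,3])@MA[:3,:3]
    k=m[(m[:,0]<-.06)&(m[:,0]>-.1)&(abs(m[:,1]-.105)<.025)&(m[:,2]>.14)]
    print(n,len(k),np.round(np.percentile(k,[3,50,97],0),4).tolist())
    k=m[(abs(m[:,0])<.03)&(abs(m[:,1])<.045)&(m[:,2]>.09)]
    # roller circle fit
    A=np.c_[2*k[:,[0,2]],np.ones(len(k))]; s=np.linalg.lstsq(A,(k[:,[0,2]]**2).sum(1),rcond=None)[0]
    print('roller',len(k),np.round(s[:2],4),np.sqrt(s[2]+s[0]**2+s[1]**2), 'top line', np.round(np.percentile(k[:,2],98),4))
    r=(W-RK[:3,3])@RK[:3,:3]
    for y in(.0425,.1275):
        k=r[(abs(r[:,1]-y)<.04)&(r[:,0]<-.005)&(r[:,0]>-.075)&(r[:,2]>.03)]
        b=k[k[:,2]<.1]; l=k[(k[:,2]>.118)&(k[:,2]<.14)]; 
        print('pail',y,len(b),np.round(np.percentile(b,[3,97],0),3).tolist(),'legs',len(l),np.round(np.percentile(l,[3,50,97],0),3).tolist())
E
```

```text
side 159 [[-0.0886, 0.0927, 0.1681], [-0.0835, 0.1003, 0.1783], [-0.0639, 0.1133, 0.1837]]
roller 1201 [-0.0008  0.1162] 0.01868672302105161 top line 0.1359
pail 0.0425 439 [[-0.07, 0.019, 0.058], [-0.014, 0.07, 0.099]] legs 44 [[-0.045, 0.026, 0.119], [-0.042, 0.03, 0.131], [-0.037, 0.066, 0.138]]
pail 0.1275 434 [[-0.064, 0.103, 0.058], [-0.009, 0.155, 0.099]] legs 43 [[-0.04, 0.11, 0.118], [-0.037, 0.123, 0.129], [-0.031, 0.15, 0.139]]
top 140 [[-0.0863, 0.0943, 0.1703], [-0.0772, 0.1057, 0.181], [-0.0625, 0.1156, 0.1847]]
roller 807 [-0.0011  0.1176] 0.01768750614713185 top line 0.1368
pail 0.0425 439 [[-0.067, 0.018, 0.057], [-0.014, 0.07, 0.098]] legs 21 [[-0.043, 0.025, 0.119], [-0.042, 0.058, 0.126], [-0.04, 0.062, 0.138]]
pail 0.1275 439 [[-0.06, 0.103, 0.057], [-0.009, 0.153, 0.097]] legs 21 [[-0.038, 0.108, 0.12], [-0.036, 0.111, 0.132], [-0.033, 0.146, 0.139]]
```

The overlays match: tray, ribs, pegs and axle all lie on the red lines. The cloud puts the knob at machine (-78, +104, 175) mm. Now I'll work out the first move.

```bash
python3 - <<'E'
from h import *; from frames import *
k=ap(MA,[-.0785,.104,.175])[0]; print(k)
go([.38,.28,.28],79.6); go([k[0],k[1],.26],79.6)
E
```

```text
[ 0.46806363 -0.20703781  0.175     ]
t 2.8 pos [0.1411 0.6088 0.2227] head 76.95 tilt [-0.  0. -1.] w 1.001 F [ 1.2  0.6 -0.3]
shift mm [-307.  -266.4  -57.3]
turn about tool z deg -2.65 shift after turn mm [-294.3 -280.3  -57.3]
t 2.8 pos [0.1411 0.6088 0.2227] head 76.95 tilt [-0.  0. -1.] w 1.001 F [ 1.2  0.6 -0.3]
shift mm [-502.8 -721.   -37.3]
turn about tool z deg -2.65 shift after turn mm [-468.9 -743.5  -37.3]
```

```bash
python3 -m inch '[[[0,0,-0.04],[0,0,-2.65],0.6],[[-0.033,-0.031,-0.017],[0,0,0],0.6],[[-0.033,-0.031,0],[0,0,0],0.6],[[-0.033,-0.031,0],[0,0,0],0.6],[[-0.033,-0.031,0],[0,0,0],0.6]]' 20
python3 -m inch '[[[-0.033,-0.031,0],[0,0,0],0.45],[[-0.033,-0.031,0],[0,0,0],0.45],[[-0.033,-0.031,0],[0,0,0],0.45],[[-0.033,-0.031,0],[0,0,0],0.45],[[-0.03,-0.032,0],[0,0,0],0.45]]' 20
python3 - <<'E'
from h import *
go([.468,-.207,.26],79.6)
print(ctrl.sense()['joint_positions'])
E
```

```text
t: 3.3
position: [0.2492, 0.4617, 0.28]
tool_rot: [0.09, 0.996, 0.0, 0.0]
ft_force: [-0.1, -0.2, 0.3]
width: 0.612
t: 3.8
position: [0.3808, 0.2788, 0.28]
tool_rot: [0.091, 0.996, 0.0, 0.0]
ft_force: [1.3, 0.7, -0.7]
width: 0.452
t 3.8 pos [0.3808 0.2788 0.28  ] head 79.6 tilt [ 8.e-04  4.e-04 -1.e+00] w 0.452 F [ 1.3  0.7 -0.7]
shift mm [-173.5 -462.1   19.9]
turn about tool z deg 0.0 shift after turn mm [-173.5 -462.1   19.9]
[ 6.06941597e-01  1.23227303e-01  1.89977520e+00 -1.09101464e-04
  1.11766437e+00 -7.82326343e-01]
```

```bash
python3 -m inch '[[[-0.016,-0.042,0],[0,0,0],0.45],[[-0.016,-0.042,0],[0,0,0],0.45],[[-0.016,-0.042,0],[0,0,0],0.45],[[-0.016,-0.042,0],[0,0,0],0.45],[[-0.016,-0.042,0],[0,0,0],0.45]]'
python3 -m inch '[[[-0.016,-0.042,0],[0,0,0],0.45],[[-0.016,-0.042,0],[0,0,0],0.45],[[-0.016,-0.042,0],[0,0,0],0.45],[[-0.016,-0.042,0],[0,0,0],0.45],[[-0.016,-0.042,0],[0,0,0],0.45]]'
python3 -m inch '[[[-0.0135,-0.042,0],[0,0,0],0.45],[[0,0,0],[0,0,0],0.45]]'
python3 - <<'E'
from h import *; from frames import *
go([.468,-.207,.26],79.6)
print(ctrl.sense()['joint_positions'])
for n in("side","top"):
    W,p,d=cloud(n)
    for q in("cam_knob","cam_hinge"): print(n,[(np.round(x['point'],3).tolist(),round(x['p'],2)) for x in ctrl.spot_point(n,q)[:2]])
    cv2.imwrite(f'pics/k_{n}.png',cv2.resize(p[180:340,330:530] if n=='side' else p[150:310,380:560],None,fx=3.7,fy=3.7,interpolation=cv2.INTER_CUBIC))
E
```

```text
t: 4.3
position: [0.4206, 0.0576, 0.28]
tool_rot: [0.091, 0.996, 0.0, 0.0]
ft_force: [0.9, 0.2, 0.1]
width: 0.449
t: 4.8
position: [0.4613, -0.1636, 0.2799]
tool_rot: [0.091, 0.996, -0.0, 0.0]
ft_force: [0.8, 0.8, 0.5]
width: 0.449
t: 5.0
position: [0.4677, -0.2098, 0.2799]
tool_rot: [0.093, 0.996, -0.001, 0.001]
ft_force: [0.2, -0.2, 0.2]
width: 0.45
t 5.0 pos [ 0.4677 -0.2098  0.2799] head 79.36 tilt [ 0.0012 -0.0017 -1.    ] w 0.45 F [ 0.2 -0.2  0.2]
shift mm [ 0.2  2.9 19.8]
turn about tool z deg -0.24 shift after turn mm [ 0.2  2.9 19.8]
[-4.44347942e-01  1.88859324e-01  1.82029712e+00 -1.08960765e-03
  1.13063435e+00 -1.82889772e+00]
side [([0.469, -0.206, 0.178], 0.73)]
side [([0.531, -0.218, 0.144], 0.63)]
top []
top [([0.53, -0.218, 0.154], 0.97)]
```

View pics/k_side.png

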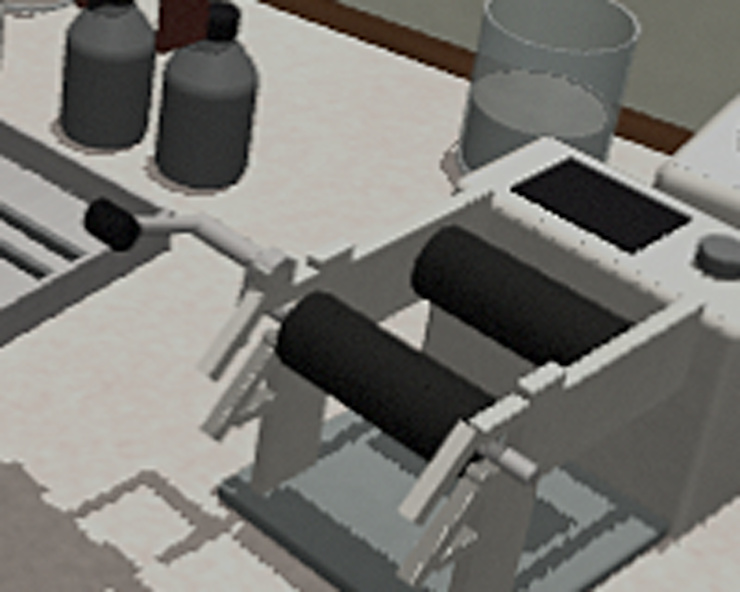

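View pics/k_top.png

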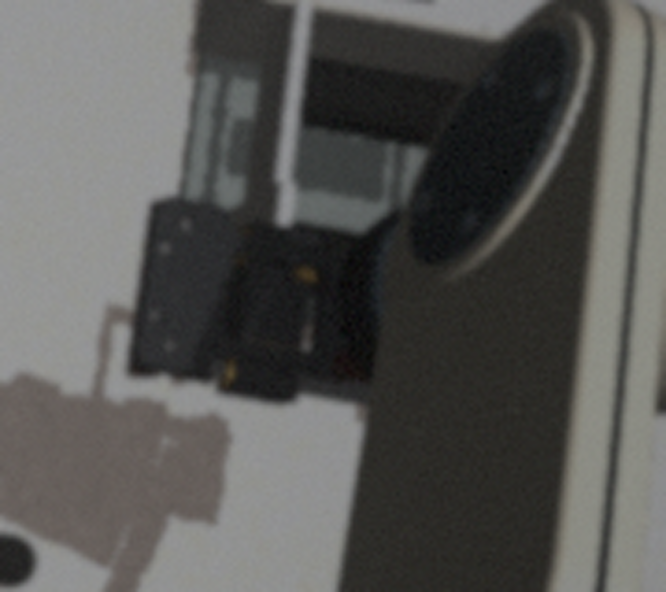

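The side crop shows the knob clear at (110,222). The hand is above the frame, and in the top view it hides the knob. I'm descending over it.

```bash
python3 -m inch '[[[0,0.003,0.03],[0,0,0],0.45],[[0,0,0.03],[0,0,0],0.45],[[0,0,0.025],[0,0,0],0.45],[[0,0,0.02],[0,0,0],0.45],[[0,0,0.01],[0,0,0],0.45]]'
python3 - <<'E'
from h import *
go([.468,-.207,.156],79.6)
for n in("side",):
    W,p,d=cloud(n)
    cv2.imwrite(f'pics/k2_{n}.png',cv2.resize(p[120:320,280:530],None,fx=2.9,fy=2.9,interpolation=cv2.INTER_CUBIC))
E
```

```text
t: 5.8
position: [0.4667, -0.2009, 0.1632]
tool_rot: [0.09, 0.996, 0.0, -0.001]
ft_force: [0.4, 0.7, 0.2]
width: 0.449
t 5.8 pos [ 0.4667 -0.2009  0.1632] head 79.7 tilt [-0.0021  0.001  -1.    ] w 0.449 F [0.4 0.7 0.2]
shift mm [-2.3 -5.8  7.2]
turn about tool z deg 0.1 shift after turn mm [-2.4 -5.8  7.2]
```

View pics/k2_side.png

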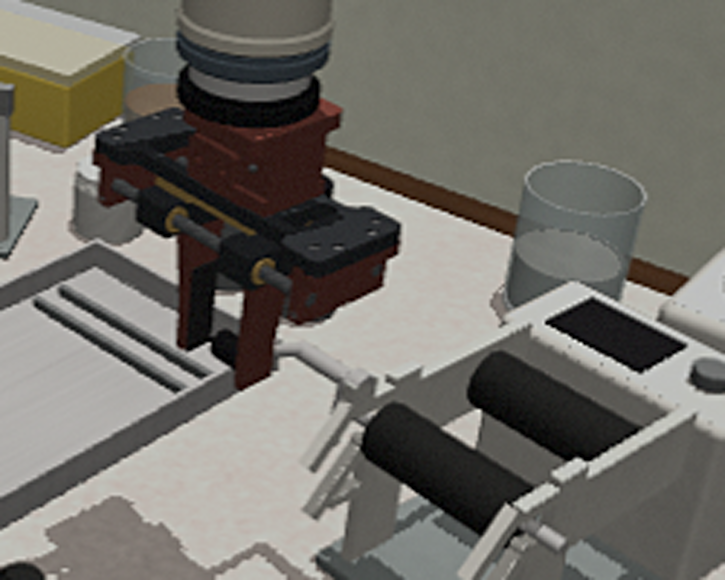

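The fingers straddle the knob, which shows at (228,350). I'll let the arm settle, then correct the position.

```bash
python3 -m inch '[[[-0.002,-0.003,0.007],[0,0,0],0.45],[[0,0,0],[0,0,0],0.45],[[0,0,0],[0,0,0],0.45]]'
python3 -c "
from h import *
go([.468,-.207,.156],79.6)"
```

```text
t: 6.15
position: [0.4695, -0.206, 0.1584]
tool_rot: [0.091, 0.996, -0.0, 0.001]
ft_force: [-0.3, 0.3, 0.0]
width: 0.446
t 6.15 pos [ 0.4695 -0.206   0.1584] head 79.6 tilt [ 1.1e-03 -5.0e-04 -1.0e+00] w 0.446 F [-0.3  0.3  0. ]
shift mm [ 1.3 -1.3  2.4]
turn about tool z deg -0.0 shift after turn mm [ 1.3 -1.3  2.4]
```

```bash
python3 -m inch '[[[0.0005,-0.001,0.002],[0,0,0],0.1],[[0,0,0],[0,0,0],0.1],[[0,0,0],[0,0,0],0.1],[[0,0,0],[0,0,0],0.1],[[0,0,0],[0,0,0],0.1]]' 15
python3 - <<'E'
from h import *
go([.468,-.207,.156],79.6)
# arc plan in machine frame from current, tool x = -machine x, tool z = down
p=np.array([-.0785,.175]);h=np.array([-.018,.15]);a0=np.arctan2(p[1]-h[1],-(p[0]-h[0]));a1=np.radians(141)
print('start',np.degrees(a0))
A=np.linspace(a0,a1,13);X=h[0]-.065*np.cos(A);Z=h[1]+.065*np.sin(A)
print(np.round(np.c_[-np.diff(X),-np.diff(Z)]*1000,1).tolist())
E
```

```text
t: 6.65
position: [0.4683, -0.207, 0.1559]
tool_rot: [0.091, 0.996, -0.0, 0.0]
ft_force: [-0.2, -3.3, 2.6]
width: 0.251
t 6.65 pos [ 0.4683 -0.207   0.1559] head 79.6 tilt [ 1.e-04 -6.e-04 -1.e+00] w 0.251 F [-0.2 -3.3  2.6]
shift mm [ 0.2 -0.1 -0.1]
turn about tool z deg 0.0 shift after turn mm [ 0.2 -0.1 -0.1]
start 22.451546456003868
[[-5.1, -9.9], [-6.8, -8.9], [-8.2, -7.6], [-9.4, -6.1], [-10.3, -4.4], [-10.9, -2.6], [-11.2, -0.7], [-11.1, 1.3], [-10.7, 3.2], [-10.0, 5.0], [-9.0, 6.6], [-7.8, 8.1]]
```

Closed at 22 mm, so the knob is held. Now I'll lead it round the arc.

```bash
python3 -m inch '[[[-0.0051,0,-0.0099],[0,0,0],0.1],[[-0.0068,0,-0.0089],[0,0,0],0.1],[[-0.0082,0,-0.0076],[0,0,0],0.1],[[-0.0094,0,-0.0061],[0,0,0],0.1]]'
python3 -m inch '[[[-0.0103,0,-0.0044],[0,0,0],0.1],[[-0.0109,0,-0.0026],[0,0,0],0.1],[[-0.0112,0,-0.0007],[0,0,0],0.1],[[-0.0111,0,0.0013],[0,0,0],0.1]]'
python3 -m inch '[[[-0.0107,0,0.0032],[0,0,0],0.1],[[-0.01,0,0.005],[0,0,0],0.1],[[-0.009,0,0.0066],[0,0,0],0.1],[[-0.0078,0,0.0081],[0,0,0],0.1],[[0,0,0],[0,0,0],0.1]]'
python3 - <<'E'
from h import *; from frames import *
k=ap(MA,[-.018+.0505,.104,.191])[0]; go([k[0],k[1],.191-.019],79.6)
p,d=ctrl.read_camera("side");cv2.imwrite('pics/k3.png',cv2.resize(p[100:340,280:560],None,fx=2.8,fy=2.5))
E
```

```text
t: 7.05
position: [0.4959, -0.212, 0.1878]
tool_rot: [0.091, 0.996, -0.0, -0.002]
ft_force: [-3.4, -4.9, -4.0]
width: 0.247
t: 7.45
position: [0.54, -0.2201, 0.1951]
tool_rot: [0.091, 0.996, -0.0, -0.0]
ft_force: [-4.0, -2.3, 2.9]
width: 0.249
t: 7.95
position: [0.5803, -0.2275, 0.1725]
tool_rot: [0.091, 0.996, -0.001, 0.003]
ft_force: [5.4, -2.9, 3.5]
width: 0.249
t 7.95 pos [ 0.5803 -0.2275  0.1725] head 79.6 tilt [ 0.0058 -0.0019 -1.    ] w 0.249 F [ 5.4 -2.9  3.5]
shift mm [ 3.1 -0.1  0.5]
turn about tool z deg -0.0 shift after turn mm [ 3.1 -0.1  0.5]
```

View pics/k3.png

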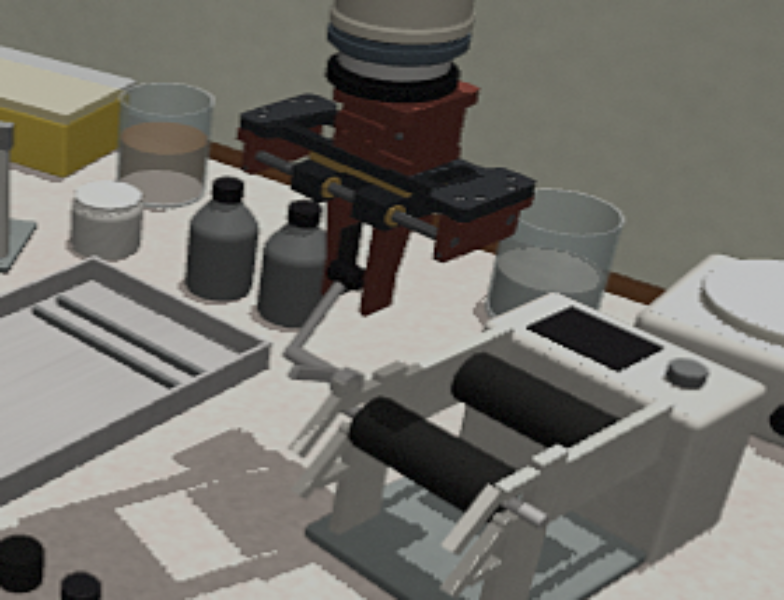

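The lever is at its end stop: the knob shows at (345,275), swung back. I'll release it, rise, and turn towards the roller.

```bash
python3 -m inch '[[[0.001,0,0],[0,0,0],0.45],[[0,0,0],[0,0,0],0.45],[[0,0,0],[0,0,0],0.45],[[0,0,-0.03],[0,0,0],0.45],[[0,0,-0.04],[0,0,0],0.45]]'
python3 - <<'E'
from h import *; from frames import *
p=ap(MA,[0,0,0])[0]; go([p[0],p[1],.2],-10.4)
for n in("side",):
    ctrl.read_camera(n)
    for q in("cam_knob","roller_c"): print(n,[(np.round(x['point'],3).tolist(),round(x['p'],2)) for x in ctrl.spot_point(n,q)[:2]])
E
```

```text
t: 8.5
position: [0.5741, -0.2255, 0.2399]
tool_rot: [0.091, 0.996, 0.001, -0.003]
ft_force: [0.3, -0.6, -0.3]
width: 0.45
t 8.5 pos [ 0.5741 -0.2255  0.2399] head 79.6 tilt [-0.0055  0.0025 -1.    ] w 0.45 F [ 0.3 -0.6 -0.3]
shift mm [  28.9 -105.1   39.9]
turn about tool z deg 90.0 shift after turn mm [-105.1  -28.9   39.9]
side [([0.566, -0.225, 0.201], 0.89)]
side [([0.525, -0.324, 0.112], 0.64)]
```

```bash
python3 -m inch '[[[0.012,-0.02,-0.02],[0,0,8.5],0.75],[[0,-0.02,-0.01],[0,0,8.5],0.75],[[0,-0.02,0],[0,0,8.5],0.75],[[0,0,0],[0,0,8.5],0.75],[[0,0,0],[0,0,8.5],0.75]]'
python3 -m inch '[[[0,0,0],[0,0,8.5],0.75],[[0,0,0],[0,0,8.5],0.75],[[0,0,0],[0,0,8.5],0.75],[[0,0,0],[0,0,8.5],0.75],[[0,0,0],[0,0,8.5],0.75]]'
python3 -m inch '[[[0,0,0],[0,0,5],0.75],[[0,0,0],[0,0,0],0.75],[[0,0,0],[0,0,0],0.75]]'
python3 - <<'E'
from h import *; from frames import *
p=ap(MA,[0,0,0])[0]; go([p[0],p[1],.2],-10.4)
for n in("side","top"):
    W,pp,d=cloud(n)
    cv2.imwrite(f'pics/r_{n}.png',cv2.resize(pp[180:340,330:530] if n=='side' else pp[110:290,380:560],None,fx=3.3,fy=3.3,interpolation=cv2.INTER_CUBIC))
    for q in("cam_knob","roller_c"): print(n,[(np.round(x['point'],3).tolist(),round(x['p'],2)) for x in ctrl.spot_point(n,q)[:2]])
    W=W.reshape(-1,3);W=W[~np.isnan(W[:,0])]
    m=(W-MA[:3,3])@MA[:3,:3]
    k=m[(m[:,0]<.08)&(m[:,0]>.01)&(abs(m[:,1]-.105)<.02)&(m[:,2]>.16)&(m[:,2]<.225)]
    print(n,len(k),np.round(np.percentile(k,[3,50,97],0),4).tolist())
E
```

```text
t: 9.15
position: [0.5437, -0.2807, 0.2701]
tool_rot: [0.449, 0.894, 0.0, -0.001]
ft_force: [0.4, 0.3, 0.2]
width: 0.748
t: 9.65
position: [0.544, -0.28, 0.2699]
tool_rot: [0.742, 0.671, -0.0, -0.001]
ft_force: [1.0, 0.6, 0.1]
width: 0.751
t: 9.95
position: [0.5443, -0.2802, 0.2706]
tool_rot: [0.767, 0.641, -0.0, -0.001]
ft_force: [-0.7, -0.9, -0.2]
width: 0.75
t 9.95 pos [ 0.5443 -0.2802  0.2706] head -10.26 tilt [-1.7e-03  9.0e-04 -1.0e+00] w 0.75 F [-0.7 -0.9 -0.2]
shift mm [-45.8  -9.7  70.6]
turn about tool z deg 0.14 shift after turn mm [-45.8  -9.6  70.6]
side [([0.564, -0.224, 0.2], 0.78)]
side [([0.526, -0.32, 0.114], 0.66)]
side 170 [[0.0113, 0.0921, 0.1872], [0.0185, 0.1011, 0.2017], [0.0289, 0.1136, 0.208]]
top [([0.565, -0.225, 0.201], 0.96), ([0.503, 0.401, 0.104], 0.25)]
top [([0.526, -0.326, 0.114], 0.67), ([0.524, -0.32, 0.0], 0.2)]
top 146 [[0.0114, 0.0935, 0.1896], [0.021, 0.1057, 0.2059], [0.031, 0.115, 0.2096]]
```

View pics/r_side.png

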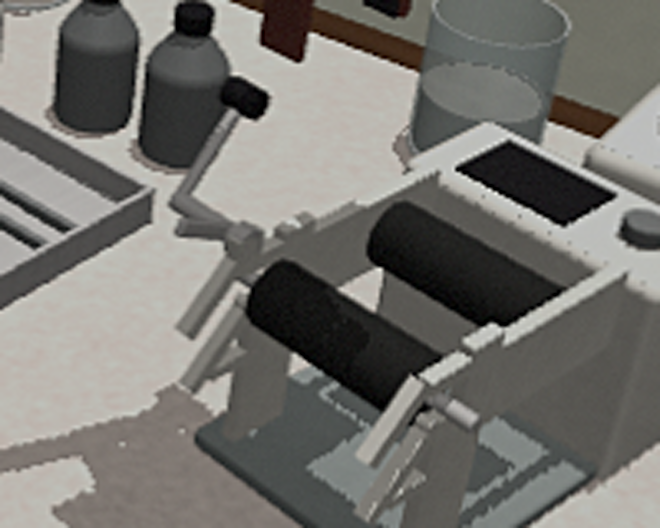

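Both views put the knob at machine (21, 104, 200) mm, or about 1.97 rad. That is past the threshold but short of the stop. I'll push it the rest of the way with shut fingers before touching the roller.

```bash
python3 - <<'E'
from h import *; from frames import *
p=ap(MA,[-.034,.104,0])[0]; go([p[0],p[1],.188],-10.4)
R_=R.from_quat(ctrl.sense()['tool_rot']).as_matrix(); print(np.round(MA[:3,:3].T@R_,2))
E
```

```text
t 10.25 pos [ 0.5448 -0.2805  0.2716] head -10.37 tilt [-1.e-04  1.e-04 -1.e+00] w 0.752 F [ 0.3 -0.1 -0.4]
shift mm [ 58.5 -44.2  83.6]
turn about tool z deg 0.03 shift after turn mm [ 58.4 -44.3  83.6]
[[-0.  1. -0.]
 [ 1.  0.  0.]
 [ 0. -0. -1.]]
```

```bash
python3 -m inch '[[[0.02,-0.015,0],[0,0,0],0],[[0.02,-0.015,0],[0,0,0],0],[[0.018,-0.014,0],[0,0,0],0],[[0,0,0.02],[0,0,0],0],[[0,0,0.025],[0,0,0],0]]'
python3 -m inch '[[[0,0,0.02],[0,0,0],0],[[0,0,0.018],[0,0,0],0],[[0,0.008,0],[0,0,0],0],[[0,0.008,0],[0,0,0],0],[[0,0,0],[0,0,0],0]]'
python3 - <<'E'
from h import *; from frames import *
p=ap(MA,[.010,.104,0])[0]; go([p[0],p[1],.188],-10.4)
p,d=ctrl.read_camera("side");cv2.imwrite('pics/k4.png',cv2.resize(p[100:340,280:560],None,fx=2.8,fy=2.5))
E
```

```text
t: 10.75
position: [0.5128, -0.2154, 0.2277]
tool_rot: [0.768, 0.641, 0.001, 0.002]
ft_force: [1.4, 0.8, 0.2]
width: 0.334
t: 11.25
position: [0.53, -0.2192, 0.19]
tool_rot: [0.768, 0.64, 0.001, 0.001]
ft_force: [0.1, -0.2, 0.2]
width: 0.01
t 11.25 pos [ 0.53   -0.2192  0.19  ] head -10.38 tilt [ 0.0029 -0.0012 -1.    ] w 0.01 F [ 0.1 -0.2  0.2]
shift mm [ 0.7 25.4  2.1]
turn about tool z deg 0.02 shift after turn mm [ 0.8 25.4  2.1]
```

View pics/k4.png

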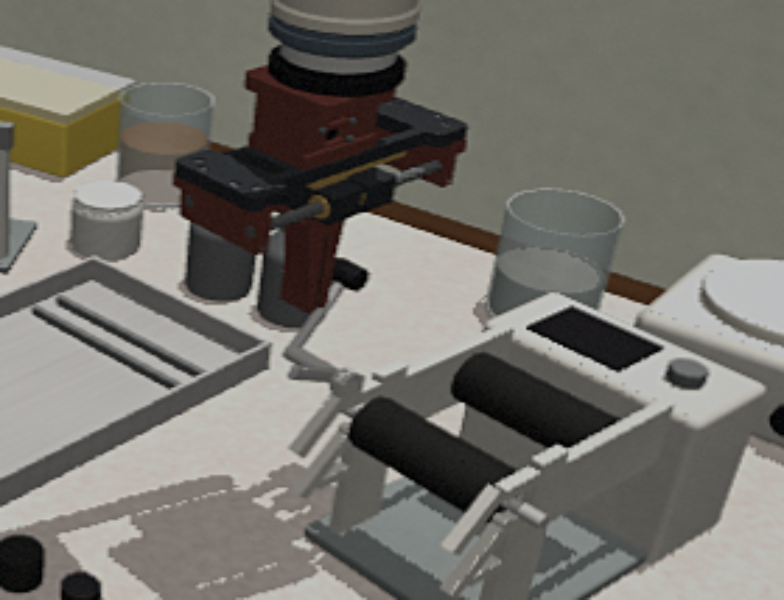

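The shut fingers are just ahead of the knob at (350,270). I'm pushing back towards the stop.

```bash
python3 -m inch '[[[0,0.006,0],[0,0,0],0],[[0,0.006,0],[0,0,0],0],[[0,0.004,0],[0,0,0],0],[[0,0,0],[0,0,0],0]]'
python3 -m inch '[[[0,0.004,0],[0,0,0],0],[[0,0.003,0],[0,0,0],0],[[0,0,0],[0,0,0],0]]'
python3 -c "
from h import *; from frames import *
p=ap(MA,[.010,.104,0])[0]; go([p[0],p[1],.188],-10.4)"
```

```text
t: 11.7
position: [0.5442, -0.2215, 0.1889]
tool_rot: [0.768, 0.64, 0.0, 0.0]
ft_force: [0.2, 0.3, 0.2]
width: 0.005
t: 12.0
position: [0.5502, -0.2225, 0.1884]
tool_rot: [0.768, 0.64, -0.0, -0.0]
ft_force: [-1.2, 1.2, 0.1]
width: 0.0
t 12.0 pos [ 0.5502 -0.2225  0.1884] head -10.4 tilt [-1.e-03  3.e-04 -1.e+00] w 0.0 F [-1.2  1.2  0.1]
shift mm [0.4 4.9 0.4]
turn about tool z deg 0.0 shift after turn mm [0.4 4.9 0.4]
```

```bash
python3 -m inch '[[[0,0.003,0],[0,0,0],0],[[0,0.003,0],[0,0,0],0],[[0,0,0],[0,0,0],0],[[0,0,0],[0,0,0],0]]'
python3 - <<'E'
from h import *; from frames import *
p=ap(MA,[.010,.104,0])[0]; go([p[0],p[1],.188],-10.4)
W,p,d=cloud("side");cv2.imwrite('pics/k5.png',cv2.resize(p[100:340,280:560],None,fx=2.8,fy=2.5))
print([(np.round(x['point'],3).tolist(),round(x['p'],2)) for x in ctrl.spot_point("side","cam_knob")[:2]])
E
```

```text
t: 12.4
position: [0.5563, -0.2237, 0.1885]
tool_rot: [0.768, 0.64, -0.0, -0.0]
ft_force: [-1.8, 1.0, -0.6]
width: 0.008
t 12.4 pos [ 0.5563 -0.2237  0.1885] head -10.4 tilt [-2.e-04  1.e-04 -1.e+00] w 0.008 F [-1.8  1.  -0.6]
shift mm [ 0.4 -1.3  0.5]
turn about tool z deg -0.0 shift after turn mm [ 0.4 -1.3  0.5]
[([0.573, -0.226, 0.197], 0.84)]
```

View pics/k5.png

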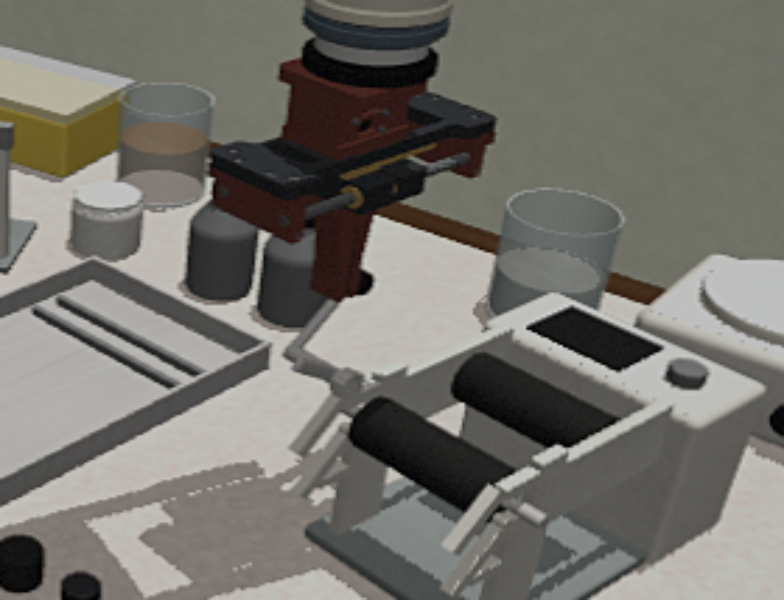

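```bash
python3 -m inch '[[[0,0.003,-0.001],[0,0,0],0],[[0,0.001,0],[0,0,0],0],[[0,0,0],[0,0,0],0],[[0,0,0],[0,0,0],0]]'
python3 -m inch '[[[0,-0.01,0],[0,0,0],0],[[0,-0.01,-0.02],[0,0,0],0.3],[[0,0,-0.03],[0,0,0],0.6],[[-0.03,0,-0.02],[0,0,0],0.75],[[-0.03,0,0],[0,0,0],0.75]]'
python3 -m inch '[[[-0.03,0,0],[0,0,0],0.75],[[0,0,0],[0,0,0],0.75],[[0,0,0],[0,0,0],0.75]]'
python3 - <<'E'
from h import *; from frames import *
p=ap(MA,[-.0005,0,0])[0]; go([p[0],p[1],.1005],-10.4)
for n in("side","top"):
    W,pp,d=cloud(n)
    for q in("cam_knob","roller_c"): print(n,[(np.round(x['point'],3).tolist(),round(x['p'],2)) for x in ctrl.spot_point(n,q)[:2]])
    W=W.reshape(-1,3);W=W[~np.isnan(W[:,0])]
    m=(W-MA[:3,3])@MA[:3,:3]
    k=m[(m[:,0]<.08)&(m[:,0]>.01)&(abs(m[:,1]-.105)<.02)&(m[:,2]>.16)&(m[:,2]<.225)]
    print(n,len(k),np.round(np.percentile(k,[3,50,97],0),4).tolist())
E
```

```text
t: 12.9
position: [0.5577, -0.2238, 0.188]
tool_rot: [0.768, 0.64, -0.002, -0.003]
ft_force: [-6.9, 0.0, -5.6]
width: 0.003
t: 13.4
position: [0.5321, -0.2812, 0.2643]
tool_rot: [0.768, 0.641, 0.002, 0.004]
ft_force: [-0.5, 1.1, 0.7]
width: 0.331
t: 13.7
position: [0.5245, -0.3097, 0.2602]
tool_rot: [0.769, 0.64, 0.0, 0.001]
ft_force: [-0.1, 0.4, -0.1]
width: 0.603
t 13.7 pos [ 0.5245 -0.3097  0.2602] head -10.49 tilt [ 1.6e-03 -4.0e-04 -1.0e+00] w 0.603 F [-0.1  0.4 -0.1]
shift mm [-13.1   3.7 159.7]
turn about tool z deg -0.09 shift after turn mm [-13.2   3.7 159.7]
side [([0.575, -0.224, 0.194], 0.83)]
side [([0.526, -0.32, 0.111], 0.72), ([0.525, -0.326, 0.0], 0.59)]
side 185 [[0.0119, 0.0922, 0.1776], [0.0253, 0.1009, 0.1934], [0.0369, 0.113, 0.2008]]
top [([0.575, -0.228, 0.196], 0.74)]
top [([0.527, -0.326, 0.115], 0.58)]
top 159 [[0.0117, 0.0941, 0.1787], [0.027, 0.1054, 0.1976], [0.0382, 0.1149, 0.2021]]
```

The force rose at the stop and the knob is now near (29, 104, 192) mm, so the lever is fully open. Next is the roller.

```bash
python3 -m inch '[[[-0.0125,0.0035,0.03],[0,0,0],0.75],[[0,0,0.03],[0,0,0],0.75],[[0,0,0.02],[0,0,0],0.75],[[0,0,0],[0,0,0],0.75],[[0,0,0],[0,0,0],0.75]]'
python3 -c "
from h import *; from frames import *
p=ap(MA,[-.0005,0,0])[0]; go([p[0],p[1],.1005],-10.4)
p,d=ctrl.read_camera('side');cv2.imwrite('pics/r5.png',cv2.resize(p[120:340,320:560],None,fx=2.8,fy=2.6))"
```

```text
t: 14.5
position: [0.5258, -0.322, 0.1799]
tool_rot: [0.768, 0.64, -0.0, -0.0]
ft_force: [-0.8, 0.0, 0.2]
width: 0.752
t 14.5 pos [ 0.5258 -0.322   0.1799] head -10.37 tilt [-2.e-04  2.e-04 -1.e+00] w 0.752 F [-0.8  0.   0.2]
shift mm [-1.4  0.5 79.4]
turn about tool z deg 0.03 shift after turn mm [-1.4  0.5 79.4]
```

View pics/r5.png

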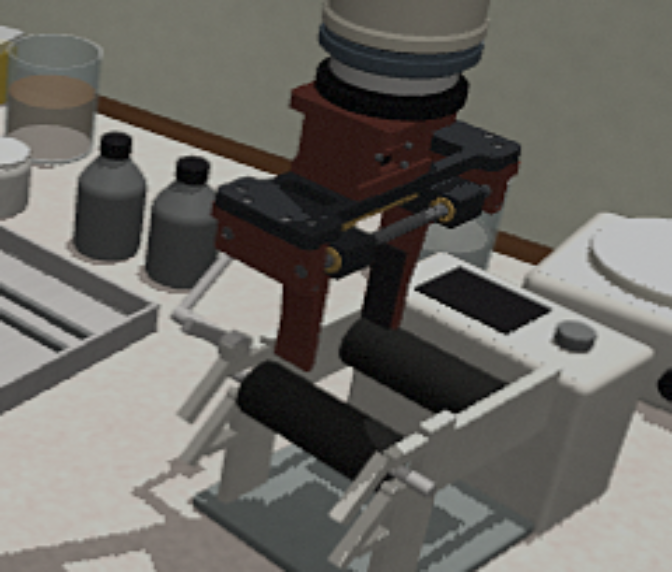

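The open fingers are centred over the roller. Descending.

```bash
python3 -m inch '[[[-0.0015,0.0005,0.025],[0,0,0],0.75],[[0,0,0.025],[0,0,0],0.75],[[0,0,0.019],[0,0,0],0.75],[[0,0,0.01],[0,0,0],0.75],[[0,0,0],[0,0,0],0.75]]'
python3 -m inch '[[[0,0,0],[0,0,0],0.3],[[0,0,0],[0,0,0],0.3],[[0,0,0],[0,0,0],0.3],[[0,0,0],[0,0,0],0.3],[[0,0,0],[0,0,0],0.3]]' 25
python3 -c "
from h import *; from frames import *
p=ap(MA,[-.0005,0,0])[0]; go([p[0],p[1],.1005],-10.4)"
```

```text
t: 15.05
position: [0.5258, -0.3237, 0.1006]
tool_rot: [0.768, 0.64, -0.0, -0.0]
ft_force: [0.3, -0.3, -0.6]
width: 0.751
t: 15.55
position: [0.5261, -0.3241, 0.1014]
tool_rot: [0.768, 0.64, 0.0, 0.0]
ft_force: [-0.6, 0.2, 4.5]
width: 0.448
t 15.55 pos [ 0.5261 -0.3241  0.1014] head -10.4 tilt [ 9.e-04 -6.e-04 -1.e+00] w 0.448 F [-0.6  0.2  4.5]
shift mm [ 0.6 -0.2  0.9]
turn about tool z deg 0.0 shift after turn mm [ 0.6 -0.2  0.9]
```

Held at 39.4 mm. Taking the roller up 6 mm and forward.

```bash
python3 -m inch '[[[0,0,-0.004],[0,0,0],0.3],[[0,0,-0.003],[0,0,0],0.3],[[0,0,0],[0,0,0],0.3]]'
python3 -c "
from h import *; from frames import *
s=ctrl.sense();print(np.round(1000*((s['position']-MA[:3,3])@MA[:3,:3]),1),s['ft_force'].round(1),s['width'])"
python3 -m inch '[[[0,-0.006,0],[0,0,0],0.3],[[0,-0.006,0],[0,0,0],0.3],[[0,-0.005,0],[0,0,0],0.3],[[0,0,0],[0,0,0],0.3]]'
python3 -c "
from h import *; from frames import *
s=ctrl.sense();print(np.round(1000*((s['position']-MA[:3,3])@MA[:3,:3]),1),s['ft_force'].round(1),s['width'])
p,d=ctrl.read_camera('side');cv2.imwrite('pics/r6.png',cv2.resize(p[120:340,320:560],None,fx=2.8,fy=2.6))"
```

```text
t: 15.85
position: [0.5257, -0.3238, 0.1078]
tool_rot: [0.768, 0.64, 0.0, 0.0]
ft_force: [1.1, -0.4, -2.7]
width: 0.448
[ -0.7  -0.5 107.8] [ 1.1 -0.4 -2.7] 0.4482961993980295
t: 16.25
position: [0.5079, -0.3204, 0.1074]
tool_rot: [0.768, 0.64, -0.0, -0.001]
ft_force: [-0.1, -0.9, -2.2]
width: 0.45
[-18.9  -0.3 107.4] [-0.1 -0.9 -2.2] 0.44954473970105713
```

View pics/r6.png

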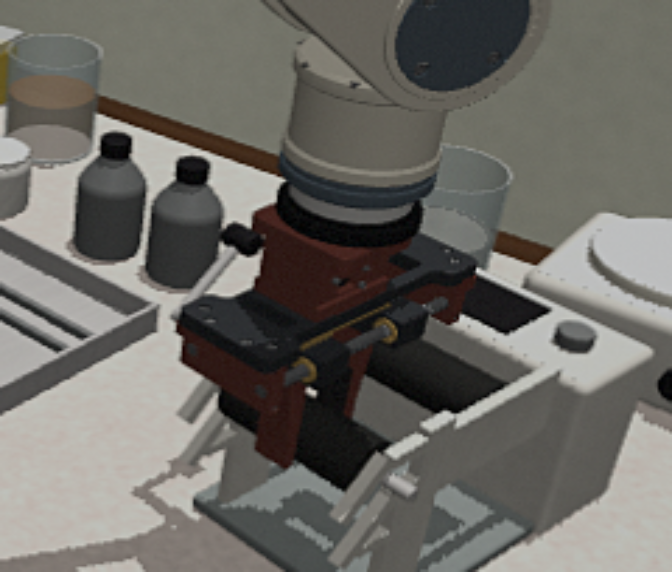

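The roller is at the bend with its axle in the slots at (400,485). The wrist force of -2.5 N is the roller's weight. Now down the slope.

```bash
python3 -m inch '[[[0,-0.004,0.005],[0,0,0],0.3],[[0,-0.005,0.005],[0,0,0],0.3],[[0,-0.005,0.005],[0,0,0],0.3],[[0,-0.005,0.005],[0,0,0],0.3],[[0,0,0],[0,0,0],0.3]]'
python3 -c "
from h import *; from frames import *
s=ctrl.sense();print(np.round(1000*((s['position']-MA[:3,3])@MA[:3,:3]),1),s['ft_force'].round(1),s['width'])"
python3 -m inch '[[[0,-0.005,0.005],[0,0,0],0.3],[[0,-0.005,0.005],[0,0,0],0.3],[[0,-0.005,0.005],[0,0,0],0.3],[[0,-0.005,0.005],[0,0,0],0.3],[[0,0,0],[0,0,0],0.3]]'
python3 -c "
from h import *; from frames import *
s=ctrl.sense();print(np.round(1000*((s['position']-MA[:3,3])@MA[:3,:3]),1),s['ft_force'].round(1),s['width'])
p,d=ctrl.read_camera('side');cv2.imwrite('pics/r7.png',cv2.resize(p[120:340,320:560],None,fx=2.8,fy=2.6))"
```

```text
t: 16.8
position: [0.4889, -0.3167, 0.0865]
tool_rot: [0.768, 0.64, -0.0, -0.001]
ft_force: [-0.5, -0.2, -3.3]
width: 0.449
[-38.3  -0.1  86.5] [-0.5 -0.2 -3.3] 0.4486454123227653
t: 17.3
position: [0.4693, -0.3131, 0.0668]
tool_rot: [0.768, 0.64, -0.0, -0.001]
ft_force: [-0.5, -0.3, -3.5]
width: 0.452
[-58.1  -0.1  66.8] [-0.5 -0.3 -3.5] 0.45155046396962917
```

View pics/r7.png

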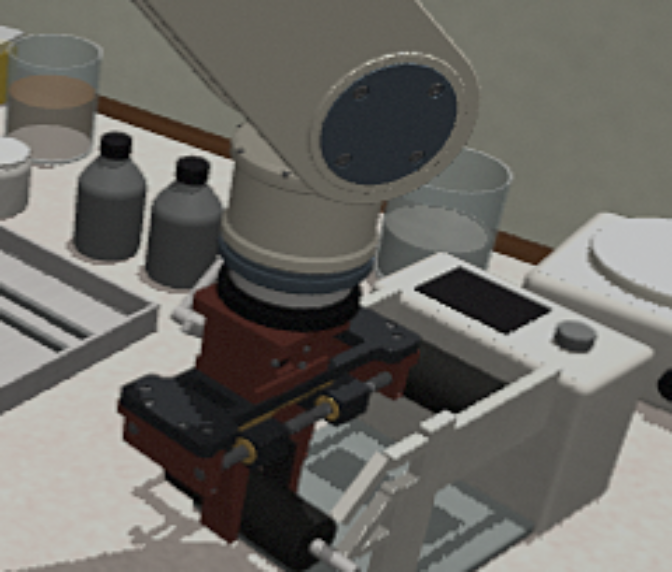

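The roller is clear of the slots. I'll draw it forward, rise, and carry it to the ribs.

```bash
python3 -m inch '[[[0,-0.01,0.005],[0,0,0],0.3],[[0,-0.015,0],[0,0,0],0.3],[[0,-0.015,0],[0,0,0],0.3],[[0,-0.005,-0.02],[0,0,0],0.3],[[0,0,-0.035],[0,0,0],0.3]]'
python3 -m inch '[[[0,0,-0.035],[0,0,-4.8],0.3],[[0,0,-0.02],[0,0,0],0.3],[[0,0,0],[0,0,0],0.3]]'
python3 -c "
from h import *; from frames import *
p=ap(TR,[.09,0,.0])[0]; print(p); go([p[0],p[1],.2],-5.6)"
```

```text
t: 17.85
position: [0.4234, -0.304, 0.116]
tool_rot: [0.768, 0.64, -0.001, -0.003]
ft_force: [1.0, -0.4, -2.4]
width: 0.449
t: 18.15
position: [0.4277, -0.3067, 0.1754]
tool_rot: [0.741, 0.672, 0.001, 0.003]
ft_force: [0.0, 0.6, -2.3]
width: 0.448
[ 0.62807047 -0.00078246  0.        ]
t 18.15 pos [ 0.4277 -0.3067  0.1754] head -5.61 tilt [ 0.0049 -0.0037 -1.    ] w 0.448 F [ 0.   0.6 -2.3]
shift mm [324.  169.7 -24.7]
turn about tool z deg -0.01 shift after turn mm [324.  169.7 -24.7]
```

```bash
python3 -m inch '[[[0.02,0,-0.025],[0,0,0],0.3],[[0.028,0.014,0],[0,0,0],0.3],[[0.028,0.014,0],[0,0,0],0.3],[[0.028,0.014,0],[0,0,0],0.3],[[0.028,0.014,0],[0,0,0],0.3]]'
python3 -m inch '[[[0.028,0.014,0],[0,0,0],0.3],[[0.028,0.014,0],[0,0,0],0.3],[[0.028,0.014,0],[0,0,0],0.3],[[0.028,0.014,0],[0,0,0],0.3],[[0.028,0.014,0],[0,0,0],0.3]]'
python3 -m inch '[[[0.028,0.016,0],[0,0,0],0.3],[[0.022,0.014,0],[0,0,0],0.3],[[0,0.007,0],[0,0,0],0.3],[[0,0,0],[0,0,0],0.3],[[0,0,0],[0,0,0],0.3]]'
python3 - <<'E'
from h import *; from frames import *
p=ap(TR,[.09,0,.0])[0]; go([p[0],p[1],.08],-5.6)
for n in("side","top"):
    W,pp,d=cloud(n); print([(np.round(x['point'],3).tolist(),round(x['p'],2)) for x in ctrl.spot_point(n,"roller_c")[:2]])
    cv2.imwrite(f'pics/t_{n}.png',cv2.resize(pp[110:310,220:460] if n=='side' else pp[100:300,220:440],None,fx=3,fy=3))
E
```

```text
t: 18.65
position: [0.4945, -0.1784, 0.196]
tool_rot: [0.741, 0.672, -0.0, -0.001]
ft_force: [0.4, 0.1, -3.5]
width: 0.451
t: 19.15
position: [0.5778, -0.046, 0.1956]
tool_rot: [0.741, 0.672, -0.001, -0.001]
ft_force: [0.9, -0.5, -2.8]
width: 0.449
t: 19.65
position: [0.6189, -0.0018, 0.1964]
tool_rot: [0.741, 0.671, -0.001, -0.001]
ft_force: [-0.7, 0.9, -3.5]
width: 0.452
t 19.65 pos [ 0.6189 -0.0018  0.1964] head -5.64 tilt [-2.4e-03 -2.0e-04 -1.0e+00] w 0.452 F [-0.7  0.9 -3.5]
shift mm [  2.    9.3 116.3]
turn about tool z deg -0.04 shift after turn mm [  2.    9.3 116.3]
[([0.621, -0.001, 0.208], 0.95), ([0.506, -0.322, 0.122], 0.72)]
[]
```

View pics/t_side.png

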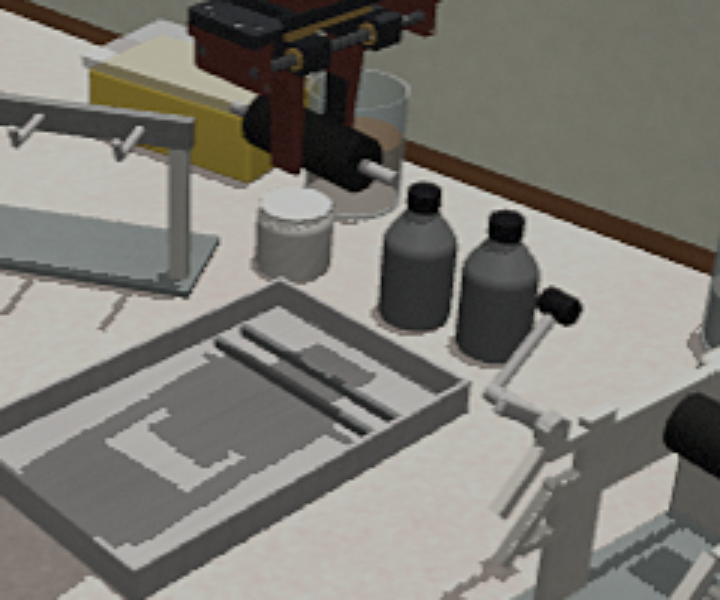

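The roller hangs level in the grip at (315,140), above the tray. Lowering it over the ribs.

```bash
python3 -m inch '[[[0.002,0.009,0.03],[0,0,0],0.3],[[0,0,0.035],[0,0,0],0.3],[[0,0,0.035],[0,0,0],0.3],[[0,0,0.03],[0,0,0],0.3],[[0,0,0.015],[0,0,0],0.3]]'
python3 -m inch '[[[0,0,0],[0,0,0],0.3],[[0,0,0],[0,0,0],0.3]]'
python3 - <<'E'
from h import *; from frames import *
p=ap(TR,[.09,0,.0])[0]; go([p[0],p[1],.0155],-5.6)
for n in("side","top"):
    W,pp,d=cloud(n); print([(np.round(x['point'],3).tolist(),round(x['p'],2)) for x in ctrl.spot_point(n,"roller_c")[:2]])
    cv2.imwrite(f'pics/t2_{n}.png',cv2.resize(pp[110:310,220:460] if n=='side' else pp[100:300,220:440],None,fx=3,fy=3))
E
```

```text
t: 20.35
position: [0.6274, -0.0004, 0.0502]
tool_rot: [0.741, 0.671, -0.001, -0.001]
ft_force: [-0.1, 0.7, -2.9]
width: 0.454
t: 20.55
position: [0.6299, -0.0002, 0.0536]
tool_rot: [0.741, 0.672, 0.0, 0.0]
ft_force: [1.3, 0.3, -2.6]
width: 0.449
t 20.55 pos [ 6.299e-01 -2.000e-04  5.360e-02] head -5.62 tilt [ 0.0012 -0.     -1.    ] w 0.449 F [ 1.3  0.3 -2.6]
shift mm [-0.8 -1.8 38.1]
turn about tool z deg -0.02 shift after turn mm [-0.8 -1.8 38.1]
[([0.631, 0.002, 0.064], 0.85)]
[]
```

View pics/t2_side.png

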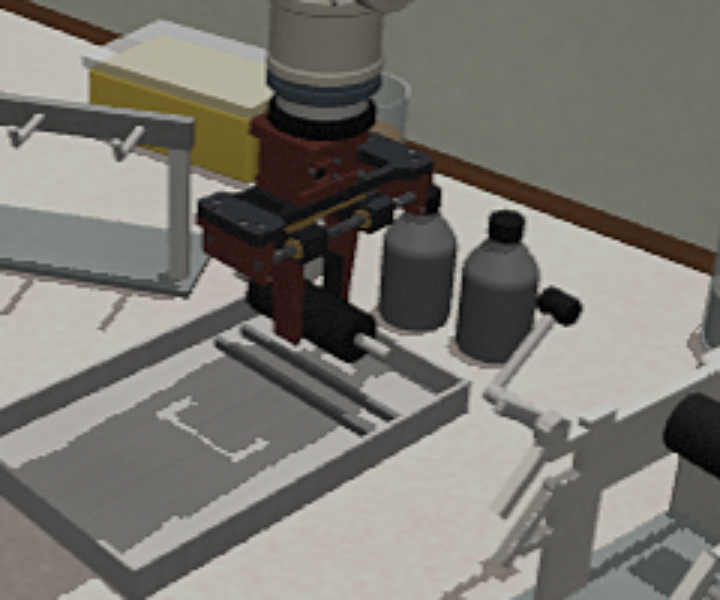

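```bash
python3 -m inch '[[[-0.001,-0.0015,0.015],[0,0,0],0.3],[[0,0,0.012],[0,0,0],0.3],[[0,0,0.007],[0,0,0],0.3],[[0,0,0],[0,0,0],0.3],[[0,0,0],[0,0,0],0.3]]'
python3 -m inch '[[[0,0,0.003],[0,0,0],0.3],[[0,0,0],[0,0,0],0.3],[[0,0,0],[0,0,0],0.3]]'
python3 -c "
from h import *; from frames import *
p=ap(TR,[.09,0,.0])[0]; go([p[0],p[1],.0147],-5.6)"
```

```text
t: 21.25
position: [0.6274, -0.0008, 0.0181]
tool_rot: [0.741, 0.672, -0.0, -0.0]
ft_force: [-0.2, -0.5, -3.3]
width: 0.454
t: 21.55
position: [0.628, -0.0008, 0.0161]
tool_rot: [0.741, 0.672, 0.0, 0.0]
ft_force: [0.3, 0.0, -2.2]
width: 0.449
t 21.55 pos [ 0.628  -0.0008  0.0161] head -5.61 tilt [ 9.e-04 -0.e+00 -1.e+00] w 0.449 F [ 0.3  0.  -2.2]
shift mm [0.  0.  1.4]
turn about tool z deg -0.01 shift after turn mm [0.  0.  1.4]
```

```bash
python3 -m inch '[[[0,0,0.0015],[0,0,0],0.3],[[0,0,0],[0,0,0],0.3],[[0,0,0],[0,0,0],0.3]]'
python3 -m inch '[[[0,0,0],[0,0,0],0.7],[[0,0,0],[0,0,0],0.7],[[0,0,0],[0,0,0],0.7],[[0,0,0],[0,0,0],0.7]]'
python3 -m inch '[[[0,0,-0.02],[0,0,0],0.7],[[0,0,-0.04],[0,0,0],0.7],[[0,0,-0.045],[0,0,0],0.7],[[0,0,-0.045],[0,0,0],0.7],[[0,0,0],[0,0,0],0.7]]'
python3 - <<'E'
from h import *; from frames import *
p=ap(TR,[.09,0,.0])[0]; go([p[0],p[1],.0155],-5.6)
for n in("side","top"):
    W,pp,d=cloud(n); print([(np.round(x['point'],3).tolist(),round(x['p'],2)) for x in ctrl.spot_point(n,"roller_c")[:2]])
    cv2.imwrite(f'pics/t3_{n}.png',cv2.resize(pp[110:310,220:460] if n=='side' else pp[100:300,220:440],None,fx=3,fy=3))
    r=ctrl.masks_of(n,"roller_c")
    if r:
        P=W[r[0]['pixels']];P=P[~np.isnan(P[:,0])];m=(P-TR[:3,3])@TR[:3,:3]; print(n,np.round(np.percentile(m,[2,50,98],0),4).tolist())
E
```

```text
t: 21.85
position: [0.6281, -0.0008, 0.0158]
tool_rot: [0.741, 0.672, 0.0, 0.0]
ft_force: [-3.7, -0.0, 10.7]
width: 0.45
t: 22.25
position: [0.6276, -0.0008, 0.0141]
tool_rot: [0.741, 0.672, -0.0, 0.0]
ft_force: [0.1, 1.1, 0.6]
width: 0.698
t: 22.75
position: [0.6317, -0.0009, 0.1708]
tool_rot: [0.741, 0.672, 0.004, 0.004]
ft_force: [0.6, -0.3, 0.5]
width: 0.7
t 22.75 pos [ 0.6317 -0.0009  0.1708] head -5.61 tilt [ 1.120e-02 -2.000e-04 -9.999e-01] w 0.7 F [ 0.6 -0.3  0.5]
shift mm [ -0.4  -5.4 155.2]
turn about tool z deg -0.01 shift after turn mm [ -0.4  -5.4 155.2]
[([0.626, 0.0, 0.029], 0.98)]
side [[0.0676, -0.061, 0.0054], [0.0772, -0.0076, 0.0379], [0.1248, 0.0824, 0.0492]]
[]
top [[-0.0165, -0.4125, 0.0096], [0.1155, -0.3422, 0.1233], [0.2317, -0.2324, 0.1731]]
```

View pics/t3_side.png

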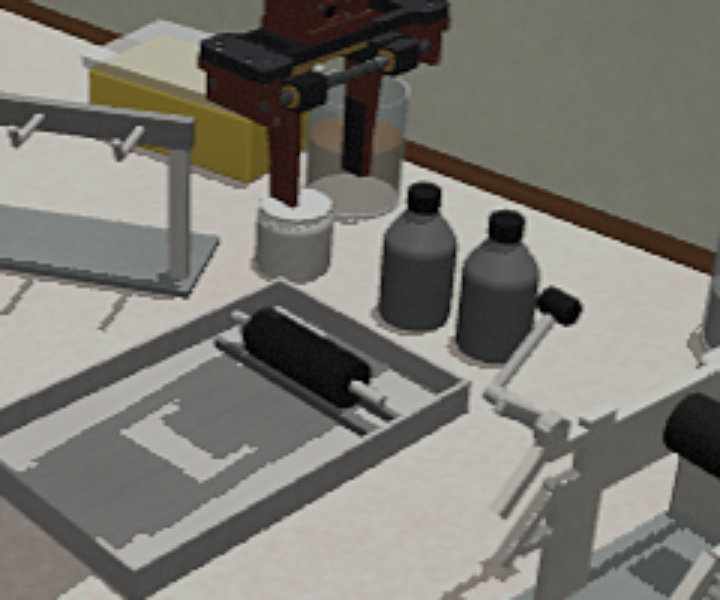

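The roller lies in the groove between the ribs at (305,355). The network reports (0.626, 0.000, 0.029), 2 mm from the ribs' point. Next I'll shut the lever.

```bash
python3 -c "
from h import *; from frames import *
p=ap(MA,[.0315,.104,0])[0]; print(p);go([p[0],p[1],.28],79.6)"
```

```text
[ 0.57625649 -0.22689492  0.        ]
t 23.05 pos [ 0.6264 -0.0008  0.1622] head -5.6 tilt [-0.0034  0.     -1.    ] w 0.701 F [-0.2 -0.5 -0.6]
shift mm [-230.   -28.2 -117.7]
turn about tool z deg -85.2 shift after turn mm [   8.9 -231.5 -117.7]
```

```bash
python3 -m inch '[[[0,0,-0.04],[0,0,0],0.45],[[0,0,-0.04],[0,0,0],0.45],[[-0.03,-0.004,-0.037],[0,0,0],0.45],[[-0.04,-0.005,0],[0,0,0],0.45],[[-0.04,-0.005,0],[0,0,0],0.45]]'
python3 -m inch '[[[-0.04,-0.005,0],[0,0,0],0.45],[[-0.04,-0.005,0],[0,0,0],0.45],[[-0.04,-0.005,0],[0,0,-8.5],0.45],[[0,0,0],[0,0,-8.5],0.45],[[0,0,0],[0,0,-8.5],0.45]]'
python3 -m inch '[[[0,0,0],[0,0,-8.5],0.45],[[0,0,0],[0,0,-8.5],0.45],[[0,0,0],[0,0,-8.5],0.45],[[0,0,0],[0,0,-8.5],0.45],[[0,0,0],[0,0,-8.5],0.45]]'
python3 -m inch '[[[0,0,0],[0,0,-8.5],0.45],[[0,0,0],[0,0,-8.5],0.45],[[0,0,0],[0,0,0],0.45],[[0,0,0],[0,0,0],0.45]]'
python3 - <<'E'
from h import *; from frames import *
p=ap(MA,[.0315,.104,0])[0]; go([p[0],p[1],.173],79.6)
for n in("side","top"):
    W,pp,d=cloud(n)
    for q in("cam_knob","roller_c","pail2_c","pail3_c"): print(n,q,[(np.round(x['point'],3).tolist(),round(x['p'],2)) for x in ctrl.spot_point(n,q)[:2]])
    W=W.reshape(-1,3);W=W[~np.isnan(W[:,0])]
    m=(W-MA[:3,3])@MA[:3,:3]
    k=m[(m[:,0]<.08)&(m[:,0]>.01)&(abs(m[:,1]-.105)<.02)&(m[:,2]>.17)&(m[:,2]<.225)]
    if len(k):print(n,len(k),np.round(np.percentile(k,[3,50,97],0),4).tolist())
E
```

```text
t: 23.55
position: [0.6029, -0.1097, 0.2812]
tool_rot: [0.74, 0.672, 0.0, 0.0]
ft_force: [-0.2, 0.3, -0.6]
width: 0.45
t: 24.05
position: [0.5753, -0.2282, 0.2793]
tool_rot: [0.573, 0.82, -0.0, -0.001]
ft_force: [-0.2, 0.6, 0.4]
width: 0.448
t: 24.55
position: [0.5758, -0.2267, 0.2793]
tool_rot: [0.236, 0.972, 0.0, -0.001]
ft_force: [0.1, 1.0, -0.0]
width: 0.452
t: 24.95
position: [0.5759, -0.2267, 0.28]
tool_rot: [0.094, 0.996, 0.0, -0.001]
ft_force: [0.9, -0.4, -0.1]
width: 0.451
t 24.95 pos [ 0.5759 -0.2267  0.28  ] head 79.17 tilt [-1.8e-03  8.0e-04 -1.0e+00] w 0.451 F [ 0.9 -0.4 -0.1]
shift mm [ -0.5  -0.2 107. ]
turn about tool z deg -0.43 shift after turn mm [ -0.5  -0.2 107. ]
side cam_knob [([0.575, -0.229, 0.194], 0.77), ([0.765, 0.132, -0.001], 0.57)]
side roller_c [([0.519, 0.01, 0.024], 0.76), ([0.766, 0.132, 0.0], 0.7)]
side pail2_c [([0.534, 0.327, 0.106], 0.7)]
side pail3_c [([0.502, 0.407, 0.109], 0.72)]
side 187 [[0.0108, 0.0926, 0.1772], [0.0253, 0.1011, 0.1929], [0.037, 0.1127, 0.2011]]
top cam_knob [([0.574, -0.225, 0.192], 0.85)]
top roller_c [([0.466, 0.016, 0.025], 0.56)]
top pail2_c [([0.533, 0.329, 0.107], 0.81), ([0.54, 0.011, -0.006], 0.6)]
top pail3_c [([0.503, 0.402, 0.104], 0.88), ([0.593, 0.306, -0.005], 0.6)]
top 158 [[0.0122, 0.0943, 0.1791], [0.0269, 0.1054, 0.1975], [0.0385, 0.115, 0.2019]]
```

The networks now place the roller off the ribs: (0.519, 0.010) in the side view and (0.466, 0.016) in the top view. It may have been knocked, so I'm looking before going on.

```bash
python3 -m inch '[[[0,0,0],[0,0,0],0.45],[[0,0,0],[0,0,0],0.45],[[0,0,0],[0,0,0],0.45]]'
cat > roll.py <<'E'
from h import *; from frames import *
import sys
for n in("side","top"):
    W,pp,d=cloud(n)
    print(n,[(np.round(x['point'],3).tolist(),round(x['p'],2)) for x in ctrl.spot_point(n,'roller_c')[:2]])
    cv2.imwrite(f'pics/{sys.argv[1]}_{n}.png',cv2.resize(pp[150:320,190:400] if n=='side' else pp[130:310,240:400],None,fx=3.5,fy=3.3))
    m=(W-TR[:3,3])@TR[:3,:3]
    g=pp.max(2)<70
    s=(abs(m[...,0])<.15)&(abs(m[...,1])<.09)&(m[...,2]>.02)&(m[...,2]<.07)
    q=m[s]
    if len(q)>20:
        (c,wh,a)=cv2.minAreaRect((q[:,:2]*1000).astype(np.float32)); print(n,'dark',len(q),np.round(c,1),np.round(wh,1),round(a,1),'z',np.round(np.percentile(q[:,2],[50,98]),4))
E
python3 roll.py rk1; python3 -c "
from bench import ctrl;print(ctrl.sense()['t'])"
```

```text
t: 25.75
position: [0.5763, -0.2269, 0.2812]
tool_rot: [0.092, 0.996, -0.0, 0.0]
ft_force: [0.3, 0.2, 0.4]
width: 0.453
side [([0.401, 0.021, 0.021], 0.97), ([0.77, 0.005, 0.0], 0.7)]
side dark 579 [-137.2    1.7] [ 30.8 159.2] 3.1 z [0.0409 0.0449]
top [([0.404, 0.019, 0.022], 0.79)]
top dark 784 [-133.6    1.1] [154.8  32.9] 89.9 z [0.0411 0.0461]
25.95
```

View pics/rk1_side.png

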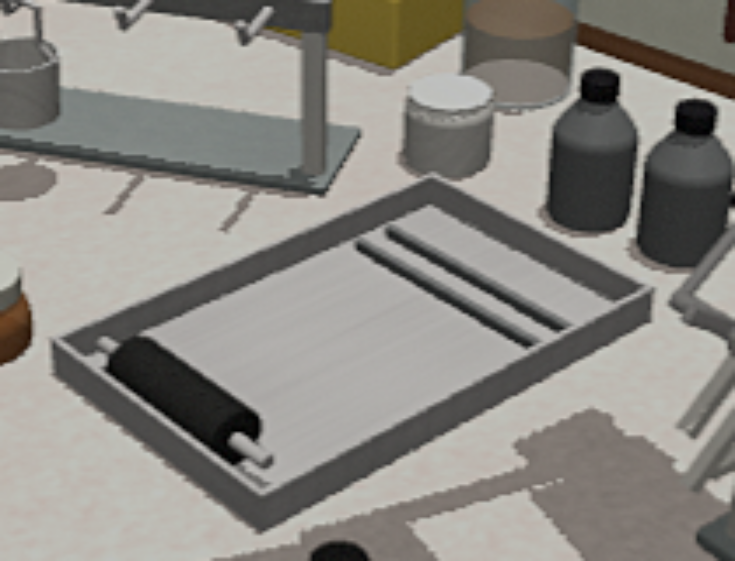

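View pics/rk1_top.png

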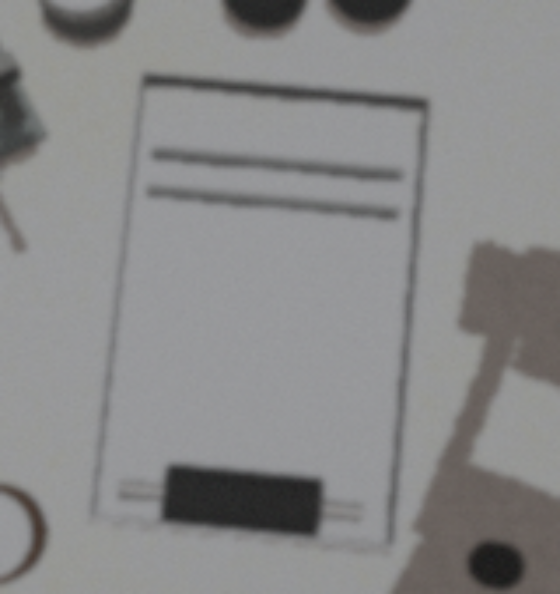

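The roller was knocked off the ribs and has rolled to the tray's -x wall, at tray (-136, 1) mm in both views. There is no room for a finger between it and the wall. I'll straddle it with the tips just above the wall top, roll it clear, then regrip it and put it back on the ribs before shutting the lever.

```bash
python3 -c "
from h import *; from frames import *
p=ap(TR,[-.136,.0015,0])[0]; print(p);go([p[0],p[1],.15],-5.6)"
```

```text
[0.40329545 0.02276412 0.        ]
t 25.95 pos [ 0.5763 -0.2269  0.2812] head 79.4 tilt [ 0. -0. -1.] w 0.447 F [-0.2 -0.2  0.6]
shift mm [216.  213.5 131.2]
turn about tool z deg 85.0 shift after turn mm [ 231.6 -196.5  131.2]
```

```bash
python3 -m inch '[[[0,0,0],[0,0,8.5],0.52],[[0,0,0],[0,0,8.5],0.52],[[0,0,0],[0,0,8.5],0.52],[[0,0,0],[0,0,8.5],0.52],[[0,0,0],[0,0,8.5],0.52]]'
python3 -m inch '[[[0,0,0],[0,0,8.5],0.52],[[0,0,0],[0,0,8.5],0.52],[[0,0,0],[0,0,8.5],0.52],[[0,0,0],[0,0,8.5],0.52],[[0,0,0],[0,0,8.5],0.52]]'
python3 -m inch '[[[0.029,-0.0245,0],[0,0,0],0.52],[[0.029,-0.0245,0],[0,0,0],0.52],[[0.029,-0.0245,0],[0,0,0],0.52],[[0.029,-0.0245,0],[0,0,0],0.52],[[0.029,-0.0245,0],[0,0,0],0.52]]'
python3 -m inch '[[[0.029,-0.0245,0.03],[0,0,0],0.52],[[0.029,-0.0245,0.035],[0,0,0],0.52],[[0.029,-0.0245,0.035],[0,0,0],0.52],[[0,0,0.03],[0,0,0],0.52],[[0,0,0],[0,0,0],0.52]]'
python3 -m inch '[[[0,0,0],[0,0,0],0.52],[[0,0,0],[0,0,0],0.52]]'
python3 -c "
from h import *; from frames import *
p=ap(TR,[-.136,.0015,0])[0]; go([p[0],p[1],.0315],-5.6)"; python3 roll.py rk2
```

```text
t: 26.45
position: [0.5763, -0.2268, 0.2812]
tool_rot: [0.45, 0.893, -0.0, 0.0]
ft_force: [-0.2, -0.4, -1.5]
width: 0.517
t: 26.95
position: [0.5763, -0.2269, 0.2812]
tool_rot: [0.743, 0.669, -0.0, 0.0]
ft_force: [-0.6, -0.0, 0.4]
width: 0.523
t: 27.45
position: [0.4676, -0.0695, 0.2812]
tool_rot: [0.741, 0.672, 0.0, 0.0]
ft_force: [0.6, -0.7, 0.4]
width: 0.52
t: 27.95
position: [0.4024, 0.0218, 0.151]
tool_rot: [0.74, 0.672, -0.002, -0.002]
ft_force: [1.3, 0.2, 0.8]
width: 0.519
t: 28.15
position: [0.4069, 0.0208, 0.1548]
tool_rot: [0.741, 0.671, 0.001, 0.001]
ft_force: [-0.5, 0.9, -0.1]
width: 0.521
t 28.15 pos [0.4069 0.0208 0.1548] head -5.65 tilt [ 0.0027  0.     -1.    ] w 0.521 F [-0.5  0.9 -0.1]
shift mm [  1.5  -4.1 123.3]
turn about tool z deg -0.05 shift after turn mm [  1.5  -4.1 123.3]
side [([0.403, 0.02, 0.02], 0.92)]
side dark 585 [-137.     0.9] [ 29.9 157. ] 3.0 z [0.0409 0.045 ]
top [([0.571, -0.228, 0.194], 0.71), ([0.534, 0.329, 0.106], 0.21)]
```

View pics/rk2_side.png

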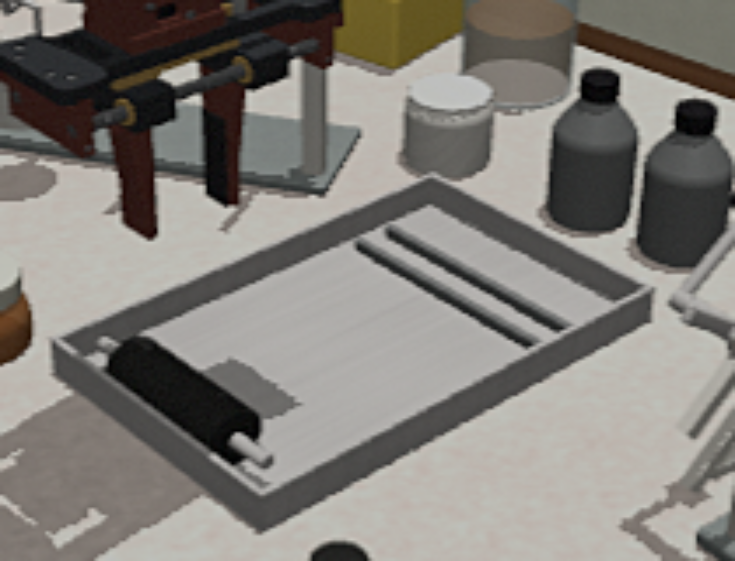

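```bash
python3 -m inch '[[[0.001,-0.003,0.03],[0,0,0],0.56],[[0,0,0.035],[0,0,0],0.56],[[0,0,0.025],[0,0,0],0.56],[[0,0,0],[0,0,0],0.56],[[0,0,0],[0,0,0],0.56]]'
python3 -m inch '[[[0,0,0],[0,0,0],0.56],[[0,0,0],[0,0,0],0.56]]'
python3 -c "
from h import *; from frames import *
p=ap(TR,[-.136,.0015,0])[0]; go([p[0],p[1],.0315],-5.6)"; python3 roll.py rk3
```

```text
t: 28.85
position: [0.4026, 0.0223, 0.0638]
tool_rot: [0.741, 0.672, -0.0, -0.0]
ft_force: [-0.3, 0.0, 0.3]
width: 0.561
t: 29.05
position: [0.4035, 0.0225, 0.0647]
tool_rot: [0.741, 0.672, 0.001, 0.001]
ft_force: [-0.7, 0.6, 0.2]
width: 0.562
t 29.05 pos [0.4035 0.0225 0.0647] head -5.61 tilt [ 2.7e-03  1.0e-04 -1.0e+00] w 0.562 F [-0.7  0.6  0.2]
shift mm [ 0.3 -0.3 33.2]
turn about tool z deg -0.01 shift after turn mm [ 0.3 -0.3 33.2]
side [([0.4, 0.02, 0.024], 0.94)]
side dark 522 [-25.9  53.6] [319.6 144.1] 25.3 z [0.0408 0.0672]
top []
```

View pics/rk3_side.png

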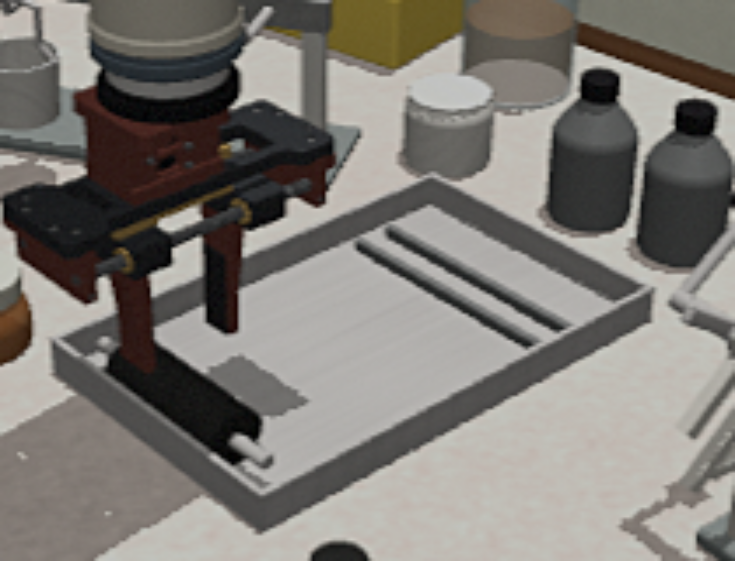

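The tips are straddling as planned, still 65 mm up. Lowering to 31.5 mm and pushing towards +x.

```bash
python3 -m inch '[[[0,0,0.015],[0,0,0],0.56],[[0,0,0.012],[0,0,0],0.56],[[0,0,0.006],[0,0,0],0.56],[[0,0,0],[0,0,0],0.56],[[0,0,0],[0,0,0],0.56]]'
python3 -c "
from h import *; from frames import *
p=ap(TR,[-.136,.0015,0])[0]; go([p[0],p[1],.0315],-5.6)"
```

```text
t: 29.75
position: [0.4025, 0.0225, 0.0306]
tool_rot: [0.741, 0.672, 0.0, 0.0]
ft_force: [0.4, -0.2, -0.6]
width: 0.563
t 29.75 pos [0.4025 0.0225 0.0306] head -5.6 tilt [ 0.  0. -1.] w 0.563 F [ 0.4 -0.2 -0.6]
shift mm [ 0.4  0.8 -0.9]
turn about tool z deg -0.0 shift after turn mm [ 0.4  0.8 -0.9]
```

```bash
python3 -m inch '[[[0,0.006,-0.0005],[0,0,0],0.5],[[0,0.008,0],[0,0,0],0.48],[[0,0.008,0],[0,0,0],0.47],[[0,0.008,0],[0,0,0],0.47],[[0,0.008,0],[0,0,0],0.47]]' 5
python3 -m inch '[[[0,0.005,0],[0,0,0],0.47],[[0,0,0],[0,0,0],0.47],[[0,0,0],[0,0,0],0.47]]'
python3 -c "
from h import *; from frames import *
p=ap(TR,[-.100,.0015,0])[0]; go([p[0],p[1],.0105],-5.6)"; python3 roll.py rk4
```

```text
t: 30.25
position: [0.431, 0.0193, 0.0312]
tool_rot: [0.741, 0.671, -0.007, -0.007]
ft_force: [-33.3, 11.4, 53.3]
width: 0.999
t: 30.55
position: [0.432, 0.0192, 0.0314]
tool_rot: [0.741, 0.671, -0.009, -0.009]
ft_force: [-30.9, 9.5, 53.8]
width: 1.0
t 30.55 pos [0.432  0.0192 0.0314] head -5.71 tilt [-0.0266  0.0013 -0.9996] w 1.0 F [-30.9   9.5  53.8]
shift mm [ 0.8  7.6 20.7]
turn about tool z deg -0.11 shift after turn mm [ 0.8  7.6 20.7]
side [([0.402, 0.022, 0.021], 0.58)]
side dark 689 [-131.1    5.3] [118.5 125.1] 40.2 z [0.0401 0.0666]
top [([0.526, -0.217, 0.149], 0.52)]
```

View pics/rk4_side.png

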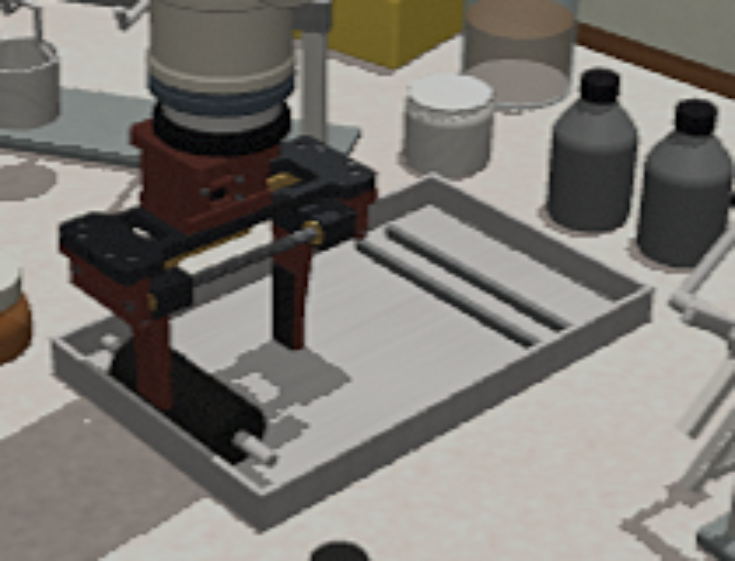

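That did not roll it. The wall-side finger wedged on the rubber, giving about 60 N at the wrist and forcing the jaws wide, while the roller stayed put. I'm backing straight out.

```bash
python3 -m inch '[[[0,-0.01,0],[0,0,0],1],[[0,-0.01,0],[0,0,0],1],[[0,-0.01,-0.01],[0,0,0],1],[[0,-0.006,-0.02],[0,0,0],1],[[0,0,-0.02],[0,0,0],1]]' 20
python3 -m inch '[[[0,0,0],[0,0,0],0.56],[[0,0,0],[0,0,0],0.56],[[0,0,0],[0,0,0],0.56],[[0,0,0],[0,0,0],0.56]]' 20
python3 -c "
from h import *; from frames import *
p=ap(TR,[-.136,.0015,0])[0]; go([p[0],p[1],.0300],-5.6)"; python3 roll.py rk5
```

```text
t: 31.25
position: [0.4087, 0.0218, 0.0815]
tool_rot: [0.741, 0.672, -0.0, -0.0]
ft_force: [0.0, 0.1, 0.5]
width: 1.001
t: 31.65
position: [0.409, 0.0217, 0.0802]
tool_rot: [0.741, 0.672, -0.0, -0.0]
ft_force: [-0.0, 0.4, 0.3]
width: 0.674
t 31.65 pos [0.409  0.0217 0.0802] head -5.6 tilt [-0.0012 -0.     -1.    ] w 0.674 F [-0.   0.4  0.3]
shift mm [ 0.5 -5.7 50.2]
turn about tool z deg -0.0 shift after turn mm [ 0.5 -5.7 50.2]
side [([0.4, 0.022, 0.022], 0.79), ([0.534, 0.326, 0.108], 0.67)]
side dark 564 [-16.2 -33. ] [153.1 302.2] 74.7 z [0.0407 0.0451]
top [([0.776, 0.002, 0.0], 0.33), ([0.526, -0.218, 0.153], 0.29)]
```

View pics/rk5_side.png

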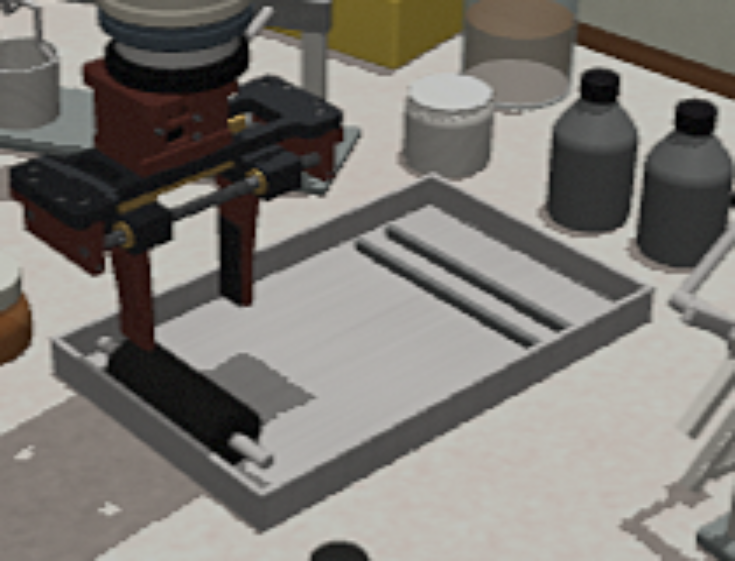

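Both views show the roller undisturbed against the wall. A tilted grip suits this better. With the tool leaned 24° about the axle, the wall-side finger passes above the wall and the other one reaches below mid-height, so the pinch is diametral. I'm tilting now.

```bash
python3 -m inch '[[[0,0,-0.01],[8,0,0],0.52],[[0,0,0],[8,0,0],0.52],[[0,0,0],[8,0,0],0.52],[[0,0,0],[0,0,0],0.52],[[0,0,0],[0,0,0],0.52]]' 20
python3 -c "
from h import *; from frames import *
print(TR[:3,:3].T@R.from_quat(ctrl.sense()['tool_rot']).as_matrix())
p=ap(TR,[-.1374,.0015,0])[0]; go([p[0],p[1],.06]); go([p[0],p[1],.0208])"
```

```text
t: 32.35
position: [0.4089, 0.0217, 0.09]
tool_rot: [0.725, 0.657, -0.139, -0.154]
ft_force: [-0.6, -0.0, -0.7]
width: 0.518
[[ 2.37976525e-04  9.13905419e-01 -4.05927121e-01]
 [ 9.99999935e-01 -3.27107135e-04 -1.50195615e-04]
 [-2.70046244e-04 -4.05927059e-01 -9.13905438e-01]]
t 32.35 pos [0.4089 0.0217 0.09  ] head -5.62 tilt [-0.404   0.0395 -0.9139] w 0.518 F [-0.6 -0.  -0.7]
shift mm [ 0.5  5.7 30.3]
t 32.35 pos [0.4089 0.0217 0.09  ] head -5.62 tilt [-0.404   0.0395 -0.9139] w 0.518 F [-0.6 -0.  -0.7]
shift mm [ 0.5 21.6 66.1]
```

```bash
python3 -m inch '[[[0.0005,0.003,0.015],[0,0,0],0.52],[[0,0.0027,0.015],[0,0,0],0.52],[[0,0,0],[0,0,0],0.52],[[0,0,0],[0,0,0],0.52],[[0,0,0],[0,0,0],0.52]]' 20
python3 -c "
from h import *; from frames import *
p=ap(TR,[-.1374,.0015,0])[0]; go([p[0],p[1],.0215])"; python3 roll.py rk6
```

```text
t: 32.85
position: [0.4025, 0.023, 0.0619]
tool_rot: [0.725, 0.657, -0.139, -0.153]
ft_force: [-0.5, 0.0, 0.3]
width: 0.518
t 32.85 pos [0.4025 0.023  0.0619] head -5.59 tilt [-0.4032  0.0396 -0.9143] w 0.518 F [-0.5  0.   0.3]
shift mm [-0.2 15.8 37.2]
side [([0.402, 0.019, 0.021], 0.74), ([0.772, -0.066, 0.004], 0.67)]
side dark 639 [-124.8    0.9] [160.   50.1] 89.9 z [0.0417 0.0666]
top []
```

View pics/rk6_side.png

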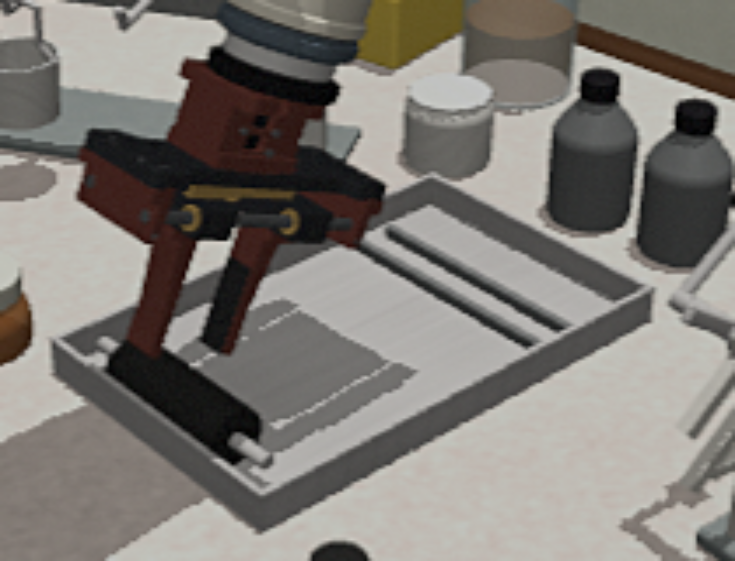

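The tilted fingers line up with the roller at (185,380). Lowering vertically.

```bash
python3 -m inch '[[[0,0.005,0.012],[0,0,0],0.52],[[0,0.005,0.012],[0,0,0],0.52],[[0,0.003,0.007],[0,0,0],0.52],[[0,0,0],[0,0,0],0.52],[[0,0,0],[0,0,0],0.52]]' 20
python3 -c "
from h import *; from frames import *
p=ap(TR,[-.1374,.0015,0])[0]; go([p[0],p[1],.0215])"
```

```text
t: 33.55
position: [0.4013, 0.023, 0.0271]
tool_rot: [0.725, 0.657, -0.14, -0.154]
ft_force: [-0.8, -0.9, 0.0]
width: 0.523
t 33.55 pos [0.4013 0.023  0.0271] head -5.61 tilt [-0.406   0.0397 -0.913 ] w 0.523 F [-0.8 -0.9  0. ]
shift mm [-0.1  2.8  4.9]
```

```bash
python3 -m inch '[[[0,0.0028,0.0049],[0,0,0],0.52],[[0,0,0],[0,0,0],0.52],[[0,0,0],[0,0,0],0.52]]' 20
python3 -c "
from h import *; from frames import *
p=ap(TR,[-.1374,.0015,0])[0]; go([p[0],p[1],.0215])"
python3 -m inch '[[[0,0,0],[0,0,0],0.3],[[0,0,0],[0,0,0],0.3],[[0,0,0],[0,0,0],0.3],[[0,0,0],[0,0,0],0.3]]' 25
python3 -c "
from h import *; from frames import *
p=ap(TR,[-.1374,.0015,0])[0]; go([p[0],p[1],.0215])"; python3 roll.py rk7
```

```text
t: 33.85
position: [0.4023, 0.023, 0.022]
tool_rot: [0.725, 0.657, -0.14, -0.154]
ft_force: [-0.2, -0.7, -0.3]
width: 0.522
t 33.85 pos [0.4023 0.023  0.022 ] head -5.6 tilt [-0.4047  0.0397 -0.9136] w 0.522 F [-0.2 -0.7 -0.3]
shift mm [-0.1 -0.2  0.6]
t: 34.25
position: [0.4013, 0.0231, 0.0225]
tool_rot: [0.724, 0.657, -0.14, -0.155]
ft_force: [-2.8, 0.2, 5.9]
width: 0.451
t 34.25 pos [0.4013 0.0231 0.0225] head -5.6 tilt [-0.4068  0.0399 -0.9127] w 0.451 F [-2.8  0.2  5.9]
shift mm [-0.1  1.   0.6]
side [([0.399, 0.025, 0.023], 0.88)]
side dark 774 [-115.1   12.2] [126.  145.9] 25.1 z [0.0418 0.0688]
top []
```

View pics/rk7_side.png

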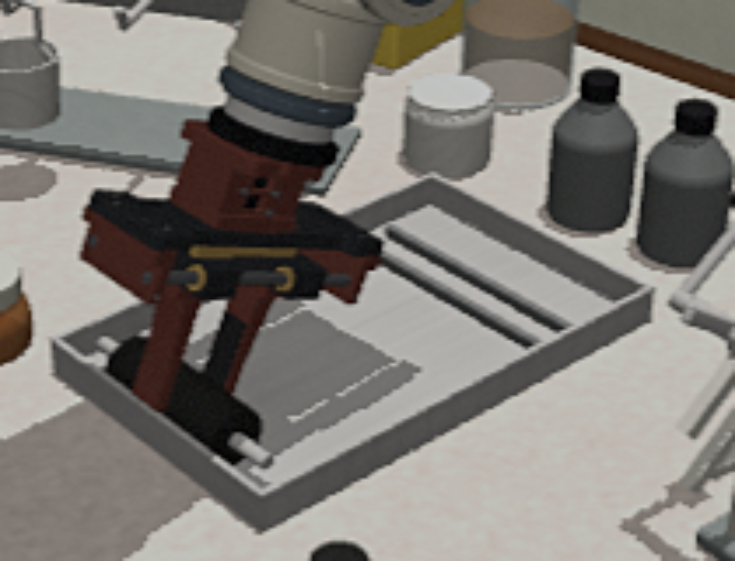

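Gripped across 39.7 mm, the full diameter. Lifting.

```bash
python3 -m inch '[[[0,-0.004,-0.009],[0,0,0],0.3],[[0,-0.008,-0.018],[0,0,0],0.3],[[0,-0.012,-0.027],[0,0,0],0.3],[[0,-0.012,-0.027],[0,0,0],0.3],[[0,0,0],[0,0,0],0.3]]' 28
python3 -c "
from h import *; from frames import *
go([.5,0,.1])"; python3 roll.py rk8
```

```text
t: 34.95
position: [0.4047, 0.023, 0.1134]
tool_rot: [0.725, 0.658, -0.137, -0.152]
ft_force: [0.6, 0.2, -3.2]
width: 0.453
t 34.95 pos [0.4047 0.023  0.1134] head -5.58 tilt [-0.3985  0.0396 -0.9163] w 0.453 F [ 0.6  0.2 -3.2]
shift mm [-13.6  94.3 -26.6]
side [([0.406, 0.019, 0.113], 0.78)]
top []
```

View pics/rk8_side.png

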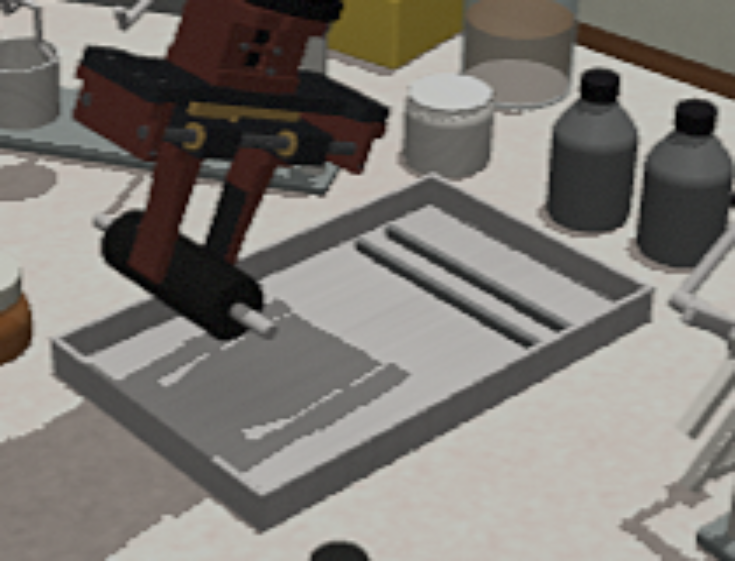

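The roller hangs level in the grip at (190,270), and the -3.2 N reading matches its weight. I'll bring the tool upright and carry it back to the ribs.

```bash
python3 -m inch '[[[0,0,0],[-8,0,0],0.3],[[0,0,0],[-8,0,0],0.3],[[0,0,0],[-8,0,0],0.3],[[0,0,0],[0,0,0],0.3],[[0,0,0],[0,0,0],0.3]]'
python3 -c "
from h import *; from frames import *
p=ap(TR,[.09,0.001,0])[0]; go([p[0],p[1],.11],-5.6)"
```

```text
t: 35.65
position: [0.4016, 0.0231, 0.1102]
tool_rot: [0.741, 0.672, -0.002, -0.002]
ft_force: [1.0, -0.4, -2.8]
width: 0.449
t 35.65 pos [0.4016 0.0231 0.1102] head -5.58 tilt [-4.4e-03  2.0e-04 -1.0e+00] w 0.449 F [ 1.  -0.4 -2.8]
shift mm [ -0.7 227.7  -0.8]
turn about tool z deg 0.02 shift after turn mm [ -0.6 227.7  -0.8]
```

```bash
python3 -m inch '[[[0,0.02,0],[0,0,0],0.3],[[0,0.03,0],[0,0,0],0.3],[[0,0.03,0],[0,0,0],0.3],[[0,0.03,0],[0,0,0],0.3],[[0,0.03,0],[0,0,0],0.3]]'
python3 -m inch '[[[0,0.03,0],[0,0,0],0.3],[[0,0.03,0],[0,0,0],0.3],[[0,0.02,0],[0,0,0],0.3],[[0,0.006,0],[0,0,0],0.3],[[0,0,0],[0,0,0],0.3]]'
python3 -m inch '[[[0,0,0.02],[0,0,0],0.3],[[0,0,0.02],[0,0,0],0.3],[[0,0,0],[0,0,0],0.3],[[0,0,0],[0,0,0],0.3],[[0,0,0],[0,0,0],0.3]]'
python3 -c "
from h import *; from frames import *
p=ap(TR,[.09,0.001,0])[0]; go([p[0],p[1],.025],-5.6)"; python3 roll.py rk9
```

```text
t: 36.15
position: [0.5441, 0.009, 0.1097]
tool_rot: [0.741, 0.672, -0.001, -0.001]
ft_force: [-0.1, -0.3, -3.3]
width: 0.449
t: 36.65
position: [0.6279, 0.0007, 0.1094]
tool_rot: [0.741, 0.672, -0.001, -0.001]
ft_force: [-0.7, 0.6, -3.5]
width: 0.441
t: 37.15
position: [0.6275, 0.001, 0.0715]
tool_rot: [0.741, 0.672, 0.0, 0.0]
ft_force: [-0.5, -1.1, -3.2]
width: 0.449
t 37.15 pos [0.6275 0.001  0.0715] head -5.6 tilt [ 7.e-04  0.e+00 -1.e+00] w 0.449 F [-0.5 -1.1 -3.2]
shift mm [-0.7  0.7 46.5]
turn about tool z deg 0.0 shift after turn mm [-0.7  0.7 46.5]
side [([0.628, 0.002, 0.073], 0.7)]
side dark 100 [ 77.7 -13.1] [ 36.8 125. ] 20.1 z [0.0645 0.0697]
top [([0.527, -0.218, 0.15], 0.48)]
```

View pics/rk9_side.png

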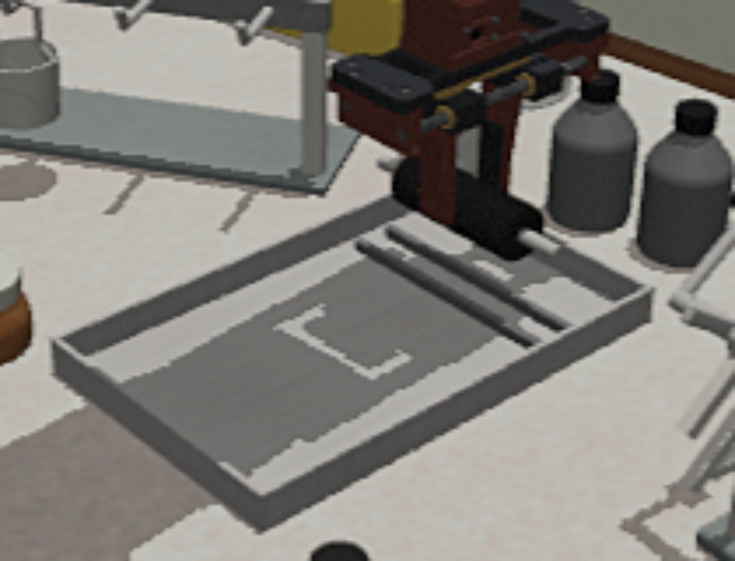

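```bash
python3 -m inch '[[[-0.0007,0.0007,0.018],[0,0,0],0.3],[[0,0,0.015],[0,0,0],0.3],[[0,0,0.008],[0,0,0],0.3],[[0,0,0],[0,0,0],0.3],[[0,0,0],[0,0,0],0.3]]'
python3 -m inch '[[[0,0,0.0025],[0,0,0],0.3],[[0,0,0],[0,0,0],0.3],[[0,0,0],[0,0,0],0.3]]'
```

```text
t: 37.85
position: [0.6278, 0.0002, 0.0295]
tool_rot: [0.741, 0.672, -0.0, -0.0]
ft_force: [0.3, -0.1, -2.5]
width: 0.45
t: 38.15
position: [0.6286, 0.0002, 0.028]
tool_rot: [0.741, 0.672, 0.001, 0.001]
ft_force: [-1.5, -0.5, 2.6]
width: 0.45
```

Contact on the ribs. Releasing, rising, and checking that it stays.

```bash
python3 -m inch '[[[0,0,0],[0,0,0],0.7],[[0,0,0],[0,0,0],0.7],[[0,0,0],[0,0,0],0.7],[[0,0,0],[0,0,0],0.7],[[0,0,0],[0,0,0],0.7]]'
python3 -m inch '[[[0,0,-0.02],[0,0,0],0.7],[[0,0,-0.04],[0,0,0],0.7],[[0,0,-0.045],[0,0,0],0.7],[[0,0,-0.045],[0,0,0],0.7],[[0,0,0],[0,0,0],0.7]]'
python3 roll.py rk10
python3 -c "
from h import *; from frames import *
p=ap(MA,[.0315,.104,0])[0]; go([p[0],p[1],.28],79.6)"
```

```text
t: 38.65
position: [0.6279, 0.0002, 0.027]
tool_rot: [0.741, 0.672, -0.0, 0.0]
ft_force: [-0.4, -0.3, -0.4]
width: 0.697
t: 39.15
position: [0.6319, 0.0001, 0.1839]
tool_rot: [0.741, 0.672, 0.004, 0.004]
ft_force: [0.6, 1.0, -0.1]
width: 0.701
side [([0.627, -0.002, 0.026], 0.96)]
side dark 778 [82.  -0.5] [ 41.9 156.5] 7.2 z [0.0391 0.0492]
top []
t 39.35 pos [6.268e-01 2.000e-04 1.757e-01] head -5.61 tilt [-0.0024  0.     -1.    ] w 0.705 F [-0.3 -0.5 -0.4]
shift mm [-230.9  -28.3 -104.2]
turn about tool z deg -85.21 shift after turn mm [   8.9 -232.5 -104.2]
```

View pics/rk10_side.png

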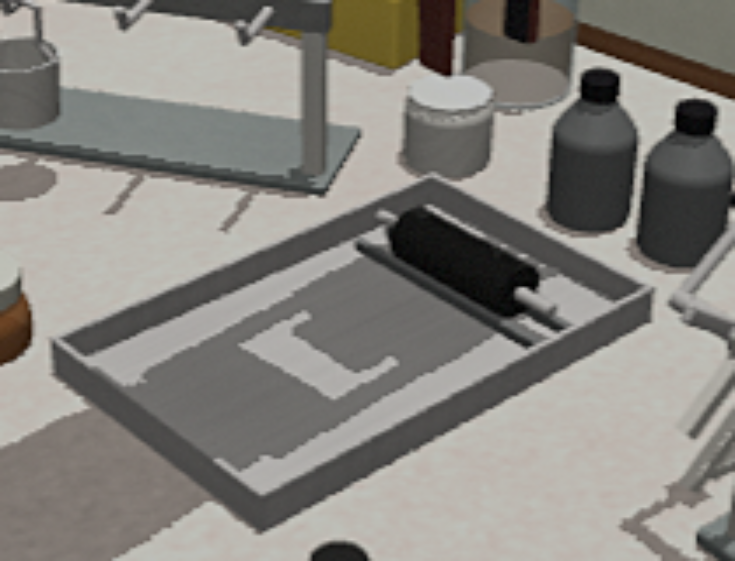

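The roller is back on the ribs at (465,260), with its top at 49 mm. Now back to the lever.

```bash
python3 -m inch '[[[0,0,-0.04],[0,0,0],0.45],[[0,0,-0.04],[0,0,0],0.45],[[-0.031,-0.004,-0.024],[0,0,0],0.45],[[-0.04,-0.005,0],[0,0,0],0.45],[[-0.04,-0.005,0],[0,0,0],0.45]]'
python3 -m inch '[[[-0.04,-0.005,0],[0,0,0],0.45],[[-0.04,-0.005,0],[0,0,0],0.45],[[-0.04,-0.005,0],[0,0,-8.5],0.45],[[0,0,0],[0,0,-8.5],0.45],[[0,0,0],[0,0,-8.5],0.45]]'
python3 -m inch '[[[0,0,0],[0,0,-8.5],0.45],[[0,0,0],[0,0,-8.5],0.45],[[0,0,0],[0,0,-8.5],0.45],[[0,0,0],[0,0,-8.5],0.45],[[0,0,0],[0,0,-8.5],0.45]]'
python3 -m inch '[[[0,0,0],[0,0,-8.5],0.45],[[0,0,0],[0,0,-8.5],0.45],[[0,0,0.03],[0,0,0],0.45],[[0,0,0],[0,0,0],0.45],[[0,0,0],[0,0,0],0.45]]'
python3 roll.py rk11
python3 -c "
from h import *; from frames import *
p=ap(MA,[.0315,.104,0])[0]; go([p[0],p[1],.173],79.6)"
```

```text
t: 39.85
position: [0.6024, -0.1096, 0.28]
tool_rot: [0.74, 0.672, -0.0, -0.001]
ft_force: [-0.4, 0.3, -0.7]
width: 0.451
t: 40.35
position: [0.575, -0.2281, 0.2784]
tool_rot: [0.573, 0.82, -0.0, -0.002]
ft_force: [-0.4, -0.9, -0.1]
width: 0.451
t: 40.85
position: [0.5756, -0.2266, 0.2785]
tool_rot: [0.236, 0.972, 0.0, -0.002]
ft_force: [1.2, -0.5, -0.3]
width: 0.45
t: 41.35
position: [0.5755, -0.2265, 0.2493]
tool_rot: [0.093, 0.996, 0.001, -0.002]
ft_force: [-0.1, -0.2, 0.7]
width: 0.452
side [([0.627, -0.002, 0.026], 0.86), ([0.378, 0.182, -0.001], 0.21)]
side dark 781 [86.9 -0.6] [ 92.3 132.2] 34.1 z [0.0395 0.0495]
top [([0.626, -0.002, 0.029], 0.72)]
top dark 855 [88.7 -0.2] [ 40.  155.5] 0.2 z [0.0445 0.0504]
t 41.55 pos [ 0.5769 -0.2271  0.2519] head 79.39 tilt [ 1.e-03 -4.e-04 -1.e+00] w 0.448 F [-0.2  0.3  0.3]
shift mm [ 0.7  0.1 78.9]
turn about tool z deg -0.21 shift after turn mm [ 0.7  0.1 78.9]
```

Both views confirm the roller on the ribs, at tray (88.7, -0.2) mm. Descending on the knob.

```bash
python3 -m inch '[[[0,0,0.03],[0,0,0],0.45],[[0,0,0.03],[0,0,0],0.45],[[0,0,0.015],[0,0,0],0.45],[[0,0,0.004],[0,0,0],0.45],[[0,0,0],[0,0,0],0.45]]'
python3 -m inch '[[[0,0,0],[0,0,0],0.1],[[0,0,0],[0,0,0],0.1],[[0,0,0],[0,0,0],0.1],[[0,0,0],[0,0,0],0.1],[[0,0,0],[0,0,0],0.1]]' 15
python3 - <<'E'
from h import *; from frames import *
s=ctrl.sense(); m=(s['position']-MA[:3,3])@MA[:3,:3]; print(m,s['ft_force'],s['width'])
p,d=ctrl.read_camera('side');cv2.imwrite('pics/k6.png',cv2.resize(p[100:340,280:560],None,fx=2.8,fy=2.5))
h=np.array([-.018,.15]);x0,z0=.0315,.192
a0=np.pi-np.arctan2(z0-h[1],x0-h[0]);a1=np.radians(14)
A=np.linspace(a0,a1,14);X=h[0]-.065*np.cos(A);Z=h[1]+.065*np.sin(A)
print(np.degrees(a0),X[0],Z[0]);print(np.round(np.c_[-np.diff(X),-np.diff(Z)]*1000,1).tolist())
E
```

```text
t: 42.05
position: [0.5767, -0.227, 0.1724]
tool_rot: [0.092, 0.996, -0.0, 0.0]
ft_force: [0.2, -0.7, 0.2]
width: 0.451
t: 42.55
position: [0.5773, -0.227, 0.1731]
tool_rot: [0.092, 0.996, -0.0, 0.001]
ft_force: [2.5, 2.2, 5.1]
width: 0.251
[0.03251367 0.10408079 0.17306918] [2.539201   2.15431611 5.11121377] 0.25118641438459993
139.68589983950267 0.03156309379923143 0.19205353413268125
[[7.8, -7.7], [9.0, -6.3], [9.9, -4.7], [10.5, -3.0], [10.9, -1.2], [10.9, 0.7], [10.7, 2.5], [10.1, 4.2], [9.2, 5.9], [8.1, 7.4], [6.8, 8.6], [5.2, 9.6], [3.5, 10.4]]
```

View pics/k6.png

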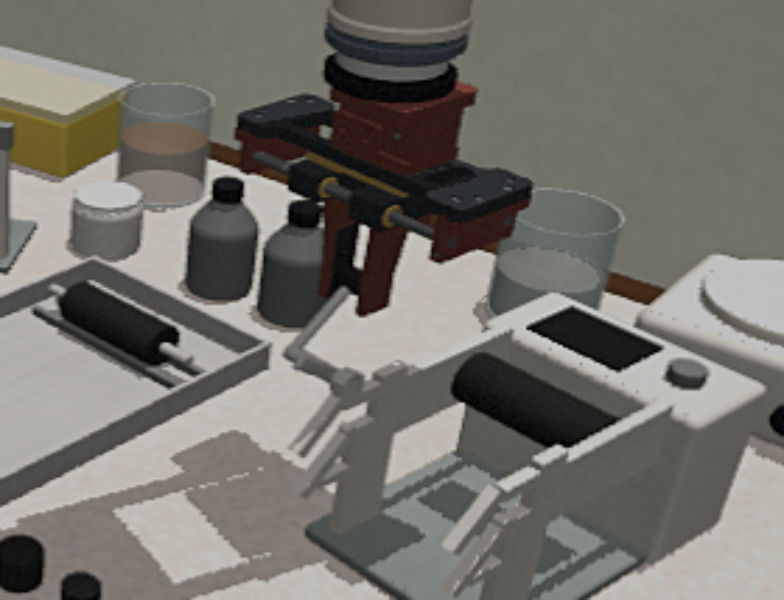

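The knob is pinched at 22 mm. Leading it back over to shut.

```bash
python3 -m inch '[[[0.0078,0,-0.0077],[0,0,0],0.1],[[0.009,0,-0.0063],[0,0,0],0.1],[[0.0099,0,-0.0047],[0,0,0],0.1],[[0.0105,0,-0.003],[0,0,0],0.1]]'
python3 -m inch '[[[0.0109,0,-0.0012],[0,0,0],0.1],[[0.0109,0,0.0007],[0,0,0],0.1],[[0.0107,0,0.0025],[0,0,0],0.1],[[0.0101,0,0.0042],[0,0,0],0.1],[[0.0092,0,0.0059],[0,0,0],0.1]]'
python3 -m inch '[[[0.0081,0,0.0074],[0,0,0],0.1],[[0.0068,0,0.0086],[0,0,0],0.1],[[0.0052,0,0.0096],[0,0,0],0.1],[[0.0035,0,0.0104],[0,0,0],0.1],[[0,0,0],[0,0,0],0.1]]'
python3 - <<'E'
from h import *; from frames import *
s=ctrl.sense(); m=(s['position']-MA[:3,3])@MA[:3,:3]; print(m,s['ft_force'],s['width'])
p,d=ctrl.read_camera('side');cv2.imwrite('pics/k7.png',cv2.resize(p[100:340,280:560],None,fx=2.8,fy=2.5))
E
```

```text
t: 43.0
position: [0.5396, -0.2201, 0.1945]
tool_rot: [0.092, 0.996, -0.0, 0.001]
ft_force: [4.6, -0.2, -0.1]
width: 0.249
t: 43.5
position: [0.4876, -0.2105, 0.1827]
tool_rot: [0.092, 0.996, -0.0, -0.0]
ft_force: [-2.1, 0.1, 7.9]
width: 0.249
t: 44.0
position: [0.4616, -0.2058, 0.1441]
tool_rot: [0.092, 0.996, 0.0, -0.003]
ft_force: [-4.8, -4.1, 0.6]
width: 0.25
[-0.08504597  0.10409932  0.14413773] [-4.78803604 -4.13057842  0.62049033] 0.25013054941651985
```

View pics/k7.png

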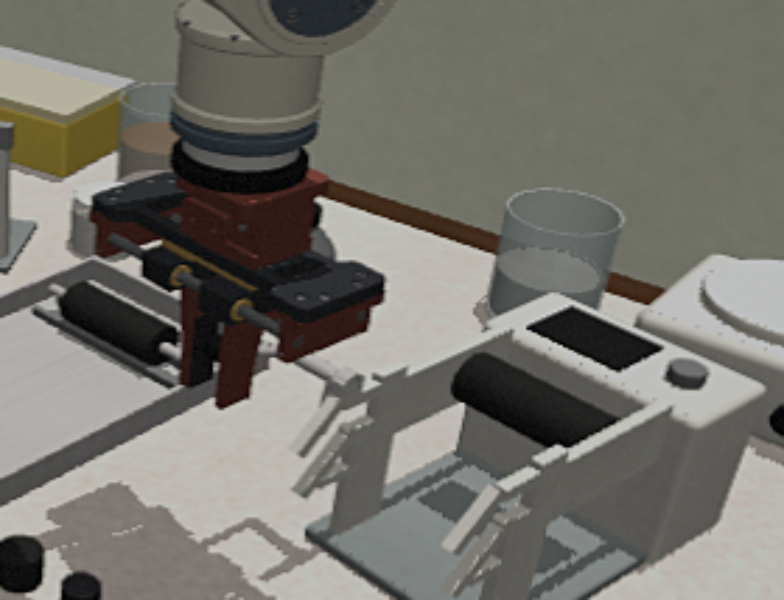

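The knob is down at the shut end. I'll open wider this time and rest before lifting, since the first release dragged the lever a little.

```bash
python3 -m inch '[[[0,0,0],[0,0,0],0.6],[[0,0,0],[0,0,0],0.6],[[0,0,0],[0,0,0],0.6],[[0,0,0],[0,0,0],0.6],[[0,0,0],[0,0,0],0.6]]'
python3 -m inch '[[[0,0,-0.01],[0,0,0],0.6],[[0,0,-0.02],[0,0,0],0.6],[[0,0,-0.03],[0,0,0],0.6],[[0,0,-0.04],[0,0,0],0.6],[[0,0,-0.03],[0,0,0],0.6]]'
cat > knob.py <<'E'
from h import *; from frames import *
for n in("side","top"):
    W,pp,d=cloud(n)
    for q in("cam_knob","roller_c"): print(n,[(np.round(x['point'],3).tolist(),round(x['p'],2)) for x in ctrl.spot_point(n,q)[:2]])
    W=W.reshape(-1,3);W=W[~np.isnan(W[:,0])]
    m=(W-MA[:3,3])@MA[:3,:3]
    k=m[(m[:,0]<-.06)&(m[:,0]>-.1)&(abs(m[:,1]-.105)<.025)&(m[:,2]>.14)&(m[:,2]<.2)]
    if len(k): print(n,len(k),np.round(np.percentile(k,[3,50,97],0),4).tolist())
    cv2.imwrite(f'pics/k8_{n}.png',cv2.resize(pp[100:340,280:560],None,fx=2.8,fy=2.5))
go([.5,0,.2])
E
python3 knob.py
```

```text
t: 44.55
position: [0.4657, -0.2061, 0.1457]
tool_rot: [0.092, 0.996, -0.0, -0.0]
ft_force: [-0.5, -0.0, 0.0]
width: 0.596
t: 45.05
position: [0.4661, -0.2063, 0.2786]
tool_rot: [0.092, 0.996, -0.0, 0.001]
ft_force: [-0.4, 0.1, 0.1]
width: 0.601
side [([0.464, -0.206, 0.177], 0.6), ([0.53, -0.217, 0.147], 0.22)]
side [([0.628, 0.0, 0.027], 0.69)]
side 165 [[-0.0887, 0.0929, 0.1686], [-0.0833, 0.1005, 0.1786], [-0.0634, 0.1144, 0.184]]
top [([0.533, 0.328, 0.106], 0.39)]
top [([0.63, -0.004, 0.029], 0.58), ([0.768, 0.13, -0.001], 0.17)]
top 8 [[-0.0865, 0.0996, 0.1751], [-0.086, 0.104, 0.1781], [-0.0845, 0.1131, 0.1816]]
t 45.35 pos [ 0.465  -0.2058  0.2748] head 79.4 tilt [-1.6e-03  7.0e-04 -1.0e+00] w 0.598 F [-0.   0.5 -0.6]
shift mm [  3.3 208.7  74.9]
```

View pics/k8_side.png

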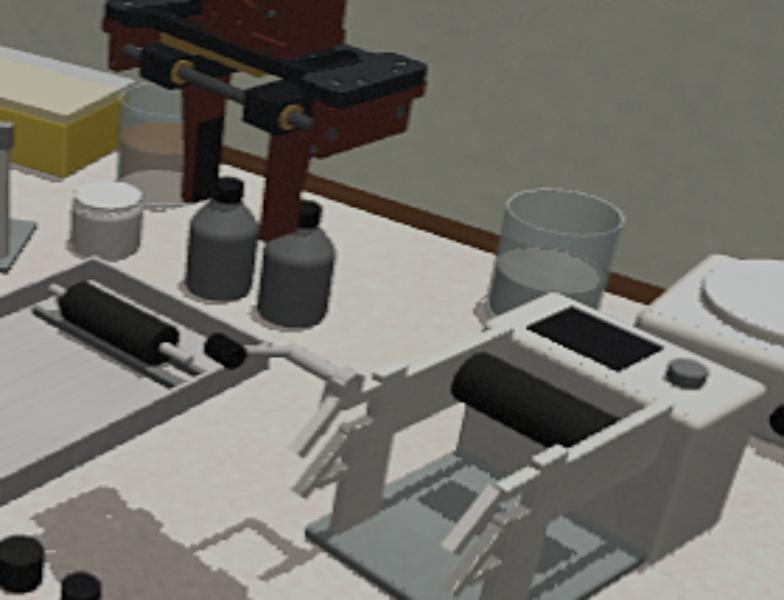

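The lever is about 0.13 rad from shut, judged from the knob's height: its top is at 184 mm where fully shut would be 176 mm. A press from above with shut fingers will close it fully.

```bash
python3 -m inch '[[[0,0,0.03],[0,0,0],0],[[0,0,0.03],[0,0,0],0],[[0,0,0.015],[0,0,0],0],[[0,0,0],[0,0,0],0],[[0,0,0],[0,0,0],0]]'
python3 -m inch '[[[0,0,0.005],[0,0,0],0],[[0,0,0.005],[0,0,0],0],[[0,0,0],[0,0,0],0],[[0,0,0],[0,0,0],0]]'
python3 -c "
from h import *;go([.466,-.206,.176])"
```

```text
t: 45.85
position: [0.4653, -0.206, 0.2]
tool_rot: [0.092, 0.996, 0.0, -0.001]
ft_force: [0.4, -0.1, 0.0]
width: 0.183
t: 46.25
position: [0.4658, -0.2062, 0.1909]
tool_rot: [0.092, 0.996, -0.0, 0.0]
ft_force: [0.2, 0.4, -0.0]
width: 0.003
t 46.25 pos [ 0.4658 -0.2062  0.1909] head 79.4 tilt [ 3.e-04 -1.e-04 -1.e+00] w 0.003 F [ 0.2  0.4 -0. ]
shift mm [-0.1  0.2 14.9]
```

```bash
python3 -m inch '[[[0,0,0.005],[0,0,0],0],[[0,0,0.004],[0,0,0],0],[[0,0,0],[0,0,0],0]]'
python3 -m inch '[[[0,0,0.003],[0,0,0],0],[[0,0,0.002],[0,0,0],0],[[0,0,0],[0,0,0],0]]'
python3 -m inch '[[[0,0,0.002],[0,0,0],0],[[0,0,0],[0,0,0],0],[[0,0,0],[0,0,0],0]]'
```

```text
t: 46.55
position: [0.4654, -0.2061, 0.1811]
tool_rot: [0.092, 0.996, 0.0, -0.0]
ft_force: [-0.3, 0.5, -0.8]
width: 0.003
t: 46.85
position: [0.4656, -0.2061, 0.1764]
tool_rot: [0.092, 0.996, 0.0, -0.0]
ft_force: [-1.4, 0.4, 0.8]
width: 0.004
t: 47.15
position: [0.466, -0.2063, 0.1755]
tool_rot: [0.092, 0.996, -0.0, 0.0]
ft_force: [-3.6, 0.3, 9.4]
width: 0.009
```

The force rose to 9 N at 175.5 mm, so the lever is fully shut. On to the pails.

```bash
python3 -m inch '[[[0,0,-0.03],[0,0,0],0],[[0,0,-0.04],[0,0,0],0],[[0,0,-0.04],[0,0,0],0],[[0,0,0],[0,0,0],0],[[0,0,0],[0,0,0],0]]'
python3 knob.py
python3 - <<'E'
from h import *; from frames import *
for n in("side","top"):
    for q in("pail2_c","pail3_c"):
        for x in ctrl.spot_point(n,q)[:1]: print(n,q,np.round(x['point'],3),x['p'],np.round((np.array(x['point'])-RK[:3,3])@RK[:3,:3],4))
for q in ([-.0415,.0435,0],[-.0375,.1275,0]): 
    p=ap(RK,q)[0]; print(p); go([p[0],p[1],.27],116.7)
E
```

```text
t: 47.65
position: [0.4663, -0.2064, 0.2854]
tool_rot: [0.092, 0.996, -0.0, 0.001]
ft_force: [-0.1, -0.3, -1.4]
width: 0.004
side [([0.464, -0.205, 0.168], 0.82), ([0.362, -0.14, -0.004], 0.35)]
side [([0.626, -0.003, 0.026], 0.73)]
side 166 [[-0.0914, 0.093, 0.1608], [-0.0855, 0.1008, 0.17], [-0.0616, 0.1136, 0.1761]]
top [([0.461, -0.207, 0.172], 0.54)]
top [([0.632, -0.004, 0.024], 0.81)]
top 28 [[-0.0891, 0.0947, 0.1678], [-0.0875, 0.1019, 0.1717], [-0.0848, 0.1143, 0.1756]]
t 47.95 pos [ 0.4652 -0.2059  0.2834] head 79.4 tilt [-0.0021  0.001  -1.    ] w 0.005 F [ 0.4  1.1 -0.1]
shift mm [  3.5 208.7  83.6]
side pail2_c [0.533 0.328 0.106] 0.71 [-0.0416  0.0457  0.1059]
side pail3_c [0.499 0.408 0.107] 0.96 [-0.0357  0.1322  0.1073]
top pail2_c [0.535 0.329 0.108] 0.67 [-0.0391  0.046   0.1085]
top pail3_c [0.5   0.405 0.107] 0.58 [-0.0356  0.1296  0.1072]
[0.53387971 0.32571492 0.        ]
t 48.15 pos [ 0.4656 -0.2061  0.2843] head 79.4 tilt [-7.e-04  3.e-04 -1.e+00] w 0.006 F [-0.6 -0.2 -0.1]
shift mm [ 30.8 535.3  14.4]
turn about tool z deg -37.3 shift after turn mm [-299.9  444.5   14.4]
[0.4997104  0.40255539 0.        ]
t 48.15 pos [ 0.4656 -0.2061  0.2843] head 79.4 tilt [-7.e-04  3.e-04 -1.e+00] w 0.006 F [-0.6 -0.2 -0.1]
shift mm [ 78.5 604.6  14.4]
turn about tool z deg -37.3 shift after turn mm [-303.9  528.5   14.4]
```

```bash
python3 -m inch '[[[0.0024,0.042,0],[0,0,0],0.3],[[0.0024,0.042,0],[0,0,0],0.6],[[0.0024,0.042,0],[0,0,0],0.68],[[0.0024,0.042,0],[0,0,0],0.68],[[0.0024,0.042,0],[0,0,0],0.68]]'
python3 -m inch '[[[0.0024,0.042,0],[0,0,0],0.68],[[0.0024,0.042,0],[0,0,0],0.68],[[0.0024,0.042,0],[0,0,0],0.68],[[0.0024,0.042,0],[0,0,0],0.68],[[0.0024,0.042,0],[0,0,0],0.68]]'
python3 -m inch '[[[0.0024,0.042,0],[0,0,0],0.68],[[0.002,0.042,0],[0,0,0],0.68],[[0.002,0.03,0],[0,0,0],0.68],[[0,0,0],[0,0,-7.5],0.68],[[0,0,0],[0,0,-7.5],0.68]]'
python3 -m inch '[[[0,0,0],[0,0,-7.5],0.68],[[0,0,0],[0,0,-7.5],0.68],[[0,0,0],[0,0,-7.3],0.68],[[0,0,0],[0,0,0],0.68],[[0,0,0],[0,0,0],0.68]]'
python3 - <<'E'
from h import *; from frames import *
p=ap(RK,[-.0405,.0445,0])[0]; go([p[0],p[1],.112],116.7)
print(np.round(RK[:3,:3].T@R.from_quat(ctrl.sense()['tool_rot']).as_matrix(),2), ctrl.sense()['joint_positions'])
for n in("side",):
    W,pp,d=cloud(n);np.save(n+'.npy',W)
    cv2.imwrite(f'pics/p1_{n}.png',cv2.resize(pp[60:260,100:340],None,fx=3,fy=3,interpolation=cv2.INTER_CUBIC))
    for q in("pail2_c","pail3_c"):
        for x in ctrl.spot_point(n,q)[:1]: print(n,q,np.round(x['point'],3),x['p'],np.round((np.array(x['point'])-RK[:3,3])@RK[:3,:3],4))
E
```

```text
t: 48.65
position: [0.4926, 0.004, 0.2847]
tool_rot: [0.093, 0.996, -0.0, 0.0]
ft_force: [0.8, -0.9, 0.2]
width: 0.418
t: 49.15
position: [0.5194, 0.2129, 0.2847]
tool_rot: [0.092, 0.996, -0.0, 0.0]
ft_force: [0.8, -0.0, 0.2]
width: 0.681
t: 49.65
position: [0.5339, 0.3255, 0.284]
tool_rot: [-0.042, 0.999, -0.0, -0.0]
ft_force: [0.2, -0.8, -0.0]
width: 0.682
t: 50.15
position: [0.5341, 0.3243, 0.2845]
tool_rot: [-0.229, 0.973, -0.0, -0.0]
ft_force: [-0.0, 0.3, 0.0]
width: 0.68
t 50.15 pos [0.5341 0.3243 0.2845] head 116.5 tilt [-3.e-04 -1.e-04 -1.e+00] w 0.68 F [-0.   0.3  0. ]
shift mm [ -1.5   2.4 172.5]
turn about tool z deg -0.2 shift after turn mm [ -1.5   2.4 172.5]
[[-1.  0. -0.]
 [ 0.  1.  0.]
 [ 0.  0. -1.]] [ 5.26591184e-01  3.61577658e-01  1.57298514e+00  2.28671650e-05
  1.20735984e+00 -1.50678993e+00]
side pail2_c [0.536 0.328 0.107] 0.73 [-0.0384  0.0444  0.1073]
side pail3_c [0.5   0.407 0.108] 0.55 [-0.0348  0.1313  0.1076]
```

View pics/p1_side.png

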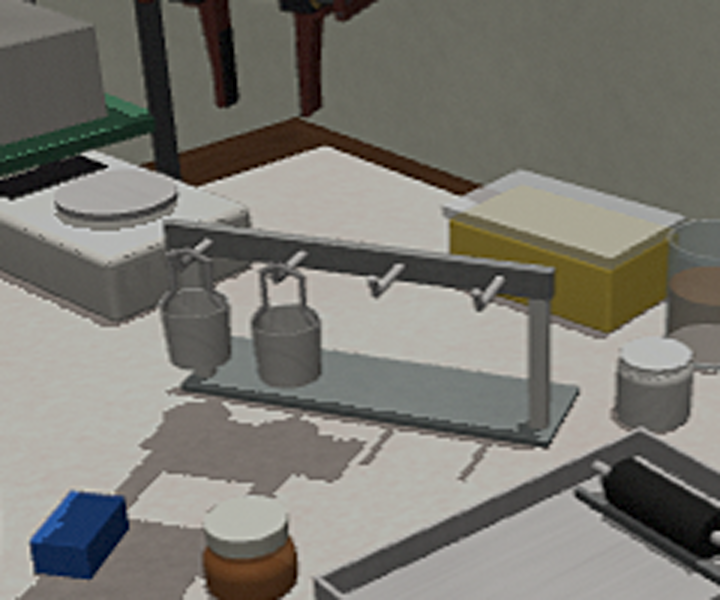

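Tool axes line up with the rack and both pails hang as before, at (285,330) and (195,320). Descending on the inner one.

```bash
python3 -m inch '[[[-0.0015,0.0024,0.04],[0,0,0],0.68],[[0,0,0.04],[0,0,0],0.68],[[0,0,0.03],[0,0,0],0.68],[[0,0,0.02],[0,0,0],0.68],[[0,0,0],[0,0,0],0.68]]'
python3 -m inch '[[[0,0,0],[0,0,0],0.68],[[0,0,0],[0,0,0],0.68]]'
python3 - <<'E'
from h import *; from frames import *
p=ap(RK,[-.0405,.0445,0])[0]; go([p[0],p[1],.113],116.7)
for n in("side",):
    W,pp,d=cloud(n)
    cv2.imwrite(f'pics/p2_{n}.png',cv2.resize(pp[100:220,120:280],None,fx=4.5,fy=4.5,interpolation=cv2.INTER_CUBIC))
E
```

```text
t: 50.8
position: [0.5325, 0.326, 0.1515]
tool_rot: [-0.23, 0.973, -0.001, -0.003]
ft_force: [-1.0, 0.8, 0.7]
width: 0.679
t: 51.0
position: [0.5353, 0.3277, 0.1563]
tool_rot: [-0.231, 0.973, 0.0, 0.001]
ft_force: [-0.7, 0.1, 0.8]
width: 0.681
t 51.0 pos [0.5353 0.3277 0.1563] head 116.68 tilt [ 0.0022  0.0013 -1.    ] w 0.681 F [-0.7  0.1  0.8]
shift mm [ 1.3 -0.1 43.3]
turn about tool z deg -0.02 shift after turn mm [ 1.3 -0.1 43.3]
```

View pics/p2_side.png

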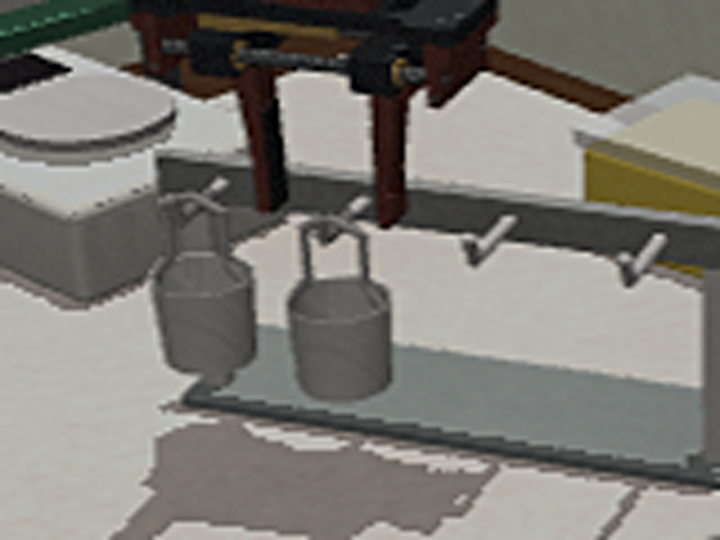

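```bash
python3 -m inch '[[[0.0005,0,0.018],[0,0,0],0.68],[[0,0,0.015],[0,0,0],0.68],[[0,0,0.009],[0,0,0],0.68],[[0,0,0],[0,0,0],0.68],[[0,0,0],[0,0,0],0.68]]'
python3 -m inch '[[[0,0,0],[0,0,0],0.3],[[0,0,0],[0,0,0],0.3],[[0,0,0],[0,0,0],0.3],[[0,0,0],[0,0,0],0.3],[[0,0,0],[0,0,0],0.3]]' 15
python3 - <<'E'
from h import *; from frames import *
p=ap(RK,[-.0405,.0445,0])[0]; go([p[0],p[1],.113],116.7)
W,pp,d=cloud("side");cv2.imwrite(f'pics/p3.png',cv2.resize(pp[100:220,120:280],None,fx=4.5,fy=4.5,interpolation=cv2.INTER_CUBIC))
E
```

```text
t: 51.55
position: [0.5341, 0.3269, 0.1128]
tool_rot: [-0.231, 0.973, -0.0, -0.0]
ft_force: [-0.0, -0.3, -0.5]
width: 0.679
t: 52.05
position: [0.5341, 0.327, 0.113]
tool_rot: [-0.231, 0.973, 0.0, 0.0]
ft_force: [-0.8, 0.7, 0.9]
width: 0.491
t 52.05 pos [0.5341 0.327  0.113 ] head 116.7 tilt [ 5.e-04  3.e-04 -1.e+00] w 0.491 F [-0.8  0.7  0.9]
shift mm [-0.2 -0.  -0. ]
turn about tool z deg -0.0 shift after turn mm [-0.2 -0.  -0. ]
```

View pics/p3.png

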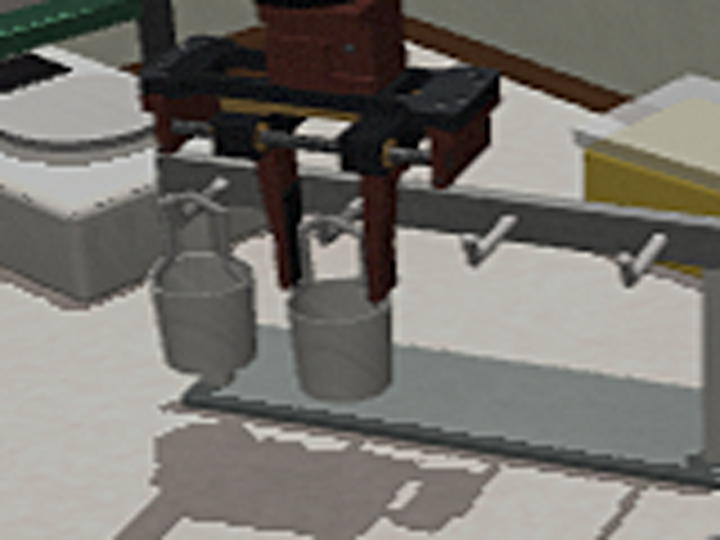

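```bash
python3 -m inch '[[[0,0,0],[0,0,0],0.3],[[0,0,0],[0,0,0],0.3],[[0,0,0],[0,0,0],0.3]]' 15
python3 -m inch '[[[0,0,-0.008],[0,0,0],0.3],[[0,0,-0.01],[0,0,0],0.3],[[0,0,-0.012],[0,0,0],0.3],[[0,0,0],[0,0,0],0.3],[[0,0,0],[0,0,0],0.3]]' 15
python3 - <<'E'
from h import *; from frames import *
go([.5,.3,.2],116.7)
W,pp,d=cloud("side");cv2.imwrite(f'pics/p4.png',cv2.resize(pp[100:220,120:280],None,fx=4.5,fy=4.5,interpolation=cv2.INTER_CUBIC))
E
```

```text
t: 52.4
position: [0.5341, 0.327, 0.1128]
tool_rot: [-0.231, 0.973, 0.0, 0.0]
ft_force: [-1.1, -0.5, 1.5]
width: 0.492
t: 52.9
position: [0.5342, 0.327, 0.1434]
tool_rot: [-0.231, 0.973, 0.0, 0.001]
ft_force: [-0.4, -0.3, -0.2]
width: 0.451
t 52.9 pos [0.5342 0.327  0.1434] head 116.7 tilt [ 1.e-03  6.e-04 -1.e+00] w 0.451 F [-0.4 -0.3 -0.2]
shift mm [ 42.6  -8.8 -56.7]
turn about tool z deg -0.0 shift after turn mm [ 42.6  -8.8 -56.7]
```

View pics/p4.png

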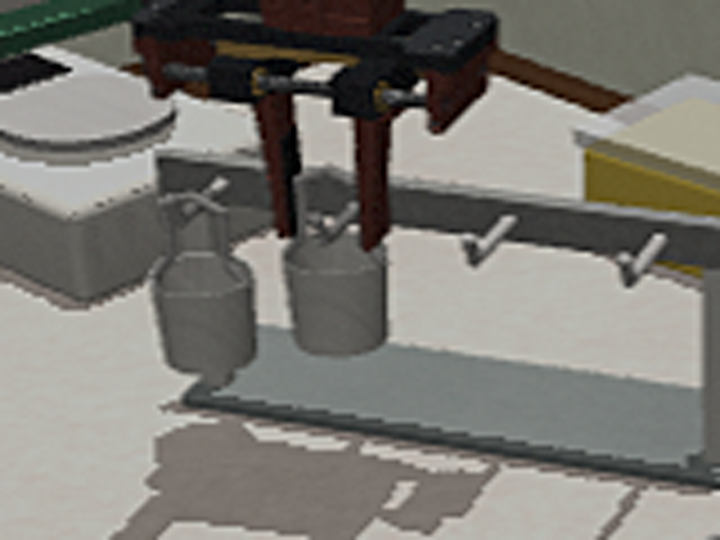

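The pail is off its peg saddle and held at 39.7 mm. Drawing it out along the rack's -x.

```bash
python3 -m inch '[[[0.01,0,0],[0,0,0],0.3],[[0.015,0,0],[0,0,0],0.3],[[0.02,0,0],[0,0,0],0.3],[[0.02,0,0],[0,0,0],0.3],[[0.015,0,0],[0,0,0],0.3]]' 20
python3 -m inch '[[[0,0,-0.01],[0,0,0],0.3],[[0,0,0],[0,0,0],0.3],[[0,0,0],[0,0,0],0.3]]' 20
python3 - <<'E'
from h import *; from frames import *
p=ap(TR,[-.032,.045,0])[0]; print(p); go([p[0],p[1],.16],116.7)
W,pp,d=cloud("side");cv2.imwrite(f'pics/p5.png',cv2.resize(pp[80:240,120:340],None,fx=3.5,fy=3.5,interpolation=cv2.INTER_CUBIC))
E
```

```text
t: 53.45
position: [0.4603, 0.2897, 0.142]
tool_rot: [-0.231, 0.973, -0.0, -0.001]
ft_force: [0.1, -0.3, -0.5]
width: 0.45
t: 53.75
position: [0.4636, 0.2915, 0.1534]
tool_rot: [-0.231, 0.973, 0.0, 0.001]
ft_force: [1.0, 0.1, -0.2]
width: 0.452
[0.51104395 0.05590789 0.        ]
t 53.75 pos [0.4636 0.2915 0.1534] head 116.7 tilt [ 0.0018  0.0011 -1.    ] w 0.452 F [ 1.   0.1 -0.2]
shift mm [  63.4 -231.9   -6.8]
turn about tool z deg -0.0 shift after turn mm [  63.4 -231.8   -6.8]
```

View pics/p5.png

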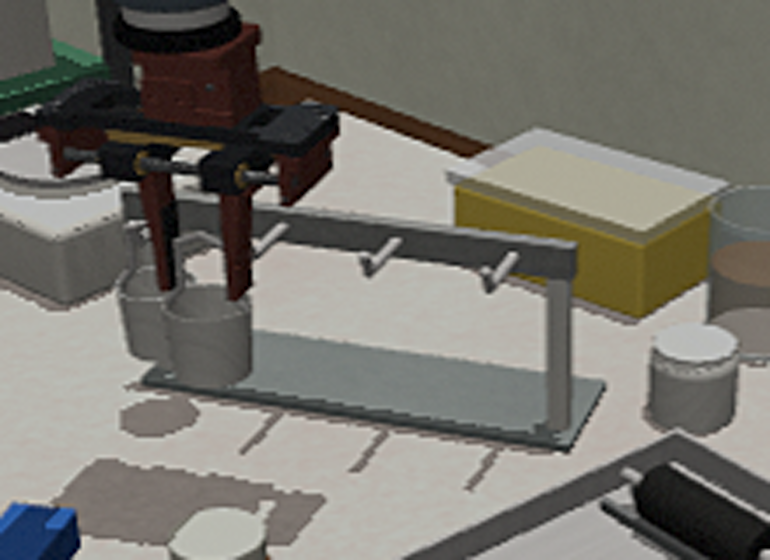

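```bash
python3 -c "
from h import *; from frames import *
p=ap(TR,[-.032,-.04,0])[0]; print(p); go([p[0],p[1],.15],116.7)"
```

```text
[ 0.50274941 -0.02868644  0.        ]
t 53.8 pos [0.4634 0.2914 0.1531] head 116.7 tilt [ 1.2e-03  7.0e-04 -1.0e+00] w 0.446 F [ 0.5  0.3 -0.9]
shift mm [ 108.6 -303.7    2.9]
turn about tool z deg -0.0 shift after turn mm [ 108.7 -303.7    2.9]
```

```bash
python3 -m inch '[[[0.006,-0.017,0],[0,0,0],0.3],[[0.011,-0.03,0],[0,0,0],0.3],[[0.011,-0.031,0],[0,0,0],0.3],[[0.011,-0.031,0],[0,0,0],0.3],[[0.011,-0.031,0],[0,0,0],0.3]]'
python3 -m inch '[[[0.011,-0.031,0],[0,0,0],0.3],[[0.011,-0.031,0],[0,0,0],0.3],[[0.011,-0.031,0],[0,0,0],0.3],[[0.011,-0.03,0],[0,0,0],0.3],[[0.009,-0.025,0],[0,0,0],0.3]]'
python3 -m inch '[[[0.005,-0.016,0],[0,0,0],0.3],[[0,0,0],[0,0,0],0.3],[[0,0,0],[0,0,0],0.3],[[0,0,0],[0,0,0],0.3]]'
python3 - <<'E'
from h import *; from frames import *
p=ap(TR,[-.032,-.04,0])[0]; go([p[0],p[1],.064],116.7)
for n in("side","top"):
    W,pp,d=cloud(n); print(n,[(np.round(x['point'],3).tolist(),round(x['p'],2)) for q in("pail2_c","pail3_c","roller_c") for x in ctrl.spot_point(n,q)[:2]])
    if n=="side":
        cv2.imwrite(f'pics/p6.png',cv2.resize(pp[100:300,190:400],None,fx=3.5,fy=3,interpolation=cv2.INTER_CUBIC))
        m=(W.reshape(-1,3)-np.r_[p[:2],0]);m=m[(np.hypot(m[:,0],m[:,1])<.05)&(m[:,2]>.05)&(m[:,2]<.15)]; print(np.percentile(m[:,2],[1,2,5,50]))
E
```

```text
t: 54.3
position: [0.4813, 0.1423, 0.1526]
tool_rot: [-0.231, 0.973, -0.0, 0.0]
ft_force: [0.6, -0.2, -0.3]
width: 0.452
t: 54.8
position: [0.5005, -0.0143, 0.1526]
tool_rot: [-0.231, 0.973, -0.0, 0.0]
ft_force: [-0.1, 0.1, -1.8]
width: 0.447
t: 55.2
position: [0.5025, -0.0284, 0.1525]
tool_rot: [-0.231, 0.973, 0.0, -0.0]
ft_force: [-0.0, -0.4, -0.5]
width: 0.448
t 55.2 pos [ 0.5025 -0.0284  0.1525] head 116.73 tilt [-3.e-04  2.e-04 -1.e+00] w 0.448 F [-0.  -0.4 -0.5]
shift mm [-0.1 -0.3 88.5]
turn about tool z deg 0.03 shift after turn mm [-0.1 -0.3 88.5]
side [([0.505, -0.03, 0.142], 0.63), ([0.312, -0.232, -0.001], 0.43), ([0.5, 0.408, 0.108], 0.68), ([0.624, -0.001, 0.027], 0.92), ([0.527, -0.325, 0.12], 0.23)]
[0.09499354 0.09568992 0.09810881 0.12525227]
top [([0.5, 0.4, 0.107], 0.51), ([0.5, 0.405, 0.106], 0.72), ([0.628, -0.002, 0.026], 0.89), ([0.378, 0.181, -0.004], 0.25)]
```

View pics/p6.png

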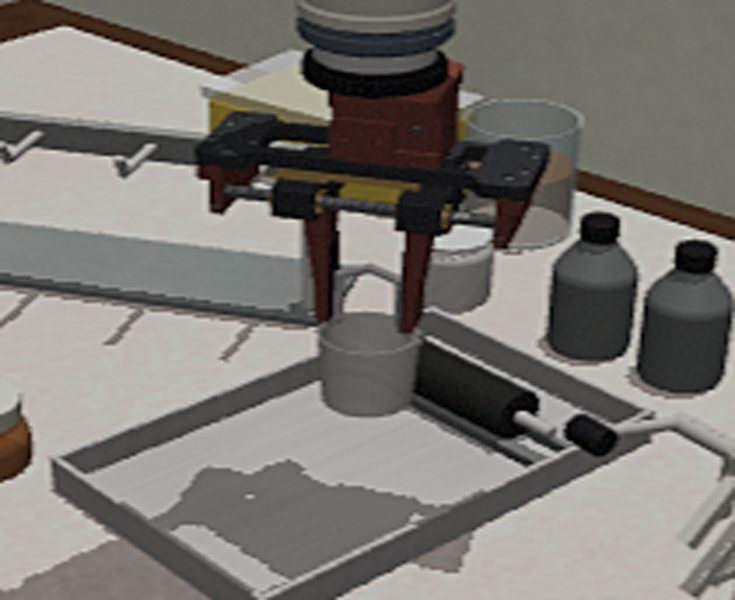

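The pail hangs upright at (370,370), with its base at about 94 mm. Lowering it to the tray floor.

```bash
python3 -m inch '[[[0,0,0.02],[0,0,0],0.3],[[0,0,0.025],[0,0,0],0.3],[[0,0,0.022],[0,0,0],0.3],[[0,0,0.012],[0,0,0],0.3],[[0,0,0],[0,0,0],0.3]]'
python3 -m inch '[[[0,0,0.004],[0,0,0],0.3],[[0,0,0.002],[0,0,0],0.3],[[0,0,0],[0,0,0],0.3],[[0,0,0],[0,0,0],0.3]]'
python3 -c "
from h import *; go([.5027,-.0287,.063],116.7)"
```

```text
t: 56.1
position: [0.5015, -0.029, 0.0724]
tool_rot: [-0.231, 0.973, 0.0, -0.001]
ft_force: [0.3, 0.1, -0.5]
width: 0.452
t: 56.5
position: [0.503, -0.0292, 0.0682]
tool_rot: [-0.231, 0.973, -0.0, 0.0]
ft_force: [-1.0, 0.0, -0.3]
width: 0.449
t 56.5 pos [ 0.503  -0.0292  0.0682] head 116.7 tilt [ 1.e-03 -1.e-04 -1.e+00] w 0.449 F [-1.   0.  -0.3]
shift mm [0.  0.6 5.2]
turn about tool z deg -0.0 shift after turn mm [0.  0.6 5.2]
```

```bash
python3 -m inch '[[[0,0,0.003],[0,0,0],0.3],[[0,0,0],[0,0,0],0.3],[[0,0,0],[0,0,0],0.3]]'
python3 -m inch '[[[0,0,0.002],[0,0,0],0.3],[[0,0,0],[0,0,0],0.3],[[0,0,0],[0,0,0],0.3]]'
```

```text
t: 56.8
position: [0.5026, -0.0292, 0.0647]
tool_rot: [-0.231, 0.973, -0.0, 0.0]
ft_force: [-0.2, -0.0, -0.5]
width: 0.452
t: 57.1
position: [0.5027, -0.0293, 0.0635]
tool_rot: [-0.231, 0.973, -0.0, 0.0]
ft_force: [-1.8, -0.9, 9.5]
width: 0.449
```

Floor contact at 63.5 mm. Releasing and rising.

```bash
python3 -m inch '[[[0,0,-0.001],[0,0,0],0.68],[[0,0,0],[0,0,0],0.68],[[0,0,0],[0,0,0],0.68],[[0,0,0],[0,0,0],0.68],[[0,0,0],[0,0,0],0.68]]'
python3 -m inch '[[[0,0,-0.01],[0,0,0],0.68],[[0,0,-0.03],[0,0,0],0.68],[[0,0,-0.045],[0,0,0],0.68],[[0,0,-0.045],[0,0,0],0.68],[[0,0,-0.04],[0,0,0],0.68]]'
python3 - <<'E'
from h import *; from frames import *
for n in("side","top"):
    W,pp,d=cloud(n); print(n,[(np.round(x['point'],3).tolist(),round(x['p'],2)) for q in("pail2_c","pail3_c","roller_c") for x in ctrl.spot_point(n,q)[:1]])
    if n=="side": cv2.imwrite(f'pics/p7.png',cv2.resize(pp[100:300,110:400],None,fx=2.7,fy=2.7,interpolation=cv2.INTER_CUBIC))
p=ap(RK,[-.036,.1295,0])[0]; print(p); go([p[0],p[1],.25],116.7)
E
```

```text
t: 57.6
position: [0.5025, -0.0292, 0.0636]
tool_rot: [-0.231, 0.973, 0.0, -0.0]
ft_force: [0.3, 0.1, -0.6]
width: 0.678
t: 58.1
position: [0.5025, -0.0292, 0.2365]
tool_rot: [-0.231, 0.973, -0.0, 0.001]
ft_force: [1.0, 0.3, -0.5]
width: 0.675
side [([0.501, -0.029, 0.054], 0.96), ([0.503, 0.406, 0.108], 0.7), ([0.625, -0.001, 0.027], 0.57)]
top [([0.498, 0.405, 0.104], 0.69), ([0.627, -0.003, 0.029], 0.91)]
[0.50015182 0.40501611 0.        ]
t 58.5 pos [ 0.5016 -0.0291  0.2323] head 116.7 tilt [-2.9e-03  2.0e-04 -1.0e+00] w 0.68 F [ 1.  -0.3 -0.1]
shift mm [-193.7  388.5  -17.6]
turn about tool z deg -0.0 shift after turn mm [-193.7  388.5  -17.6]
```

View pics/p7.png

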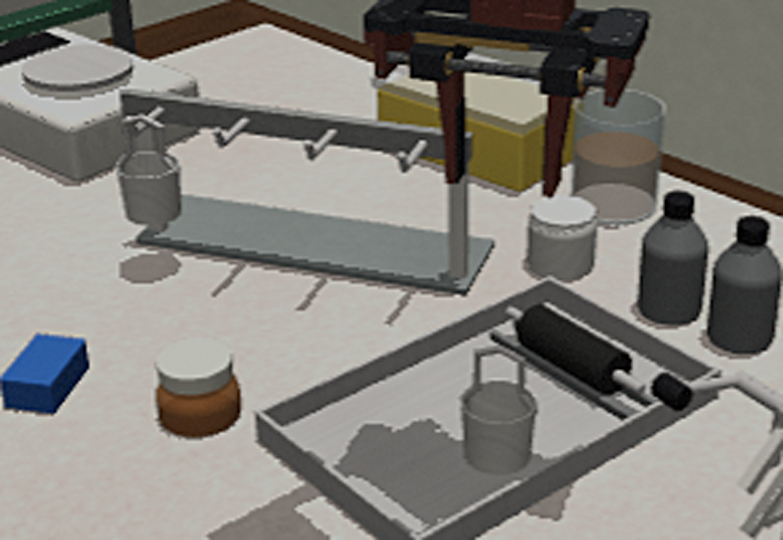

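The first pail stands in the tray at (498,425), its middle at 54 mm. Now the second.

```bash
python3 -m inch '[[[-0.016,0.033,-0.03],[0,0,0],0.68],[[-0.0195,0.039,0],[0,0,0],0.68],[[-0.0195,0.039,0],[0,0,0],0.68],[[-0.0195,0.039,0],[0,0,0],0.68],[[-0.0195,0.039,0],[0,0,0],0.68]]'
python3 -m inch '[[[-0.0195,0.039,0],[0,0,0],0.68],[[-0.0195,0.039,0],[0,0,0],0.68],[[-0.0195,0.039,0],[0,0,0],0.68],[[-0.0195,0.039,0],[0,0,0],0.68],[[-0.017,0.034,0],[0,0,0],0.68]]'
python3 -m inch '[[[-0.004,0.009,0],[0,0,0],0.68],[[0,0,0],[0,0,0],0.68],[[0,0,0],[0,0,0],0.68]]'
python3 - <<'E'
from h import *; from frames import *
for n in("side","top"):
    W,pp,d=cloud(n); print(n,[(np.round((np.array(x['point'])-RK[:3,3])@RK[:3,:3],4).tolist(),round(x['p'],2)) for q in("pail3_c",) for x in ctrl.spot_point(n,q)[:2]])
p=ap(RK,[-.036,.1295,0])[0]; go([p[0],p[1],.155],116.7)
E
```

```text
t: 59.0
position: [0.5008, 0.1834, 0.2624]
tool_rot: [-0.231, 0.973, -0.0, -0.001]
ft_force: [1.1, -0.7, -0.8]
width: 0.678
t: 59.5
position: [0.5003, 0.3962, 0.2619]
tool_rot: [-0.231, 0.973, -0.001, -0.001]
ft_force: [0.6, 0.1, 0.5]
width: 0.679
t: 59.8
position: [0.5003, 0.4029, 0.2626]
tool_rot: [-0.231, 0.973, -0.001, -0.001]
ft_force: [-0.9, 0.3, -0.7]
width: 0.677
side [([-0.0348, 0.1312, 0.1065], 0.9)]
top [([-0.0356, 0.1249, 0.1043], 0.6), ([-0.4066, -0.2965, -0.001], 0.33)]
t 60.0 pos [0.501  0.4028 0.2638] head 116.61 tilt [-1.e-04 -3.e-04 -1.e+00] w 0.683 F [-0.4 -0.1 -0.6]
shift mm [ -0.3   2.4 108.8]
turn about tool z deg -0.09 shift after turn mm [ -0.3   2.4 108.8]
```

```bash
python3 -m inch '[[[0,0.001,0.035],[0,0,0],0.68],[[0,0,0.035],[0,0,0],0.68],[[0,0,0.028],[0,0,0],0.68],[[0,0,0.01],[0,0,0],0.68],[[0,0,0],[0,0,0],0.68]]'
python3 -m inch '[[[0,0,0],[0,0,0],0.68],[[0,0,0],[0,0,0],0.68]]'
python3 - <<'E'
from h import *; from frames import *
p=ap(RK,[-.036,.1285,0])[0]; go([p[0],p[1],.116],116.7)
W,pp,d=cloud("side");cv2.imwrite(f'pics/p8.png',cv2.resize(pp[90:210,110:270],None,fx=4.5,fy=4.5,interpolation=cv2.INTER_CUBIC))
E
```

```text
t: 60.5
position: [0.4998, 0.404, 0.1546]
tool_rot: [-0.23, 0.973, -0.001, -0.001]
ft_force: [-0.5, -0.2, 0.4]
width: 0.68
t: 60.7
position: [0.5012, 0.4056, 0.1576]
tool_rot: [-0.231, 0.973, 0.001, 0.001]
ft_force: [0.0, 0.1, -0.6]
width: 0.681
t 60.7 pos [0.5012 0.4056 0.1576] head 116.69 tilt [ 0.0024  0.0019 -1.    ] w 0.681 F [ 0.   0.1 -0.6]
shift mm [ 1.4 -1.1 41.6]
turn about tool z deg -0.01 shift after turn mm [ 1.4 -1.1 41.6]
```

View pics/p8.png

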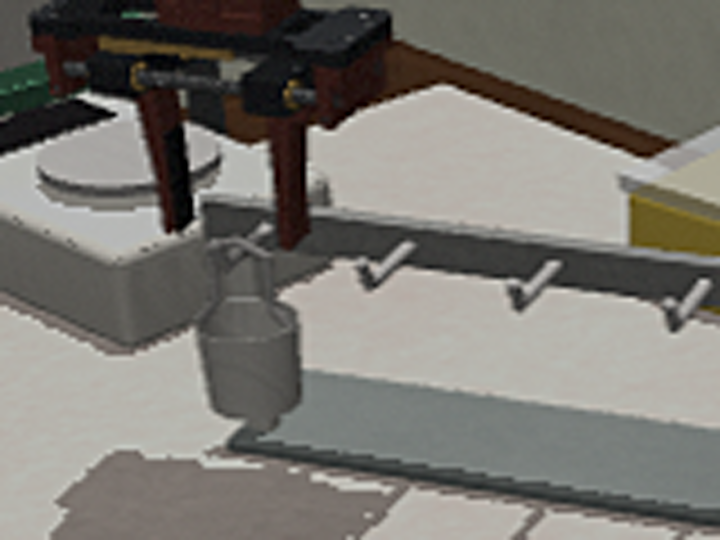

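```bash
python3 -m inch '[[[0.0005,-0.0005,0.018],[0,0,0],0.68],[[0,0,0.015],[0,0,0],0.68],[[0,0,0.007],[0,0,0],0.68],[[0,0,0],[0,0,0],0.68],[[0,0,0],[0,0,0],0.68]]'
python3 -m inch '[[[0,0,0],[0,0,0],0.3],[[0,0,0],[0,0,0],0.3],[[0,0,0],[0,0,0],0.3],[[0,0,0],[0,0,0],0.3],[[0,0,0],[0,0,0],0.3]]' 15
python3 -m inch '[[[0,0,-0.008],[0,0,0],0.3],[[0,0,-0.01],[0,0,0],0.3],[[0,0,-0.012],[0,0,0],0.3],[[0,0,0],[0,0,0],0.3],[[0,0,0],[0,0,0],0.3]]' 20
python3 - <<'E'
from h import *; from frames import *
go([.5,.3,.2],116.7)
W,pp,d=cloud("side");cv2.imwrite(f'pics/p9.png',cv2.resize(pp[90:210,110:270],None,fx=4.5,fy=4.5,interpolation=cv2.INTER_CUBIC))
E
```

```text
t: 61.25
position: [0.5001, 0.4046, 0.1158]
tool_rot: [-0.231, 0.973, 0.0, 0.0]
ft_force: [-0.6, -0.0, -0.1]
width: 0.679
t: 61.75
position: [0.5003, 0.4048, 0.1162]
tool_rot: [-0.231, 0.973, 0.0, 0.0]
ft_force: [-0.6, 0.9, 4.1]
width: 0.453
t: 62.25
position: [0.5002, 0.4045, 0.1464]
tool_rot: [-0.231, 0.973, 0.0, 0.001]
ft_force: [0.3, -0.3, -1.0]
width: 0.452
t 62.25 pos [0.5002 0.4045 0.1464] head 116.69 tilt [ 9.e-04  7.e-04 -1.e+00] w 0.452 F [ 0.3 -0.3 -1. ]
shift mm [ 47.1 -93.3 -53.7]
turn about tool z deg -0.01 shift after turn mm [ 47.1 -93.3 -53.7]
```

View pics/p9.png

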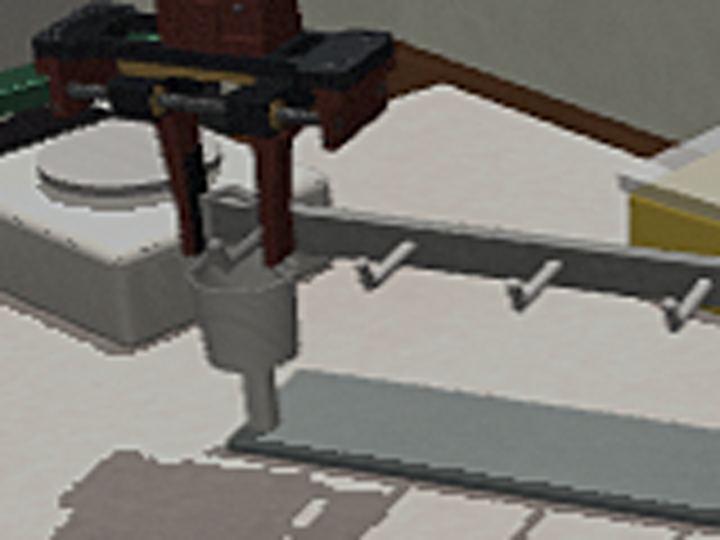

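The pail has been lifted about 30 mm and is held at 39.8 mm. Drawing it out and carrying it over.

```bash
python3 -m inch '[[[0.01,0,0],[0,0,0],0.3],[[0.015,0,0],[0,0,0],0.3],[[0.02,0,0],[0,0,0],0.3],[[0.02,0,0],[0,0,0],0.3],[[0.015,0,0],[0,0,0],0.3]]' 20
python3 -m inch '[[[0,0,-0.01],[0,0,0],0.3],[[0,0,0],[0,0,0],0.3],[[0,0,0],[0,0,0],0.3]]' 20
python3 -c "
from h import *; from frames import *
p=ap(TR,[-.11,.04,0])[0]; print(p); go([p[0],p[1],.156],116.7)"
```

```text
t: 62.8
position: [0.4264, 0.3672, 0.145]
tool_rot: [-0.231, 0.973, -0.0, -0.001]
ft_force: [0.4, 0.7, -0.5]
width: 0.451
t: 63.1
position: [0.4295, 0.3691, 0.1564]
tool_rot: [-0.231, 0.973, 0.0, 0.001]
ft_force: [-0.1, -0.3, -0.5]
width: 0.452
[0.4329283  0.05854321 0.        ]
t 63.1 pos [0.4295 0.3691 0.1564] head 116.7 tilt [ 0.0016  0.0012 -1.    ] w 0.452 F [-0.1 -0.3 -0.5]
shift mm [ 136.5 -279.     0. ]
turn about tool z deg -0.0 shift after turn mm [ 136.5 -279.     0. ]
```

```bash
python3 -m inch '[[[0.008,-0.016,0],[0,0,0],0.3],[[0.0135,-0.0275,0],[0,0,0],0.3],[[0.0135,-0.0275,0],[0,0,0],0.3],[[0.0135,-0.0275,0],[0,0,0],0.3],[[0.0135,-0.0275,0],[0,0,0],0.3]]'
python3 -m inch '[[[0.0135,-0.0275,0],[0,0,0],0.3],[[0.0135,-0.0275,0],[0,0,0],0.3],[[0.0135,-0.0275,0],[0,0,0],0.3],[[0.0135,-0.0275,0],[0,0,0],0.3],[[0.0135,-0.0275,0],[0,0,0],0.3]]'
python3 -m inch '[[[0.007,-0.0155,0],[0,0,0],0.3],[[0,0,0],[0,0,0],0.3],[[0,0,0],[0,0,0],0.3],[[0,0,0],[0,0,0],0.3]]'
python3 - <<'E'
from h import *; from frames import *
p=ap(TR,[-.11,.04,0])[0]; go([p[0],p[1],.064],116.7)
W,pp,d=cloud("side"); print([(np.round(x['point'],3).tolist(),round(x['p'],2)) for q in("pail2_c","pail3_c","roller_c") for x in ctrl.spot_point("side",q)[:2]])
cv2.imwrite(f'pics/p10.png',cv2.resize(pp[100:310,170:390],None,fx=3.2,fy=2.8,interpolation=cv2.INTER_CUBIC))
m=(W.reshape(-1,3)-np.r_[p[:2],0]);m=m[(np.hypot(m[:,0],m[:,1])<.05)&(m[:,2]>.05)&(m[:,2]<.15)]; print(np.percentile(m[:,2],[1,2,5,50]))
E
```

```text
t: 63.6
position: [0.4296, 0.2261, 0.1554]
tool_rot: [-0.231, 0.973, -0.0, -0.0]
ft_force: [0.5, -1.3, -0.8]
width: 0.451
t: 64.1
position: [0.431, 0.0729, 0.1556]
tool_rot: [-0.231, 0.973, -0.0, -0.0]
ft_force: [0.7, 0.3, -0.8]
width: 0.449
t: 64.5
position: [0.4319, 0.0582, 0.1556]
tool_rot: [-0.231, 0.973, 0.0, 0.0]
ft_force: [-0.2, -0.0, -1.0]
width: 0.449
t 64.5 pos [0.4319 0.0582 0.1556] head 116.71 tilt [-0.e+00  1.e-04 -1.e+00] w 0.449 F [-0.2 -0.  -1. ]
shift mm [-1.  -0.2 91.6]
turn about tool z deg 0.01 shift after turn mm [-1.  -0.2 91.6]
[([0.501, -0.028, 0.053], 0.69), ([0.432, 0.057, 0.148], 0.67), ([0.378, 0.183, -0.001], 0.44), ([0.626, 0.001, 0.028], 0.83), ([0.54, 0.011, 0.004], 0.54)]
[0.09598731 0.09695288 0.10078666 0.1268814 ]
```

View pics/p10.png

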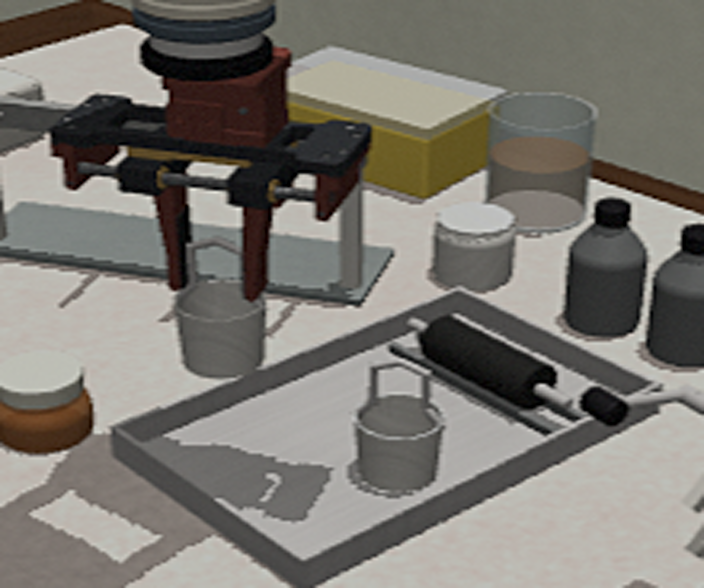

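The second pail hangs upright, with its base at about 96 mm. Lowering.

```bash
python3 -m inch '[[[0,0,0.02],[0,0,0],0.3],[[0,0,0.025],[0,0,0],0.3],[[0,0,0.023],[0,0,0],0.3],[[0,0,0.014],[0,0,0],0.3],[[0,0,0],[0,0,0],0.3]]'
python3 -m inch '[[[0,0,0.004],[0,0,0],0.3],[[0,0,0.002],[0,0,0],0.3],[[0,0,0],[0,0,0],0.3],[[0,0,0],[0,0,0],0.3]]'
python3 -m inch '[[[0,0,0.002],[0,0,0],0.3],[[0,0,0],[0,0,0],0.3],[[0,0,0],[0,0,0],0.3]]'
```

```text
t: 65.2
position: [0.4306, 0.0582, 0.0722]
tool_rot: [-0.231, 0.973, 0.0, -0.002]
ft_force: [-0.0, -0.9, 0.0]
width: 0.448
t: 65.6
position: [0.4323, 0.0579, 0.0682]
tool_rot: [-0.231, 0.973, -0.0, 0.001]
ft_force: [-0.2, 1.1, -1.6]
width: 0.446
t: 65.9
position: [0.4319, 0.0578, 0.0657]
tool_rot: [-0.231, 0.973, -0.0, 0.0]
ft_force: [0.0, -0.3, -0.9]
width: 0.451
```

```bash
python3 -m inch '[[[0,0,0.002],[0,0,0],0.3],[[0,0,0],[0,0,0],0.3],[[0,0,0],[0,0,0],0.3]]'
python3 -m inch '[[[0,0,0.0015],[0,0,0],0.3],[[0,0,0],[0,0,0],0.3],[[0,0,0],[0,0,0],0.3]]'
```

```text
t: 66.2
position: [0.4324, 0.0577, 0.0639]
tool_rot: [-0.231, 0.973, -0.0, 0.0]
ft_force: [0.5, -2.6, 4.1]
width: 0.447
t: 66.5
position: [0.4327, 0.0575, 0.0634]
tool_rot: [-0.231, 0.973, -0.0, 0.001]
ft_force: [-4.6, -5.3, 22.3]
width: 0.451
```

```bash
python3 -m inch '[[[0,0,-0.002],[0,0,0],0.3],[[0,0,0],[0,0,0],0.68],[[0,0,0],[0,0,0],0.68],[[0,0,0],[0,0,0],0.68],[[0,0,0],[0,0,0],0.68]]'
python3 -m inch '[[[0,0,0],[0,0,0],0.68],[[0,0,-0.01],[0,0,0],0.68],[[0,0,-0.03],[0,0,0],0.68],[[0,0,-0.045],[0,0,0],0.68],[[0,0,-0.045],[0,0,0],0.68]]'
python3 -m inch '[[[0,0,-0.03],[0,0,0],0.68],[[0.02,0.03,0],[0,0,0],0.68],[[0.02,0.04,0],[0,0,0],0.68],[[0,0.04,0],[0,0,0],0.68],[[0,0.04,0],[0,0,0],0.68]]'
cat > final.py <<'E'
from h import *; from frames import *
import sys
for n in("side","top"):
    W,pp,d=cloud(n)
    for q in("pail0_c","pail1_c","pail2_c","pail3_c","roller_c","cam_knob"): print(n,q,[(np.round(x['point'],3).tolist(),round(x['p'],2)) for x in ctrl.spot_point(n,q)[:2]])
    cv2.imwrite(f'pics/f{sys.argv[1]}_{n}.png',pp)
    m=(W.reshape(-1,3)-TR[:3,3])@TR[:3,:3]
    for nm,c in(("pail2",(-.032,-.04)),("pail3",(-.11,.04))):
        k=m[(np.hypot(m[:,0]-c[0],m[:,1]-c[1])<.042)&(m[:,2]>.02)&(m[:,2]<.13)]
        if len(k):print(n,nm,len(k),np.round(np.percentile(k,[2,98],0),3).tolist())
    k=m[(abs(m[:,0]-.09)<.04)&(abs(m[:,1])<.09)&(m[:,2]>.02)&(m[:,2]<.07)]
    (c,wh,a)=cv2.minAreaRect((k[:,:2]*1000).astype(np.float32)); print(n,'roller',np.round(c,1),np.round(wh,1),round(a,1),np.percentile(k[:,2],98).round(4))
    m=(W.reshape(-1,3)-MA[:3,3])@MA[:3,:3]
    k=m[(m[:,0]<-.06)&(m[:,0]>-.1)&(abs(m[:,1]-.105)<.025)&(m[:,2]>.14)&(m[:,2]<.2)]
    print(n,'knob top',len(k),np.percentile(k[:,2],97).round(4) if len(k) else None)
s=ctrl.sense();print(s['t'],s['position'],s['ft_force'].round(1))
E
python3 final.py a
```

```text
t: 67.0
position: [0.4318, 0.0579, 0.064]
tool_rot: [-0.231, 0.973, 0.0, -0.0]
ft_force: [-0.0, -0.2, -0.9]
width: 0.68
t: 67.5
position: [0.4312, 0.0578, 0.1959]
tool_rot: [-0.231, 0.973, 0.0, -0.001]
ft_force: [-0.3, -0.6, 0.2]
width: 0.677
t: 68.0
position: [0.3276, 0.1746, 0.2251]
tool_rot: [-0.23, 0.973, 0.0, 0.001]
ft_force: [1.1, -0.1, -0.3]
width: 0.677
side pail0_c []
side pail1_c []
side pail2_c [([0.502, -0.03, 0.057], 0.58)]
side pail3_c [([0.435, 0.058, 0.055], 0.77), ([0.463, -0.208, 0.17], 0.48)]
side roller_c [([0.626, -0.002, 0.026], 0.72), ([0.499, -0.031, 0.054], 0.3)]
side cam_knob [([0.462, -0.204, 0.17], 0.56), ([0.5, -0.03, 0.055], 0.24)]
side pail2 796 [[-0.061, -0.069, 0.021], [-0.007, -0.014, 0.101]]
side pail3 786 [[-0.138, 0.012, 0.021], [-0.084, 0.068, 0.1]]
side roller [82.4 -0.1] [ 41.7 154.8] 5.9 0.0495
side knob top 166 0.176
top pail0_c []
top pail1_c []
top pail2_c [([0.502, -0.028, 0.054], 0.82)]
top pail3_c [([0.434, 0.054, 0.055], 0.85)]
top roller_c [([0.626, -0.0, 0.028], 0.97), ([0.309, -0.228, -0.001], 0.49)]
top cam_knob [([0.463, -0.206, 0.17], 0.9)]
top pail2 233 [[-0.06, -0.069, 0.023], [-0.006, -0.015, 0.102]]
top pail3 234 [[-0.137, 0.013, 0.022], [-0.083, 0.066, 0.103]]
top roller [88.6 -0.1] [155.   39.1] 90.0 0.0511
top knob top 145 0.1777
68.7 [0.32900053 0.17350039 0.2241159 ] [ 0.2 -1.1  0.1]
```

View pics/fa_side.png

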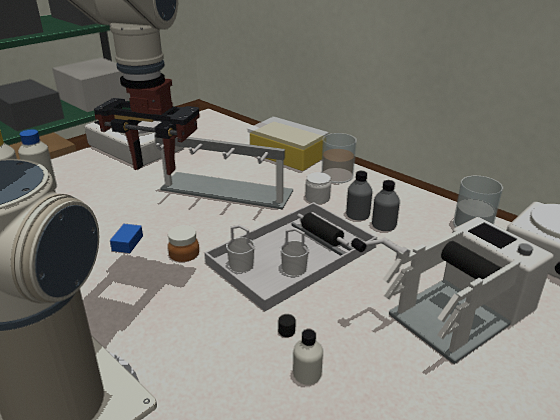

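View pics/fa_top.png

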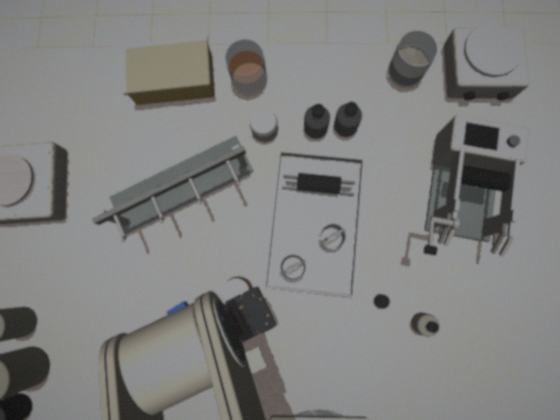

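Both views show the pegs empty. The two pails stand in the tray at (240,255) and (294,258), the roller is on the ribs at (322,228), and the lever is shut. I'll let the arm come to rest, look once more, and hand in.

```bash
python3 -m inch '[[[0,0,0],[0,0,0],0.68],[[0,0,0],[0,0,0],0.68],[[0,0,0],[0,0,0],0.68],[[0,0,0],[0,0,0],0.68],[[0,0,0],[0,0,0],0.68]]'
python3 final.py b | grep -v "pail[01]" && python3 -c "
from bench import ctrl; print(ctrl.hand_in())"
```

```text
t: 69.2
position: [0.3288, 0.1739, 0.2242]
tool_rot: [-0.231, 0.973, -0.0, -0.0]
ft_force: [-0.2, 0.7, -0.1]
width: 0.683
side pail2_c [([0.502, -0.03, 0.056], 0.62)]
side pail3_c [([0.431, 0.06, 0.055], 0.82)]
side roller_c [([0.522, -0.323, 0.002], 0.45), ([0.31, -0.231, 0.003], 0.35)]
side cam_knob [([0.464, -0.205, 0.17], 0.8)]
side pail2 797 [[-0.061, -0.069, 0.021], [-0.007, -0.014, 0.1]]
side pail3 791 [[-0.138, 0.012, 0.021], [-0.084, 0.068, 0.1]]
side roller [82.6  0.3] [ 39.6 156.1] 5.7 0.0495
side knob top 168 0.1764
top pail2_c [([0.503, -0.027, 0.053], 0.69)]
top pail3_c []
top roller_c [([0.628, -0.002, 0.026], 0.57)]
top cam_knob [([0.462, -0.208, 0.17], 0.66)]
top pail2 232 [[-0.06, -0.069, 0.024], [-0.006, -0.015, 0.104]]
top pail3 229 [[-0.137, 0.013, 0.022], [-0.082, 0.066, 0.104]]
top roller [88.8 -0.2] [ 39.7 155.6] 0.1 0.0507
top knob top 143 0.1773
69.9 [0.3288184  0.17390535 0.22420138] [-0.   0.2 -0.1]
the job is handed in; nothing more can be done
None
```

The job is handed in at about 70 s. The lever was opened to its stop, the roller was laid on the ribs, the lever was pressed fully shut, and both pails present were stood in the tray.

**What went wrong on the way**
- **Lever opening:** my first release let the lever drop back to about 1.97 rad, so I pushed it to its stop before touching the roller.
- **Roller knocked off:** after its first placing the roller was knocked off the ribs and rolled to the tray's -x wall. I put it back before shutting the lever.
- **Failed push:** my first try at rolling it away from the wall wedged a finger on the rubber, with about 62 N at the wrist. A pinch tilted 24° then picked it up.
- **Lever shutting:** the lever came to rest about 0.13 rad short, so I pressed it down to its stop.

**Last checks**
- **Roller:** its middle is at tray (89, 0) mm in the top view, with its top at 50 mm and its axle along the tray's y. The side cloud reads x as 83 mm because it sees only one flank. In the very last side picture the network missed the roller, but the point cloud still showed it on the ribs.
- **Pails:** both stand upright with their middles 53 to 56 mm above the bench, at tray (-32, -40) and (-110, 40) mm. The last top-view network call missed one pail, but the point cloud still showed it.
- **Lever:** the knob's top is at about 176 to 177 mm, which matches fully shut.
- **Everything else:** the pegs are empty, the bystanders look unmoved, and the gripper hung free with a force reading near zero.

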